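Unlock, load, lock and switch on the hearing-aid charging dock

TASK

Load the hearing-aid charger for the night: first slide the red main switch on the black hub fully off, draw the red-handled keeper rod out of the dock and lay it in the two V-blocks of the grey rest, then put every black case on the shelf flat into the white dock, one to a bay, in any bays. Slide the rod back in through the left eyelet and out through the right one until its handle is up against the left plate, and then set the coloured bay switches fully on (away from the robot) for bays holding a case and fully off for empty bays, and the red main switch fully on. Let everything go and leave the other toiletries where they are.

Things in the scene. Friction and masses are not known exactly. Their poses are not given: they have to be found in the camera images.
- dock: white dock, fixed; origin centre of underside; base 100 (x) x 180 (y) x 10 mm. Four bays side by side along y: open pockets 70 (x) x 35 (y) mm, floor 10 mm above the shelf, dividers 10 mm and end lips 6 mm above the floor. Middles at x = 0, y = +57 (bay 1, blue floor), +19 (bay 2, yellow), -19 (bay 3, green), -57 mm (bay 4, orange). An eyelet plate stands at each y end
- eyelet_left (a point): centre of the round 18 mm chamfered hole in the dock's +y eyelet plate, on its outer face (dock x = 0, y = +86, z = 62 mm); axes as the dock. Aluminium plate 40 mm wide (x), 8 mm thick (y = 78..86 mm), top 80 mm above the shelf. The rod goes in here, towards dock -y
- eyelet_right (a point): the same in the dock's -y plate (outer face, dock x = 0, y = -86, z = 62 mm; plate y = -86..-78 mm); the rod tip must come out here
- bank: black hub, fixed, 110 (x) x 190 (y) x 45 mm high, origin centre of underside. Five slide switches side by side in its top, 32 mm apart along y, from +y to -y: blue (bay 1), yellow (bay 2), green (bay 3), orange (bay 4), red (main). Each is a nub 12 x 12 mm, 18 mm tall, top 63.5 mm above the shelf, that slides along the hub's x
- switch1 (a joint): blue switch of bay 1, at hub y = 64 mm: travel in m, 0 = off (nub centre at hub x = -9 mm, nearer the robot), 0.018 = on (x = +9 mm, away from the robot, beside the coloured mark). Slides with about 2 N of friction and stays where it is left; starts anywhere along its travel
- switch2 (a joint): yellow switch of bay 2, at hub y = 32 mm: travel in m, 0 = off (nub centre at hub x = -9 mm, nearer the robot), 0.018 = on (x = +9 mm, away from the robot, beside the coloured mark). Slides with about 2 N of friction and stays where it is left; starts anywhere along its travel
- switch3 (a joint): green switch of bay 3, at hub y = 0 mm: travel in m, 0 = off (nub centre at hub x = -9 mm, nearer the robot), 0.018 = on (x = +9 mm, away from the robot, beside the coloured mark). Slides with about 2 N of friction and stays where it is left; starts anywhere along its travel
- switch4 (a joint): orange switch of bay 4, at hub y = -32 mm: travel in m, 0 = off (nub centre at hub x = -9 mm, nearer the robot), 0.018 = on (x = +9 mm, away from the robot, beside the coloured mark). Slides with about 2 N of friction and stays where it is left; starts anywhere along its travel
- main_switch (a joint): red main switch, at hub y = -64 mm: travel in m, 0 = off (nub centre at hub x = -9 mm, nearer the robot), 0.018 = on (x = +9 mm, away from the robot, beside the coloured mark). Slides with about 2 N of friction and stays where it is left; starts on
- rest: grey rod rest fixed to the shelf: base 180 x 40 x 8 mm with two V-blocks (12 mm thick, about 45 mm high) at its x = 15 and 155 mm. Origin on the shelf; empty at first. A rod laid in it has its axis along the rest's x, 40 mm above the shelf, shaft to +x, rod origin within 35 mm of the rest's origin, the handle overhanging to -x
- rod: keeper rod (about 90 g), loose; starts through both eyelets, lying on the hole edges, handle at the left plate. Origin on its axis where the shaft meets the handle; +x along the shaft. Steel shaft 10 mm across, 190 mm long (x = 0..190 mm); red handle block x = -36..0 mm, 20 mm wide (y), 24 mm tall (z), centred on the axis. Centre of mass about x = +35 mm
- rod_tip (a point): end of the rod's shaft, rod x = 190 mm
- case_a: black hearing-aid charging case, 60 (x) x 28 (y) x 32 mm tall, about 80 g, origin at the centre of its underside; lies loose on the shelf at the start. Two to four of these cases are there; an absent one reads None. All are alike, and either end may point forward
- case_b: black hearing-aid charging case, 60 (x) x 28 (y) x 32 mm tall, about 80 g, origin at the centre of its underside; lies loose on the shelf at the start. Two to four of these cases are there; an absent one reads None. All are alike, and either end may point forward
- case_c: black hearing-aid charging case, 60 (x) x 28 (y) x 32 mm tall, about 80 g, origin at the centre of its underside; lies loose on the shelf at the start. Two to four of these cases are there; an absent one reads None. All are alike, and either end may point forward
- case_d: black hearing-aid charging case, 60 (x) x 28 (y) x 32 mm tall, about 80 g, origin at the centre of its underside; lies loose on the shelf at the start. Two to four of these cases are there; an absent one reads None. All are alike, and either end may point forward
- cup: white ceramic toothbrush cup, 70 mm across, 95 mm tall, two brushes standing in it up to 180 mm; not to be disturbed; origin at the centre of its underside
- tin: round blue plastic tin, 60 mm across, 28 mm tall; not to be disturbed; origin at the centre of its underside
- dome_tray: green silicone ear-dome tray, 70 x 100 x 18 mm; not to be disturbed; origin at the centre of its underside
- tweezer: steel tweezer lying flat, 105 mm long, 6 mm thick; not to be disturbed; origin at the centre of its underside
- lotion: bottle, 52 mm across, 130 mm tall; not to be disturbed; origin at the centre of its underside
- comb: black comb lying flat, 150 mm long, 6 mm thick; not to be disturbed; origin at the centre of its underside
- soap_dish: blue ceramic dish, 90 x 120 x 22 mm; not to be disturbed; origin at the centre of its underside

How it is judged:
By the outcome, as a careful person would: the job done as asked, in the order asked, and still so for the second after the job is handed in, with the robot touching nothing.
Of case_a, case_b, case_c, case_d only 2 to 4 are there at a start; the rules pass over those that are not, and their reading is None.
At some moment in a run one of case_a, case_b, case_c, case_d may be knocked a few centimetres aside while the robot is not near it.
It also fails if it takes over 210 s, if anything falls off the work surface, if the arm or the gripper's body presses on something with over 40 N, if the wrist force passes 120 N, or if a joint passes its speed limit or range.

ROBOT

A 6-joint arm with a two-finger parallel gripper is mounted at the origin on the work surface. World frame = base frame: x ahead of the robot, y to its left, z up, the work surface at z = 0. Lengths are in m, angles in rad, forces in N, time in s.
With the tool pointing down it reaches from about 0.275 to 0.725 m from the base axis. Payload 5.6 kg.
Tool frame: the origin (TCP) lies midway between the tips of the shut fingers; the grasp point (between the pads) lies tcp_to_grasp behind it (tcp_to_grasp is the distance from the TCP to the grasp point, in m); z points along the fingers, y is the direction in which the jaws open and shut (so a half turn about z gives the same grasp; the last joint's range is limited). The gripper opens to 85 mm and grips with 20 to 120 N. Pads are 22 mm wide; open, the fingers measure 114 mm over their backs; the gripper's body (76 mm by 85 mm) begins 54 mm behind the grasp point. The pads swing forward as they close: fully open they stand 13 mm farther back than shut.
Start: joints at [-0.891, 0.255, 0.108, 0, -1.424, -0.285], TCP at [0.212, -0.508, 0.231] pointing down, gripper open.
Joint ranges: [-2.95, 2.95], [-1.21, 1.97], [-1.09, 1.5], [-2.87, 1.71], [-2.94, -0.07], [-3.05, 3.05]. Speed limits (rad/s): [2.57, 2.57, 3.14, 3.14, 3.14, 3.14].

INTERFACE

Orientations are given as a 3x3 rotation matrix whose columns are the frame's x, y, z axes.
In Python, from station import * gives the robot as it stands.
- The arm moves only by the tool send_rows, never from a script. Its argument "moves" is a list of rows, each an object of numbers: "dx", "dy", "dz": the shift along the tool's x, y, z in m; "twist": the turn about the tool's z in degrees. In form: [{"dx": .., "dy": .., "dz": .., "twist": ..}, ...]. A call has 1 to 8 rows; each row is the pose to reach, as a shift and turn from the pose commanded when the call began, along the tool's axes at that moment; what a row does not reach only later rows make up. A row lasts 1/10 s, in which the tool goes at most 50 mm and 8.59 degrees, less where a joint would pass 70% of its speed; a pose out of reach is approached as far as the arm can. A call with a gripper value outside its range is refused whole. "gripper" is the closure, from 0 (fully open) to 1 (shut), set as the call begins (left out, the last holds). The fingers move at their own pace and stop on an object; "newtons" is the grip in N (left out, the last holds). Time passes only in rows, so rows that repeat a pose let the fingers close. It gives the time, the measured TCP pose, the force and the opening at its end, in the units of the state.
- observe(): the state, without advancing time (a new reading comes with each control period).
- capture(name): name is "scene" or "side" or "wrist"; returns the picture (400x640x3 uint8, blue, green, red); there is no depth.
- get_calibration(name): a dict with "K" (3x3 intrinsics, pixels), "R" (3x3) and "t" (3): a world point X has camera coordinates R X + t; the wrist camera has in their place "T_tool_cam" (4x4, takes a point from camera to tool coordinates, whose origin is the TCP and whose axes are the flange's). Camera axes: x right, y down, z forward; pixel columns grow to the right and rows downward; lengths in m; the calibration is good to about 2 mm. A picture is of the moment at which its call begins: read the wrist's pose just before it. get_calibration takes no time and is no camera call.
- finish_job(): hands the job in, once; it reports no verdict.
Trained networks look in the newest picture that a camera, given by its name, has taken for a name from the list of things; names that differ only in an ending like _2 or _b are one class to them, and where a whole thing is asked for, a point or a joint stands for the part that bears it (a point fixed in the world has none). Each returns a list of dicts, best first, with "conf" (0 to 1); they miss things now and then, are a little off and sometimes report something else, mostly with a low value. They report only what shows in the picture. A call takes as long as a camera call.
- look_for(camera, target): "extent" ([left, top, right, bottom] in pixels, round what is visible of it).
- cut_out(camera, target): "region" (400x640 bool, what is visible of it) and "extent" ([left, top, right, bottom] in pixels, round what is visible of it).
The state is a dict: "clock": time; "q": joint angles; "dq": joint speeds; "joint_torque": joint torques, N m; "position": TCP position; "tool_rot": TCP orientation; "force": force on the tool from outside, world axes, zero at the start; "wrist_torque": the same for the moment, N m; "finger_gap": finger opening in m.
Only numpy, scipy, OpenCV 4.12 (cv2) and the standard library are available. Lean on these libraries where they do the work, as an engineer would, in place of code of your own. Each camera call takes 0.05 s, during which the arm holds its last target.

## Working session

There is one attempt and no reset: what is moved stays moved. The work goes in short steps, Python scripts to look and compute and a tool call to move; the robot and the scene stay as the last step left them, time stands still between calls to the robot, and variables do not carry over. Pictures are saved under pics/ and viewed, and the job is handed in when it is done.

Besides the shell and the picture viewer there is one more tool, called after "Request:" as name(argument=value, ...), one argument or row to a line, values as JSON. send_rows: Moves the arm, as the interface text tells. Its arguments: {"type":"object","properties":{"moves":{"type":"array","items":{"type":"object","properties":{"dx":{"type":"number"},"dy":{"type":"number"},"dz":{"type":"number"},"twist":{"type":"number"}}}},"gripper":{"type":"number"},"newtons":{"type":"number"}},"required":["moves"]}

```bash
mkdir -p pics; ls; python3 - <<'E'
from station import *
import cv2
s=observe();print(s)
for n in ("scene","side","wrist"):
    im=capture(n);cv2.imwrite(f"pics/{n}0.png",im);c=get_calibration(n);print(n,c)
E
```

```text
pics
{'clock': 0.0, 'q': array([-8.91395029e-01,  2.55727562e-01,  1.07013418e-01, -4.64537191e-04,
       -1.42389283e+00, -2.84632094e-01]), 'dq': array([-5.80399484e-04,  4.84104760e-04,  6.30856621e-04, -3.41305177e-05,
        7.41725277e-04, -9.89428588e-04]), 'joint_torque': array([-1.09530891e-03, -3.86633921e+01,  2.37935686e+01,  5.36479086e+00,
       -5.93997975e-03, -7.40616724e-05]), 'position': array([ 0.21140695, -0.50721555,  0.23041111]), 'tool_rot': array([[-9.23111635e-01, -3.84531275e-01, -7.80173217e-04],
       [-3.84532060e-01,  9.23110077e-01,  1.69731373e-03],
       [ 6.75155472e-05,  1.86681166e-03, -9.99998255e-01]]), 'force': array([-0.19637506, -0.4183286 ,  0.0997608 ]), 'wrist_torque': array([ 0.01900642, -0.00518417, -0.03597463]), 'finger_gap': 0.08553373931304994}
scene {'K': array([[465.91755209,   0.        , 326.87305178],
       [  0.        , 465.91755209, 201.24065136],
       [  0.        ,   0.        ,   1.        ]]), 'R': array([[-0.3466963 ,  0.93797683, -0.00106526],
       [ 0.75253287,  0.27747395, -0.59724576],
       [-0.5599071 , 
[... 274 characters left out ...]
-0.06306466,  0.00666249],
       [-0.03364935, -0.61566827, -0.78728667],
       [ 0.05375185,  0.78547783, -0.61655114]]), 't': array([-0.61525224,  0.09731527,  1.27964749])}
wrist {'K': array([[307.60865734,   0.        , 319.66810697],
       [  0.        , 307.60865734, 192.77186864],
       [  0.        ,   0.        ,   1.        ]]), 'T_tool_cam': array([[ 6.64862799e-05, -9.62111774e-01, -2.72655332e-01,
         6.96323239e-02],
       [ 9.99999730e-01, -1.35701936e-04,  7.22695172e-04,
        -3.48919044e-04],
       [-7.32313390e-04, -2.72655307e-01,  9.62111505e-01,
        -1.41688766e-01],
       [ 0.00000000e+00,  0.00000000e+00,  0.00000000e+00,
         1.00000000e+00]])}
```

View pics/scene0.png

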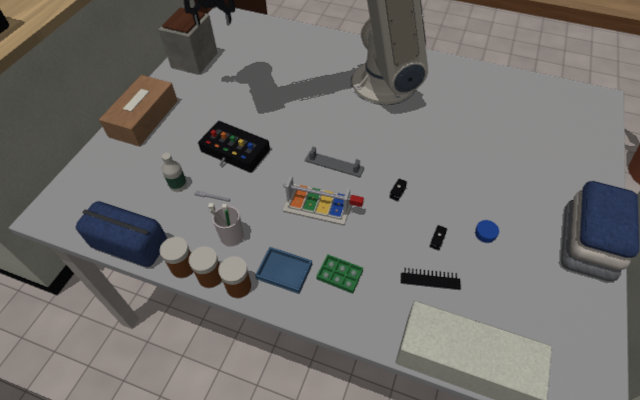

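View pics/side0.png

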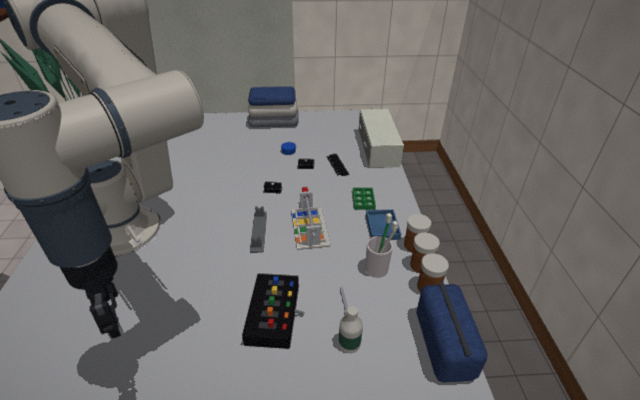

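View pics/wrist0.png

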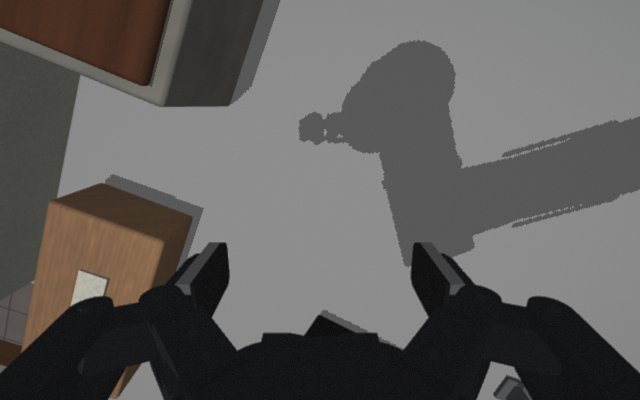

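```bash
python3 - <<'E'
import station;print([n for n in dir(station) if n[0]!='_'])
from station import *
print(globals().get('tcp_to_grasp'))
E
```

```text
['Unreachable', 'capture', 'cut_out', 'finish_job', 'get_calibration', 'look_for', 'observe', 'tcp_to_grasp']
0.0187
```

```bash
cat > h.py <<'E'
from station import *
import numpy as np, cv2, time
C={n:get_calibration(n) for n in("scene","side","wrist")}
def cam(n,s=None):
    c=C[n]
    if n!="wrist": R,t=c["R"],c["t"]; return c["K"],R,t
    s=s or observe()
    T=np.eye(4);T[:3,:3]=s["tool_rot"];T[:3,3]=s["position"]
    M=np.linalg.inv(T@c["T_tool_cam"]);return c["K"],M[:3,:3],M[:3,3]
def p2w(n,u,v,z=0.,s=None):
    K,R,t=cam(n,s)
    d=R.T@np.linalg.solve(K,[u,v,1.]);o=-R.T@t
    return o+d*(z-o[2])/d[2]
def w2p(n,X,s=None):
    K,R,t=cam(n,s);c=(R@np.atleast_2d(X).T).T+t;c=c@K.T;return c[:,:2]/c[:,2:]
def snap(n,name):
    s=observe();im=capture(n);cv2.imwrite(f"pics/{name}.png",im);return s,im
def yaw(s=None):
    s=s or observe();R=s["tool_rot"];return np.degrees(np.arctan2(R[1,0],R[0,0]))
def plan(x,y,z,yw=None,s=None):
    "tcp target world; yaw = world angle of tool x axis (deg)"
    s=s or observe();R=s["tool_rot"];d=R.T@(np.array([x,y,z])-s["position"])
    tw=0 if yw is None else -((yw-yaw(s)+180)%360-180)
    print("dx %.4f dy %.4f dz %.4f twist %.2f | t %.1f pos %s yaw %.2f q6 %.2f"%(*d,tw,s["clock"],s["position"].round(4),yaw(s),s["q"][5]))
def crop(im,u0,v0,u1,v1,k,name):
    cv2.imwrite(f"pics/{name}.png",cv2.resize(im[v0:v1,u0:u1],None,fx=k,fy=k,interpolation=cv2.INTER_CUBIC))
E
python3 - <<'E'
from h import *
im=cv2.imread("pics/scene0.png");crop(im,180,100,500,300,2.5,"c0")
for t in ["dock","bank","rest","rod","case_a","cup","tin","dome_tray","tweezer","lotion","comb","soap_dish"]:
    for r in look_for("scene",t)[:5]:
        e=np.array(r["extent"]);print(t,round(r["conf"],2),e.round(0),p2w("scene",(e[0]+e[2])/2,(e[1]+e[3])/2).round(3))
E
```

```text
dock 0.82 [284. 174. 348. 229.] [ 0.574 -0.034  0.   ]
bank 0.66 [199. 117. 269. 171.] [ 0.45  -0.359  0.   ]
rest 0.72 [304. 147. 363. 176.] [ 0.413 -0.038  0.   ]
rod 0.79 [290. 185. 362. 208.] [ 0.545 -0.013  0.   ]
case_a 0.75 [389. 178. 407. 202.] [0.45  0.175 0.   ]
case_a 0.5 [431. 228. 444. 245.] [0.569 0.318 0.   ]
cup 0.78 [207. 205. 244. 248.] [ 0.739 -0.236  0.   ]
cup 0.16 [282. 179. 350. 227.] [ 0.577 -0.031  0.   ]
tin 0.61 [474. 222. 500. 244.] [0.511 0.444 0.   ]
dome_tray 0.79 [319. 255. 364. 293.] [0.767 0.111 0.   ]
tweezer 0.49 [284. 185. 363. 209.] [ 0.549 -0.02   0.   ]
tweezer 0.42 [196. 190. 228. 200.] [ 0.656 -0.326  0.   ]
tweezer 0.15 [160. 151. 184. 192.] [ 0.618 -0.482  0.   ]
lotion 0.9 [162. 152. 186. 191.] [ 0.617 -0.476  0.   ]
lotion 0.3 [195. 191. 229. 203.] [ 0.661 -0.321  0.   ]
comb 0.71 [191. 190. 230. 201.] [ 0.66  -0.328  0.   ]
soap_dish 0.79 [256. 248. 313. 290.] [ 0.803 -0.032  0.   ]
soap_dish 0.6 [303. 149. 366. 174.] [ 0.412 -0.035  0.   ]
```

View pics/c0.png

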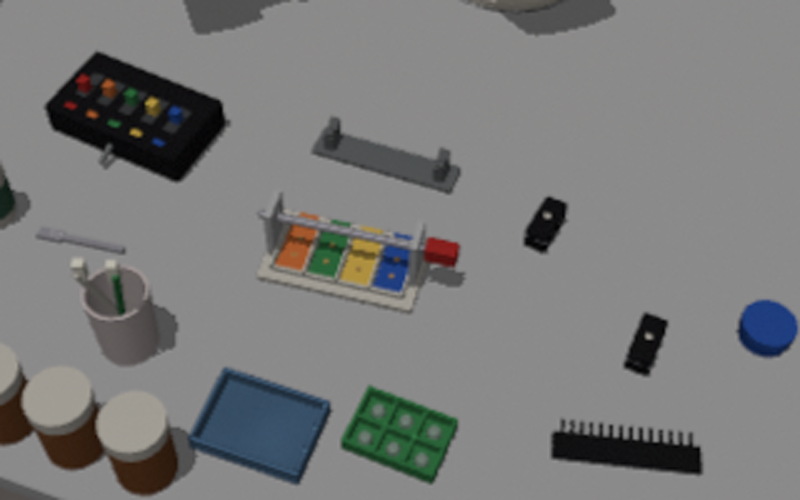

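```bash
python3 - <<'E'
from h import *
plan(0.45,-0.33,0.26,-90)
E
```

```text
dx -0.2884 dy 0.0723 dz -0.0287 twist -67.38 | t 0.8 pos [ 0.2116 -0.5077  0.2313] yaw -157.38 q6 -0.28
```

Request:
send_rows(
  moves=[
    {"dx": -0.288, "dy": 0.072, "dz": -0.029, "twist": -67},
    {"dx": -0.288, "dy": 0.072, "dz": -0.029, "twist": -67},
    {"dx": -0.288, "dy": 0.072, "dz": -0.029, "twist": -67},
    {"dx": -0.288, "dy": 0.072, "dz": -0.029, "twist": -67},
    {"dx": -0.288, "dy": 0.072, "dz": -0.029, "twist": -67},
    {"dx": -0.288, "dy": 0.072, "dz": -0.029, "twist": -67},
    {"dx": -0.288, "dy": 0.072, "dz": -0.029, "twist": -67},
    {"dx": -0.288, "dy": 0.072, "dz": -0.029, "twist": -67},
  ],
  gripper=0,
)

```text
clock: 1.55
position: [0.451, -0.3292, 0.2601]
tool_rot: [[0.002, -1.0, -0.0], [-1.0, -0.002, 0.0], [-0.0, 0.0, -1.0]]
force: [-0.9, -0.5, -0.5]
finger_gap: 0.0855
```

Request:
send_rows(
  moves=[
    {"dx": 0, "dy": 0, "dz": 0, "twist": 0},
    {"dx": 0, "dy": 0, "dz": 0, "twist": 0},
    {"dx": 0, "dy": 0, "dz": 0, "twist": 0},
  ],
)

```text
clock: 1.85
position: [0.4494, -0.3307, 0.2603]
tool_rot: [[-0.01, -1.0, 0.0], [-1.0, 0.01, -0.0], [0.0, -0.0, -1.0]]
force: [-0.0, 0.1, 0.3]
finger_gap: 0.0856
```

```bash
python3 - <<'E'
from h import *
plan(0.45,-0.33,0.26,-90)
s,im=snap("wrist","w1")
E
```

```text
dx -0.0007 dy -0.0006 dz 0.0003 twist -0.55 | t 1.9 pos [ 0.4494 -0.3307  0.2603] yaw -90.55 q6 0.34
```

View pics/w1.png

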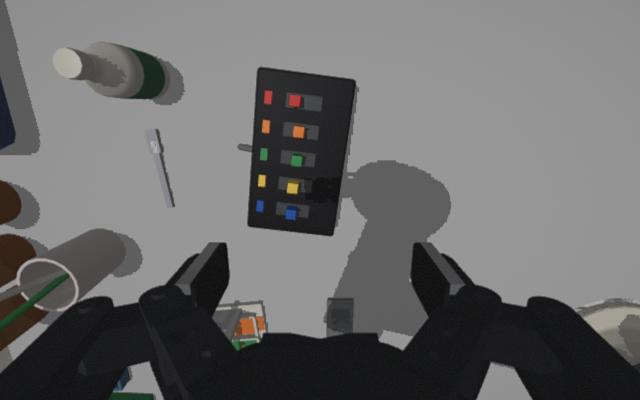

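```bash
python3 - <<'E'
from h import *
im=cv2.imread("pics/w1.png");crop(im,230,50,380,250,3,"c1")
s=observe()
for p in [(258,68),(355,80),(334,235),(248,225)]: print(p2w("wrist",*p,.045,s).round(4))
hsv=cv2.cvtColor(im,cv2.COLOR_BGR2HSV)
m=((hsv[...,1]>120)&(hsv[...,2]>90)).astype(np.uint8); m[:,:240]=0;m[:,330:]=0;m[240:]=0
n,l,st,ce=cv2.connectedComponentsWithStats(m)
for i in range(1,n):
    if st[i,4]>15: print(st[i],ce[i].round(1),hsv[int(ce[i][1]),int(ce[i][0])],p2w("wrist",*ce[i],.045,s).round(4),p2w("wrist",*ce[i],.0635,s).round(4))
E
```

```text
[ 0.5147 -0.4398  0.045 ]
[ 0.4095 -0.4266  0.045 ]
[ 0.4317 -0.2436  0.045 ]
[ 0.5387 -0.258   0.045 ]
[264  90   9  15 113] [267.8  97. ] [  1 164 180] [ 0.5058 -0.4098  0.045 ] [ 0.5028 -0.4093  0.0635]
[289  94  12  13 140] [294.4 100.2] [  1 167 177] [ 0.4764 -0.4061  0.045 ] [ 0.4749 -0.4058  0.0635]
[262 120   8  14 107] [265.6 126.3] [ 12 170 203] [ 0.51  -0.378  0.045] [ 0.5068 -0.3791  0.0635]
[293 125  12  14 139] [298.3 131.4] [ 12 173 201] [ 0.4729 -0.372   0.045 ] [ 0.4717 -0.3735  0.0635]
[260 148   8  12  73] [263.3 154. ] [ 68 128 129] [ 0.5144 -0.3465  0.045 ] [ 0.511  -0.3493  0.0635]
[291 155  11  11 101] [296.  160.4] [ 68 128 126] [ 0.4766 -0.3385  0.045 ] [ 0.4752 -0.3417  0.0635]
[258 174   8  13  94] [261.4 180.4] [ 23 162 202] [ 0.5186 -0.3149  0.045 ] [ 0.5149 -0.3193  0.0635]
[287 180  12  14 144] [292.3 186.8] [ 23 160 202] [ 0.4821 -0.3066  0.045 ] [ 0.4803 -0.3115  0.0635]
[256 200   8  12  79] [259.5 205.6] [110 180 149] [ 0.5229 -0.2832  0.045 ] [ 0.519  -0.2893  0.0635]
[285 209  11  11 100] [290.3 214.1] [110 181 148] [ 0.4856 -0.2719  0.045 ] [ 0.4837 -0.2786  0.0635]
```

View pics/c1.png

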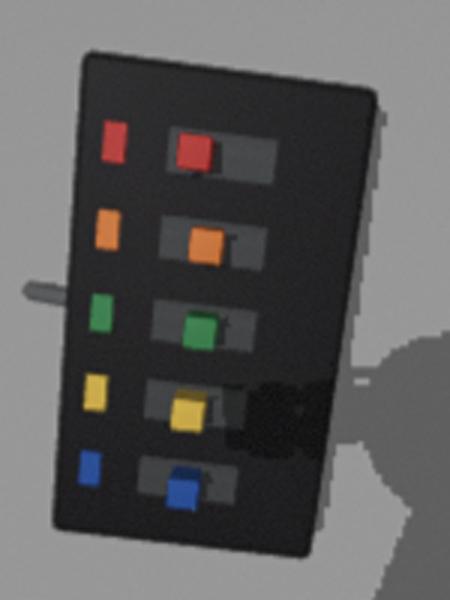

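```bash
cat >> h.py <<'E'
HO=np.array([.4741,-.3414]);HY=np.radians(-7.7)
def hub(x,y,O=None,Y=None):
    c,s=np.cos(HY),np.sin(HY);return HO+np.array([c*x-s*y,s*x+c*y])
E
python3 - <<'E'
from h import *
p=hub(.009,-.064);print(p,hub(-.009,-.064))
plan(*p,.11,-97.7);plan(*p,.049,-97.7)
E
```

```text
[ 0.47444373 -0.4060288 ] [ 0.45660604 -0.40361705]
dx 0.0751 dy -0.0257 dz 0.1504 twist 7.18 | t 1.9 pos [ 0.4494 -0.3307  0.2604] yaw -90.52 q6 0.34
dx 0.0751 dy -0.0257 dz 0.2114 twist 7.18 | t 1.9 pos [ 0.4494 -0.3307  0.2604] yaw -90.52 q6 0.34
```

Request:
send_rows(
  moves=[
    {"dx": 0.075, "dy": -0.0257, "dz": 0.05, "twist": 7.2},
    {"dx": 0.075, "dy": -0.0257, "dz": 0.1, "twist": 7.2},
    {"dx": 0.075, "dy": -0.0257, "dz": 0.15, "twist": 7.2},
    {"dx": 0.075, "dy": -0.0257, "dz": 0.15, "twist": 7.2},
    {"dx": 0.075, "dy": -0.0257, "dz": 0.15, "twist": 7.2},
    {"dx": 0.075, "dy": -0.0257, "dz": 0.15, "twist": 7.2},
  ],
  gripper=0.5,
  newtons=25,
)

```text
clock: 2.5
position: [0.475, -0.4062, 0.1113]
tool_rot: [[-0.133, -0.991, -0.0], [-0.991, 0.133, -0.001], [0.001, -0.0, -1.0]]
force: [0.7, -0.6, 0.7]
finger_gap: 0.043
```

```bash
python3 - <<'E'
from h import *
p=hub(.009,-.064)
plan(*p,.049,-97.7)
s,im=snap("wrist","w2")
E
```

```text
dx -0.0002 dy 0.0006 dz 0.0623 twist 0.08 | t 2.5 pos [ 0.475  -0.4062  0.1113] yaw -97.62 q6 0.32
```

View pics/w2.png

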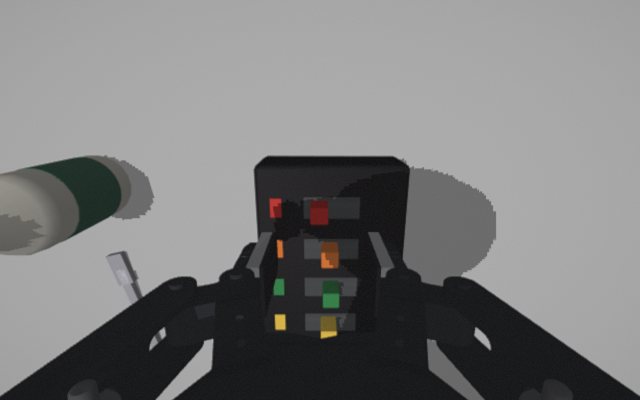

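Request:
send_rows(
  moves=[
    {"dx": 0, "dy": 0, "dz": 0.03, "twist": 0},
    {"dx": 0, "dy": 0, "dz": 0.062, "twist": 0},
    {"dx": 0, "dy": 0, "dz": 0.062, "twist": 0},
    {"dx": 0, "dy": 0, "dz": 0.062, "twist": 0},
  ],
)

```text
clock: 2.95
position: [0.476, -0.4063, 0.0509]
tool_rot: [[-0.131, -0.991, 0.002], [-0.991, 0.131, -0.002], [0.002, -0.003, -1.0]]
force: [-0.1, 0.1, 1.8]
finger_gap: 0.0428
```

Request:
send_rows(
  moves=[
    {"dx": 0, "dy": 0, "dz": 0, "twist": 0},
    {"dx": 0, "dy": 0, "dz": 0, "twist": 0},
    {"dx": 0, "dy": 0, "dz": 0, "twist": 0},
    {"dx": 0, "dy": 0, "dz": 0, "twist": 0},
  ],
  gripper=1,
)

```text
clock: 3.35
position: [0.4757, -0.4063, 0.0508]
tool_rot: [[-0.131, -0.991, 0.002], [-0.991, 0.131, -0.002], [0.002, -0.003, -1.0]]
force: [-1.2, 2.4, 6.5]
finger_gap: 0.0114
```

```bash
python3 - <<'E'
from h import *
p=hub(-.009,-.064);s=observe();print(s['finger_gap'],s['force'])
plan(*p,.049,-97.7)
E
```

```text
0.011422008727191362 [-1.24233231  2.42944277  6.50801074]
dx -0.0001 dy 0.0193 dz 0.0017 twist 0.15 | t 3.4 pos [ 0.4757 -0.4063  0.0508] yaw -97.55 q6 0.32
```

Request:
send_rows(
  moves=[
    {"dx": 0, "dy": 0, "dz": -0.002, "twist": 0},
    {"dx": 0, "dy": 0.006, "dz": -0.002, "twist": 0},
    {"dx": 0, "dy": 0.012, "dz": -0.002, "twist": 0},
    {"dx": 0, "dy": 0.018, "dz": -0.002, "twist": 0},
    {"dx": 0, "dy": 0.021, "dz": -0.002, "twist": 0},
    {"dx": 0, "dy": 0.021, "dz": -0.002, "twist": 0},
    {"dx": 0, "dy": 0.021, "dz": -0.002, "twist": 0},
  ],
)

```text
clock: 4.05
position: [0.4576, -0.4038, 0.0509]
tool_rot: [[-0.132, -0.991, 0.008], [-0.991, 0.132, -0.003], [0.002, -0.008, -1.0]]
force: [11.1, -5.1, -9.3]
finger_gap: 0.0109
```

Request:
send_rows(
  moves=[
    {"dx": 0, "dy": 0, "dz": 0, "twist": 0},
    {"dx": 0, "dy": 0, "dz": 0, "twist": 0},
    {"dx": 0, "dy": -0.002, "dz": 0, "twist": 0},
    {"dx": 0, "dy": -0.002, "dz": -0.04, "twist": 0},
    {"dx": 0, "dy": -0.002, "dz": -0.08, "twist": 0},
    {"dx": 0, "dy": -0.002, "dz": -0.13, "twist": 0},
    {"dx": 0, "dy": -0.002, "dz": -0.18, "twist": 0},
    {"dx": 0, "dy": -0.002, "dz": -0.18, "twist": 0},
  ],
  gripper=0.5,
)

```text
clock: 4.85
position: [0.4579, -0.4055, 0.2392]
tool_rot: [[-0.132, -0.991, 0.011], [-0.991, 0.132, -0.009], [0.008, -0.012, -1.0]]
force: [1.0, -0.4, 0.4]
finger_gap: 0.0426
```

```bash
python3 - <<'E'
from h import *
plan(.50,-.03,.25,-90)
s,im=snap("wrist","w3")
E
```

```text
dx -0.3777 dy 0.0076 dz -0.0138 twist -7.57 | t 4.8 pos [ 0.4579 -0.4055  0.2392] yaw -97.57 q6 0.34
```

View pics/w3.png

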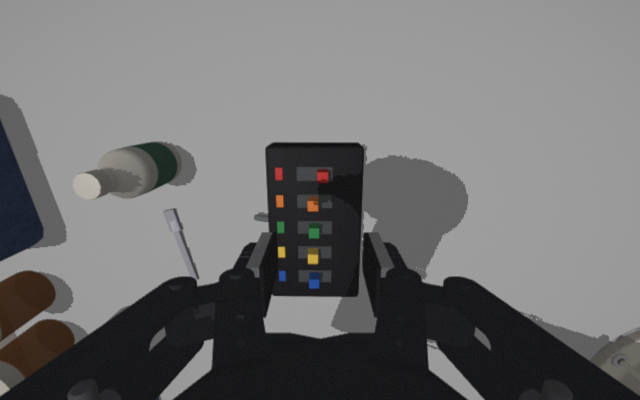

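Request:
send_rows(
  moves=[
    {"dx": -0.378, "dy": 0.0076, "dz": -0.03, "twist": -7.57},
    {"dx": -0.378, "dy": 0.0076, "dz": -0.03, "twist": -7.57},
    {"dx": -0.378, "dy": 0.0076, "dz": -0.03, "twist": -7.57},
    {"dx": -0.378, "dy": 0.0076, "dz": -0.03, "twist": -7.57},
    {"dx": -0.378, "dy": 0.0076, "dz": -0.03, "twist": -7.57},
    {"dx": -0.378, "dy": 0.0076, "dz": -0.03, "twist": -7.57},
    {"dx": -0.378, "dy": 0.0076, "dz": -0.03, "twist": -7.57},
    {"dx": -0.378, "dy": 0.0076, "dz": -0.03, "twist": -7.57},
  ],
  gripper=0,
)

```text
clock: 5.7
position: [0.4976, -0.0245, 0.2596]
tool_rot: [[0.002, -1.0, -0.002], [-1.0, -0.002, 0.0], [-0.0, 0.002, -1.0]]
force: [0.3, -0.2, 0.3]
finger_gap: 0.0852
```

Request:
send_rows(
  moves=[
    {"dx": 0, "dy": 0, "dz": 0, "twist": 0},
    {"dx": 0, "dy": 0, "dz": 0, "twist": 0},
    {"dx": 0, "dy": 0, "dz": 0, "twist": 0},
  ],
)

```text
clock: 6.0
position: [0.4979, -0.0281, 0.2597]
tool_rot: [[-0.001, -1.0, -0.001], [-1.0, 0.001, -0.0], [0.0, 0.001, -1.0]]
force: [0.2, 0.5, 0.2]
finger_gap: 0.0853
```

```bash
python3 - <<'E'
from h import *
s,im=snap("wrist","w4");print(s['position'],s['tool_rot'],s['clock'])
E
```

```text
[ 0.49786437 -0.02810823  0.25968948] [[-8.66596948e-04 -9.99998505e-01 -1.49663136e-03]
 [-9.99999560e-01  8.67135198e-04 -3.59029930e-04]
 [ 3.60327175e-04  1.49631957e-03 -9.99998816e-01]] 6.0
```

View pics/w4.png

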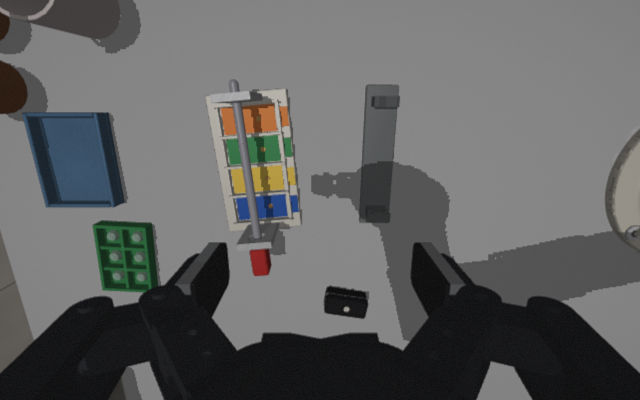

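```bash
python3 - <<'E'
from h import *
im=cv2.imread("pics/w4.png");crop(im,200,70,410,290,3.,"c4")
E
```

```text
(no output)
```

View pics/c4.png

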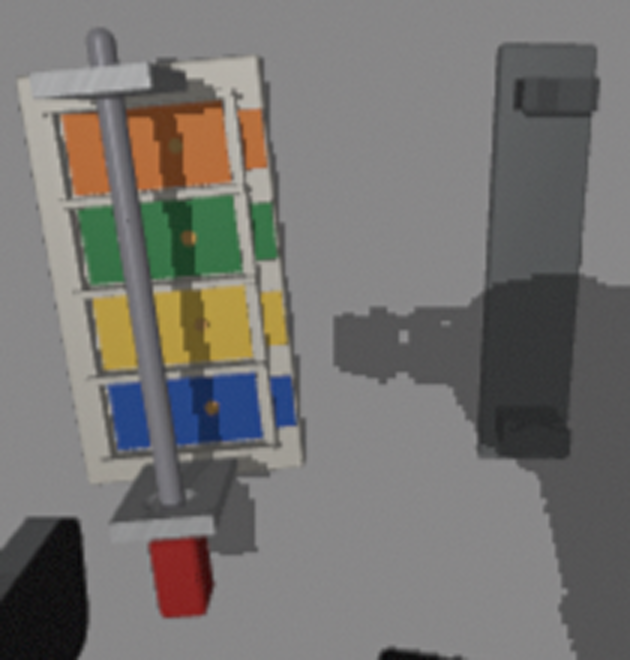

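```bash
python3 - <<'E'
from h import *
s=observe()
f=lambda u,v,z:p2w("wrist",200+u/3,70+v/3,z,s).round(4)[:2]
print("dock",[f(*p,.01) for p in [(18,75),(260,57),(303,465),(90,482)]])
print("dots",[f(*p,.01) for p in [(175,145),(189,237),(202,323),(212,408)]])
print("rest",[f(*p,.008) for p in [(500,44),(597,45),(570,458),(480,458)]])
print("blk -y top",[f(*p,.045) for p in [(522,77),(598,79),(596,115),(518,110)]])
print("blk +y top",[f(*p,.045) for p in [(498,408),(568,410),(570,457),(497,450)]])
print("blk +y foot",[f(*p,.008) for p in [(498,408),(568,410),(570,457),(497,450)]])
print("rod z.058",[f(*p,.058) for p in [(101,40),(172,495)]], "handle top .07",[f(*p,.07) for p in [(152,540),(207,538),(208,612),(163,616)]])
print("platetops .08",[f(*p,.08) for p in [(33,95),(150,88),(149,65),(35,72),(115,540),(213,532),(213,518),(112,522)]])
E
```

```text
dock [array([ 0.6349, -0.1103]), array([ 0.5369, -0.1171]), array([0.5227, 0.0589]), array([0.6201, 0.067 ])]
dots [array([ 0.573 , -0.0827]), array([ 0.5692, -0.0448]), array([ 0.5654, -0.0074]), array([0.5628, 0.0315])]
rest [array([ 0.4401, -0.122 ]), array([ 0.401 , -0.1216]), array([0.401 , 0.0565]), array([0.4421, 0.0564])]
blk -y top [array([ 0.437 , -0.1083]), array([ 0.4089, -0.1075]), array([ 0.4088, -0.0947]), array([ 0.4379, -0.0966])]
blk +y top [array([0.4407, 0.0202]), array([0.4122, 0.0211]), array([0.4101, 0.0416]), array([0.4404, 0.0384])]
blk +y foot [array([0.4348, 0.0325]), array([0.4033, 0.0335]), array([0.401, 0.056]), array([0.4345, 0.0526])]
rod z.058 [array([ 0.5877, -0.1205]), array([0.5726, 0.0525])] handle top .07 [array([0.579 , 0.0664]), array([0.5573, 0.0656]), array([0.5584, 0.0983]), array([0.5767, 0.1001])]
platetops .08 [array([ 0.606 , -0.1017]), array([ 0.5668, -0.1039]), array([ 0.5667, -0.1112]), array([ 0.6046, -0.1091]), array([0.5907, 0.0614]), array([0.5531, 0.0581]), array([0.5528, 0.0523]), array([0.5913, 0.0539])]
```

```bash
python3 - <<'E'
from h import *
plan(.43,.038,.17,-90)
E
```

```text
dx -0.0663 dy 0.0679 dz 0.0899 twist -0.08 | t 6.0 pos [ 0.498  -0.0284  0.2598] yaw -90.08 q6 -0.26
```

Request:
send_rows(
  moves=[
    {"dx": -0.066, "dy": 0.068, "dz": 0.09, "twist": 0},
    {"dx": -0.066, "dy": 0.068, "dz": 0.09, "twist": 0},
    {"dx": -0.066, "dy": 0.068, "dz": 0.09, "twist": 0},
    {"dx": -0.066, "dy": 0.068, "dz": 0.09, "twist": 0},
    {"dx": -0.066, "dy": 0.068, "dz": 0.09, "twist": 0},
    {"dx": -0.066, "dy": 0.068, "dz": 0.09, "twist": 0},
  ],
)

```text
clock: 6.65
position: [0.4316, 0.038, 0.1713]
tool_rot: [[-0.001, -1.0, 0.002], [-1.0, 0.001, 0.0], [-0.0, -0.002, -1.0]]
force: [0.2, -0.9, 0.2]
finger_gap: 0.0855
```

```bash
python3 - <<'E'
from h import *
s,im=snap("wrist","w5");print(s['position'],s['tool_rot'],s['clock'])
crop(im,150,0,450,240,2.6,"c5")
E
```

```text
[0.43159541 0.03803532 0.17126154] [[-1.33328652e-03 -9.99997157e-01  1.97687585e-03]
 [-9.99999079e-01  1.33378712e-03  2.51931327e-04]
 [-2.54567343e-04 -1.97653813e-03 -9.99998014e-01]] 6.65
```

View pics/c5.png

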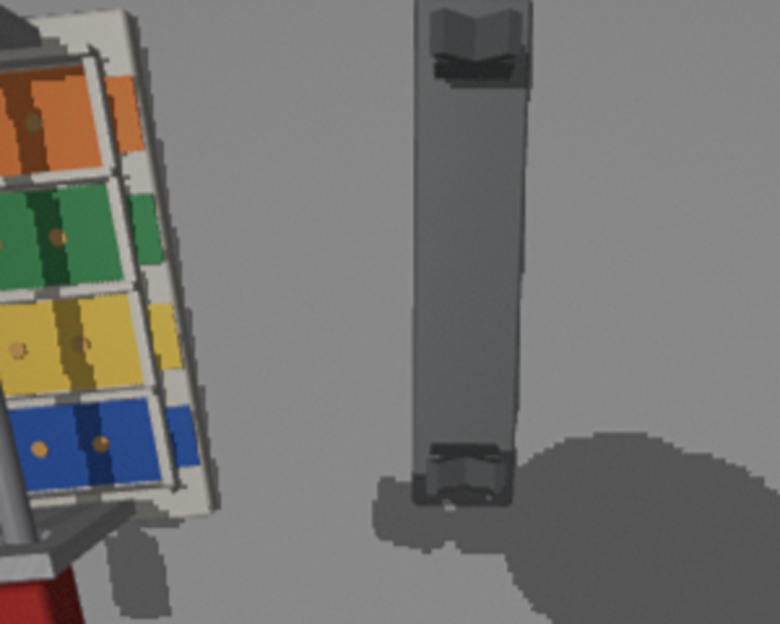

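View pics/w5.png

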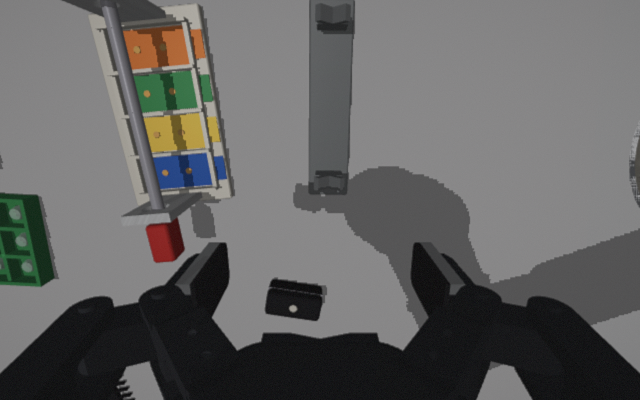

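```bash
python3 - <<'E'
from h import *
s=observe()
f=lambda u,v,z:p2w("wrist",150+u/2.6,v/2.6,z,s).round(4)[:2]
print("-y top edges near", f(431,52,.045),f(521,52,.045),"far",f(434,10,.045),f(521,10,.045),"valley",f(476,57,.033),f(476,22,.033))
print("+y top edges near", f(430,458,.045),f(504,455,.045),"valley",f(467,463,.033),"foot near",f(432,446,.008),f(500,446,.008),"far",f(430,490,.045),f(500,490,.045))
print("base",f(415,505,.008),f(512,505,.008),f(413,300,.008),f(522,300,.008),f(415,50,.008),f(530,50,.008))
E
```

```text
-y top edges near [ 0.4343 -0.0956] [ 0.4073 -0.0955] far [ 0.4333 -0.1067] [ 0.4076 -0.1067] valley [ 0.4203 -0.097 ] [ 0.4204 -0.1068]
+y top edges near [0.4353 0.0292] [0.4099 0.0282] valley [0.4222 0.0338] foot near [0.435  0.0329] [0.4086 0.0329] far [0.4353 0.0406] [0.411  0.0406]
base [0.4419 0.0568] [0.4034 0.0568] [ 0.4418 -0.0222] [ 0.4015 -0.0221] [ 0.4402 -0.105 ] [ 0.4009 -0.105 ]
```

```bash
cat >> h.py <<'E'
DO=np.array([.5787,-.0252]);DY=np.radians(4.6)
def dock(x,y):
    c,s=np.cos(DY),np.sin(DY);return DO+np.array([c*x-s*y,s*x+c*y])
E
python3 - <<'E'
from h import *
im=cv2.imread("pics/w5.png");crop(im,90,170,230,290,5,"c6")
E
```

```text
(no output)
```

View pics/c6.png

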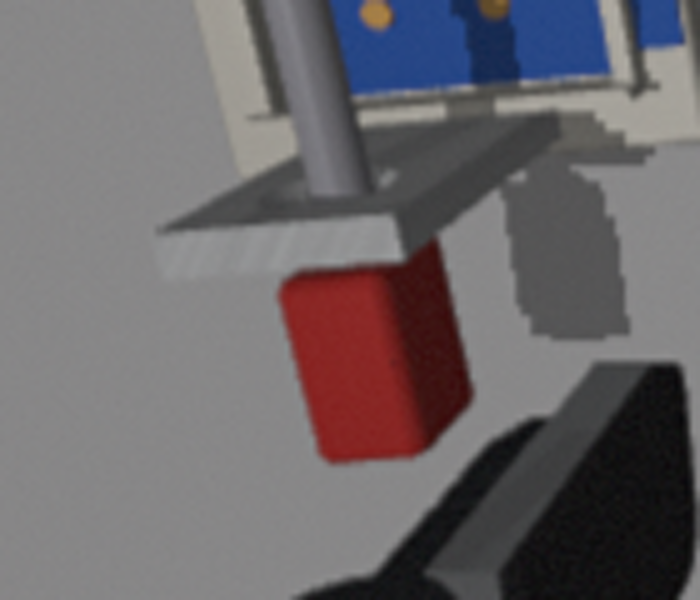

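```bash
python3 - <<'E'
from h import *
s=observe()
P=[p2w("wrist",90+u/5,170+v/5,.07,s).round(4)[:2] for u,v in [(283,280),(385,275),(425,457),(325,462)]];print(P,np.mean(P,0))
print("plate",[p2w("wrist",90+u/5,170+v/5,.08,s).round(4)[:2] for u,v in [(158,235),(405,213),(405,262),(160,280)]],dock(0,.086),dock(0,.104))
p=(P[2]+P[3])/2;print(p)
plan(*dock(-.001,.110),.12,-85.4)
E
```

```text
[array([0.5782, 0.0666]), array([0.5607, 0.0658]), array([0.5584, 0.1   ]), array([0.5761, 0.101 ])] [0.56835 0.08335]
plate [array([0.5911, 0.0548]), array([0.5507, 0.0511]), array([0.5519, 0.0595]), array([0.5921, 0.0626])] [0.57180289 0.06052298] [0.57035931 0.078465  ]
[0.56725 0.1005 ]
dx -0.0464 dy -0.1371 dz 0.0515 twist -4.69 | t 6.7 pos [0.4316 0.0381 0.1712] yaw -90.09 q6 -0.45
```

Request:
send_rows(
  moves=[
    {"dx": -0.0464, "dy": -0.05, "dz": 0, "twist": -4.7},
    {"dx": -0.0464, "dy": -0.1, "dz": 0, "twist": -4.7},
    {"dx": -0.0464, "dy": -0.137, "dz": 0, "twist": -4.7},
    {"dx": -0.0464, "dy": -0.137, "dz": 0.03, "twist": -4.7},
    {"dx": -0.0464, "dy": -0.137, "dz": 0.051, "twist": -4.7},
    {"dx": -0.0464, "dy": -0.137, "dz": 0.051, "twist": -4.7},
    {"dx": -0.0464, "dy": -0.137, "dz": 0.051, "twist": -4.7},
  ],
)

```text
clock: 7.4
position: [0.5682, 0.0844, 0.1201]
tool_rot: [[0.081, -0.997, 0.001], [-0.997, -0.081, -0.001], [0.001, -0.001, -1.0]]
force: [0.2, 0.4, 0.6]
finger_gap: 0.0855
```

```bash
python3 - <<'E'
from h import *
s,im=snap("wrist","w6")
plan(*dock(-.001,.110),.041,-85.4)
E
```

```text
dx 0.0003 dy -0.0001 dz 0.0800 twist 0.07 | t 7.5 pos [0.5686 0.0846 0.121 ] yaw -85.33 q6 -0.34
```

View pics/w6.png

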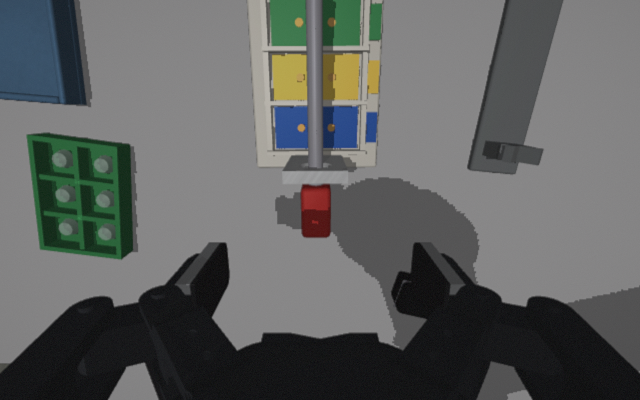

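Request:
send_rows(
  moves=[
    {"dx": 0, "dy": -0.001, "dz": 0.04, "twist": 0},
    {"dx": 0, "dy": -0.001, "dz": 0.08, "twist": 0},
    {"dx": 0, "dy": -0.001, "dz": 0.08, "twist": 0},
    {"dx": 0, "dy": -0.001, "dz": 0.08, "twist": 0},
  ],
)

```text
clock: 7.85
position: [0.5695, 0.0851, 0.0413]
tool_rot: [[0.083, -0.997, 0.002], [-0.997, -0.083, -0.0], [0.001, -0.002, -1.0]]
force: [0.6, 0.1, 0.8]
finger_gap: 0.0855
```

Request:
send_rows(
  moves=[
    {"dx": 0, "dy": 0, "dz": 0, "twist": 0},
    {"dx": 0, "dy": 0, "dz": 0, "twist": 0},
    {"dx": 0, "dy": 0, "dz": 0, "twist": 0},
    {"dx": 0, "dy": 0, "dz": 0, "twist": 0},
    {"dx": 0, "dy": 0, "dz": 0, "twist": 0},
    {"dx": 0, "dy": 0, "dz": 0, "twist": 0},
  ],
  gripper=1,
  newtons=70,
)

```text
clock: 8.45
position: [0.5696, 0.0853, 0.0401]
tool_rot: [[0.082, -0.997, 0.003], [-0.997, -0.082, 0.0], [-0.0, -0.003, -1.0]]
force: [2.0, 0.7, 2.1]
finger_gap: 0.0188
```

```bash
python3 - <<'E'
from h import *
s,im=snap("wrist","w7");print(s['position'],s['force'],s['wrist_torque'],s['finger_gap'],yaw(s))
E
```

```text
[0.56958068 0.08531166 0.0401487 ] [2.03254461 0.70749087 2.13724881] [ 0.04840597 -0.7053091   0.06449625] 0.018771333359968438 -85.27959421742554
```

View pics/w7.png

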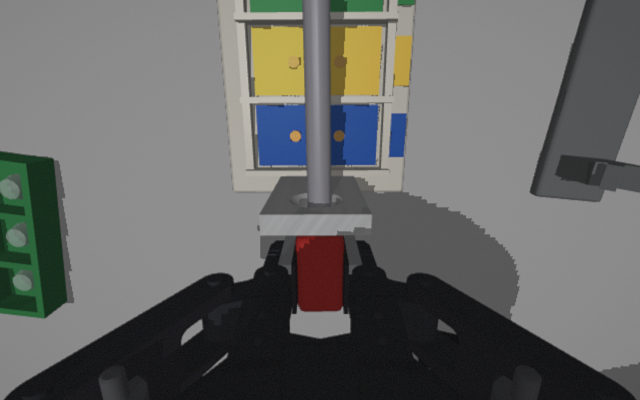

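Request:
send_rows(
  moves=[
    {"dx": 0, "dy": 0, "dz": -0.002, "twist": 0},
    {"dx": 0, "dy": 0, "dz": -0.004, "twist": 0},
    {"dx": -0.01, "dy": 0, "dz": -0.004, "twist": 0},
    {"dx": -0.025, "dy": 0, "dz": -0.004, "twist": 0},
    {"dx": -0.045, "dy": 0, "dz": -0.004, "twist": 0},
    {"dx": -0.065, "dy": 0, "dz": -0.004, "twist": 0},
    {"dx": -0.065, "dy": 0, "dz": -0.004, "twist": 0},
  ],
)

```text
clock: 9.2
position: [0.5626, 0.1529, 0.043]
tool_rot: [[0.085, -0.996, -0.0], [-0.996, -0.085, 0.0], [-0.0, 0.0, -1.0]]
force: [-0.3, -0.7, -1.3]
finger_gap: 0.0191
```

```bash
python3 - <<'E'
from h import *
s,im=snap("wrist","w8");print(s['position'],s['force'],s['wrist_torque'],s['finger_gap'],yaw(s))
s,im=snap("side","s8");crop(im,260,160,360,270,5,"cs8")
E
```

```text
[0.56259933 0.15293283 0.04296969] [-0.30060796 -0.72737782 -1.26333038] [-0.00699226  0.09343669 -0.00826098] 0.01906629592811974 -85.15198560234836
```

View pics/w8.png

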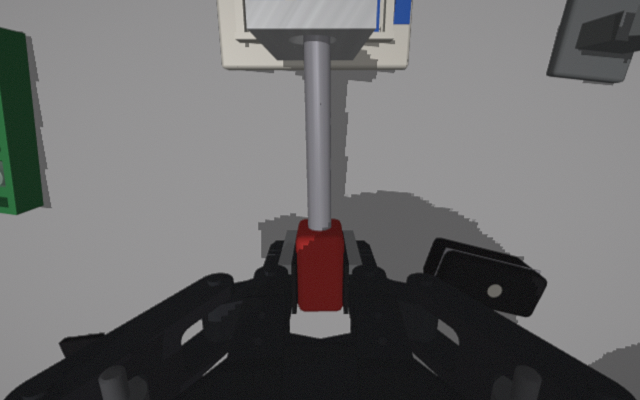

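View pics/cs8.png

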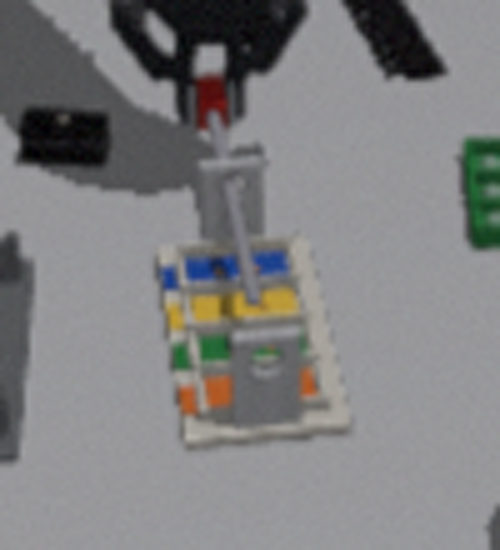

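Request:
send_rows(
  moves=[
    {"dx": -0.025, "dy": 0, "dz": 0, "twist": 0},
    {"dx": -0.055, "dy": 0, "dz": 0, "twist": 0},
    {"dx": -0.085, "dy": 0, "dz": 0, "twist": 0},
    {"dx": -0.115, "dy": 0, "dz": 0, "twist": 0},
    {"dx": -0.14, "dy": 0, "dz": 0, "twist": 0},
    {"dx": -0.142, "dy": 0, "dz": 0, "twist": 0},
    {"dx": -0.142, "dy": 0, "dz": 0, "twist": 0},
  ],
)

```text
clock: 10.0
position: [0.5512, 0.2915, 0.0429]
tool_rot: [[0.082, -0.997, -0.001], [-0.997, -0.082, -0.001], [0.001, 0.001, -1.0]]
force: [0.5, 0.2, -0.6]
finger_gap: 0.019
```

```bash
python3 - <<'E'
from h import *
s,im=snap("wrist","w9");print(s['position'],s['force'],s['wrist_torque'],s['finger_gap'],yaw(s))
E
```

```text
[0.55115165 0.29146004 0.0428918 ] [ 0.4871161   0.24405412 -0.62510147] [ 0.02657176 -0.00641869 -0.00111708] 0.01899871829540794 -85.2725791016637
```

View pics/w9.png

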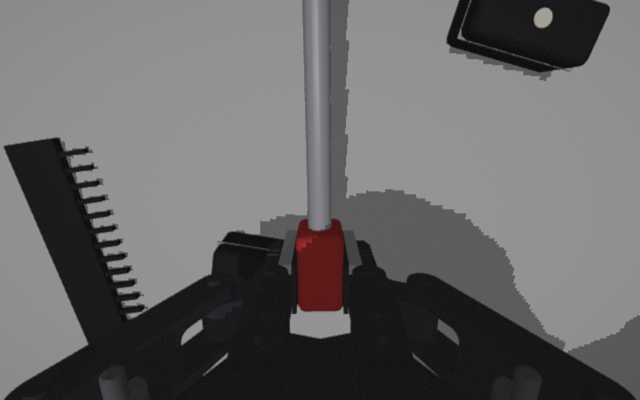

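```bash
python3 - <<'E'
from h import *
s=observe();R=s["tool_rot"]
for u,v,z in [(318,228,.066),(317.5,228,.062),(316.5,100,.062),(315.5,2,.062),(321,221,.074),(321,309,.074)]:
    print(u,v,(R.T@(p2w("wrist",u,v,z,s)-s["position"])).round(4))
im=cv2.imread("pics/w9.png");g=im.astype(int)
for v in (5,60,120,180,220):
    row=g[v].sum(1)/3; seg=row[290:345].round(0); print(v,seg.astype(int).tolist())
plan(.5512,.2915,.13)
E
```

```text
318 228 [ 0.0208 -0.0004 -0.023 ]
317.5 228 [ 0.0191 -0.0006 -0.019 ]
316.5 100 [ 0.0716 -0.0009 -0.019 ]
315.5 2 [ 0.1047 -0.0012 -0.0189]
321 221 [ 0.0269  0.0008 -0.031 ]
321 309 [-0.0124  0.0009 -0.031 ]
5 [144, 146, 144, 145, 144, 144, 144, 144, 144, 144, 145, 144, 109, 96, 102, 110, 114, 117, 120, 121, 123, 130, 137, 142, 147, 153, 153, 143, 132, 126, 122, 119, 114, 111, 110, 106, 101, 95, 86, 75, 81, 89, 91, 91, 91, 90, 90, 90, 91, 91, 91, 91, 92, 91, 91]
60 [147, 147, 147, 147, 147, 147, 147, 146, 147, 146, 147, 148, 146, 128, 99, 100, 108, 114, 118, 121, 123, 124, 133, 141, 150, 155, 159, 157, 146, 134, 127, 122, 118, 116, 114, 110, 106, 100, 90, 81, 76, 89, 92, 94, 92, 94, 93, 92, 93, 92, 92, 94, 92, 92, 92]
120 [148, 148, 147, 148, 148, 148, 148, 148, 148, 147, 148, 149, 148, 148, 148, 119, 100, 105, 113, 118, 122, 121, 125, 131, 138, 142, 146, 149, 149, 140, 131, 127, 121, 118, 114, 113, 110, 103, 95, 82, 77, 89, 93, 93, 93, 95, 92, 94, 93, 93, 93, 94, 93, 92, 92]
180 [148, 149, 147, 148, 148, 148, 148, 149, 148, 149, 149, 147, 148, 148, 149, 150, 147, 107, 101, 110, 117, 121, 123, 125, 129, 132, 134, 135, 138, 136, 134, 130, 126, 123, 118, 114, 111, 107, 98, 86, 74, 90, 93, 93, 93, 93, 92, 94, 92, 92, 95, 94, 93, 93, 93]
220 [94, 93, 93, 93, 92, 94, 93, 93, 94, 92, 80, 69, 57, 46, 41, 41, 40, 49, 87, 103, 111, 117, 121, 123, 125, 130, 130, 132, 131, 133, 133, 131, 127, 124, 119, 115, 112, 107, 101, 91, 76, 53, 41, 39, 38, 37, 41, 44, 56, 74, 91, 94, 93, 92, 93]
dx -0.0006 dy 0.0001 dz -0.0870 twist 0.00 | t 10.1 pos [0.5513 0.2908 0.043 ] yaw -85.32 q6 -0.65
```

Request:
send_rows(
  moves=[
    {"dx": 0, "dy": 0, "dz": -0.03, "twist": 0},
    {"dx": 0, "dy": 0, "dz": -0.06, "twist": 0},
    {"dx": 0, "dy": 0, "dz": -0.08, "twist": 0},
    {"dx": 0, "dy": 0, "dz": -0.087, "twist": 0},
    {"dx": 0, "dy": 0, "dz": -0.087, "twist": 0},
  ],
)

```text
clock: 10.55
position: [0.5519, 0.2908, 0.131]
tool_rot: [[0.081, -0.997, 0.001], [-0.997, -0.081, 0.001], [-0.001, -0.001, -1.0]]
force: [-0.3, -0.0, -1.2]
finger_gap: 0.0191
```

```bash
python3 - <<'E'
from h import *
plan(.4229,.075,.12,-91.3)
E
```

```text
dx 0.2047 dy 0.1460 dz 0.0106 twist 5.93 | t 10.6 pos [0.5519 0.2908 0.131 ] yaw -85.37 q6 -0.65
```

Request:
send_rows(
  moves=[
    {"dx": 0.025, "dy": 0.018, "dz": 0, "twist": 1},
    {"dx": 0.06, "dy": 0.042, "dz": 0, "twist": 2},
    {"dx": 0.095, "dy": 0.068, "dz": 0, "twist": 3},
    {"dx": 0.13, "dy": 0.093, "dz": 0, "twist": 4},
    {"dx": 0.165, "dy": 0.118, "dz": 0.005, "twist": 5},
    {"dx": 0.19, "dy": 0.136, "dz": 0.01, "twist": 6},
    {"dx": 0.205, "dy": 0.146, "dz": 0.01, "twist": 6},
    {"dx": 0.205, "dy": 0.146, "dz": 0.01, "twist": 6},
  ],
)

```text
clock: 11.35
position: [0.4211, 0.0732, 0.1194]
tool_rot: [[-0.024, -1.0, -0.002], [-1.0, 0.024, -0.001], [0.001, 0.002, -1.0]]
force: [0.2, 0.4, 0.5]
finger_gap: 0.0189
```

Request:
send_rows(
  moves=[
    {"dx": 0, "dy": 0, "dz": 0.025, "twist": 0},
    {"dx": 0, "dy": 0, "dz": 0.05, "twist": 0},
    {"dx": 0, "dy": 0, "dz": 0.06, "twist": 0},
    {"dx": 0, "dy": 0, "dz": 0.06, "twist": 0},
    {"dx": 0, "dy": 0, "dz": 0.06, "twist": 0},
  ],
)

```text
clock: 11.85
position: [0.4236, 0.0755, 0.0608]
tool_rot: [[-0.022, -1.0, 0.001], [-1.0, 0.022, -0.0], [0.0, -0.001, -1.0]]
force: [-0.0, 0.9, 0.0]
finger_gap: 0.019
```

```bash
python3 - <<'E'
from h import *
plan(.4229,.075,.0225,-91.3)
snap("wrist","w10")
s,im=snap("side","s10");crop(im,190,160,350,270,5,"cs10")
s,im=snap("scene","n10");crop(im,280,120,420,230,5,"cn10")
E
```

```text
dx 0.0006 dy 0.0007 dz 0.0383 twist 0.03 | t 11.8 pos [0.4236 0.0755 0.0608] yaw -91.27 q6 -0.57
```

View pics/w10.png

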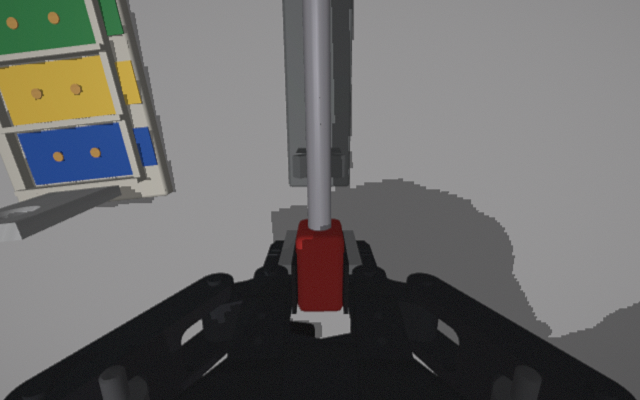

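View pics/cs10.png

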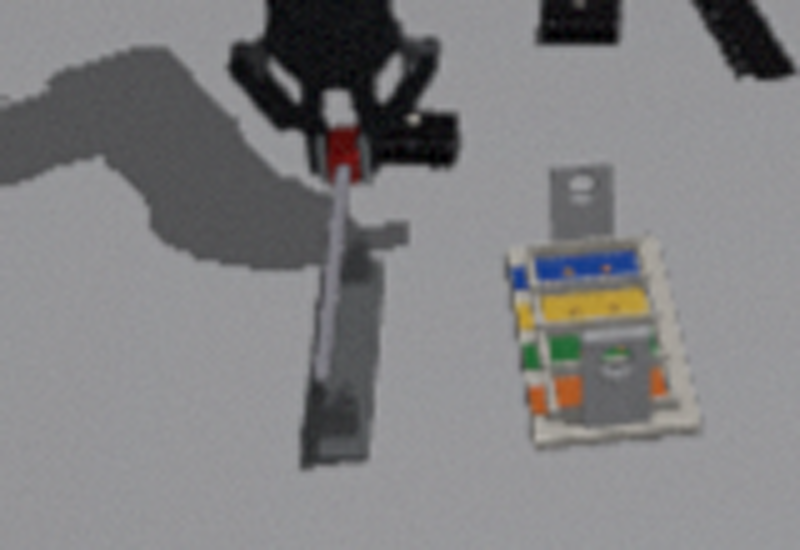

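View pics/cn10.png

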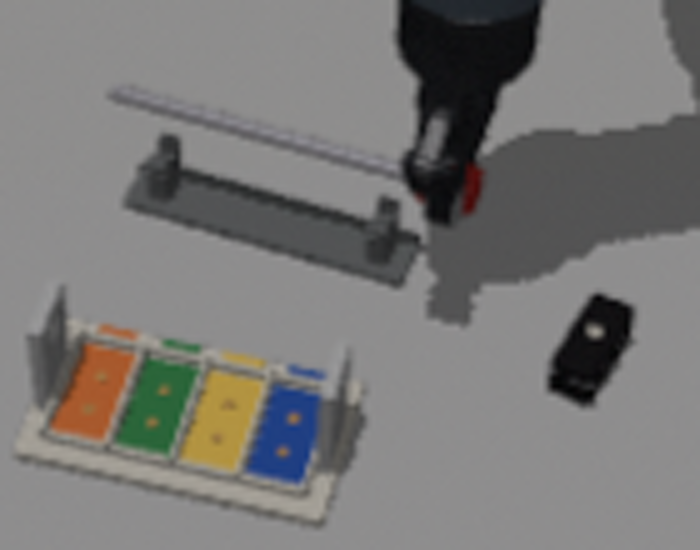

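```bash
python3 - <<'E'
from h import *
for z in(.07,.075,.08,.085,.09):
  X=[[.4205,-.135,z]]
  print(z,w2p("scene",X).round(1),w2p("side",X).round(1))
from scipy.optimize import least_squares
r=least_squares(lambda X:np.r_[(w2p("scene",[X])-[302,138.8]).ravel(),(w2p("side",[X])-[253.8,235.8]).ravel()],[.42,-.13,.08]);print(r.x,r.fun)
E
```

```text
0.07 [[302.2 139.5]] [[253.6 238.5]]
0.075 [[302.2 138.4]] [[253.4 237.2]]
0.08 [[302.1 137.2]] [[253.3 235.9]]
0.085 [[302. 136.]] [[253.1 234.6]]
0.09 [[301.9 134.8]] [[252.9 233.3]]
[ 0.42274478 -0.13343911  0.07765057] [ 0.3349324  -0.42497031  0.39963352  0.31735338]
```

Request:
send_rows(
  moves=[
    {"dx": 0, "dy": 0.0007, "dz": 0.012, "twist": 0},
    {"dx": 0, "dy": 0.0007, "dz": 0.024, "twist": 0},
    {"dx": 0, "dy": 0.0007, "dz": 0.032, "twist": 0},
    {"dx": 0, "dy": 0.0007, "dz": 0.037, "twist": 0},
    {"dx": 0, "dy": 0.0007, "dz": 0.039, "twist": 0},
    {"dx": 0, "dy": 0.0007, "dz": 0.039, "twist": 0},
    {"dx": 0, "dy": 0.0007, "dz": 0.039, "twist": 0},
  ],
)

```text
clock: 12.7
position: [0.4236, 0.0756, 0.0222]
tool_rot: [[-0.022, -1.0, 0.003], [-1.0, 0.022, 0.001], [-0.001, -0.003, -1.0]]
force: [4.9, -1.1, 0.9]
finger_gap: 0.0191
```

```bash
python3 - <<'E'
from h import *
s=observe();print(s['position'],s['force'],s['wrist_torque'])
snap("wrist","w11")
s,im=snap("scene","n11");crop(im,280,120,420,230,5,"cn11")
E
```

```text
[0.42358175 0.07559189 0.02218098] [ 4.94692603 -1.13913686  0.92549874] [-0.51668503 -1.54025505  0.15130558]
```

View pics/w11.png

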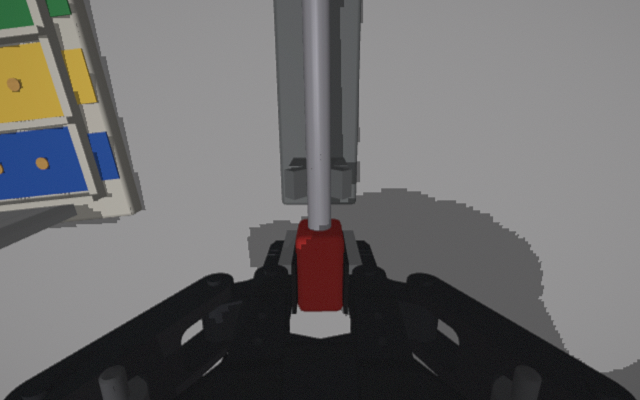

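View pics/cn11.png

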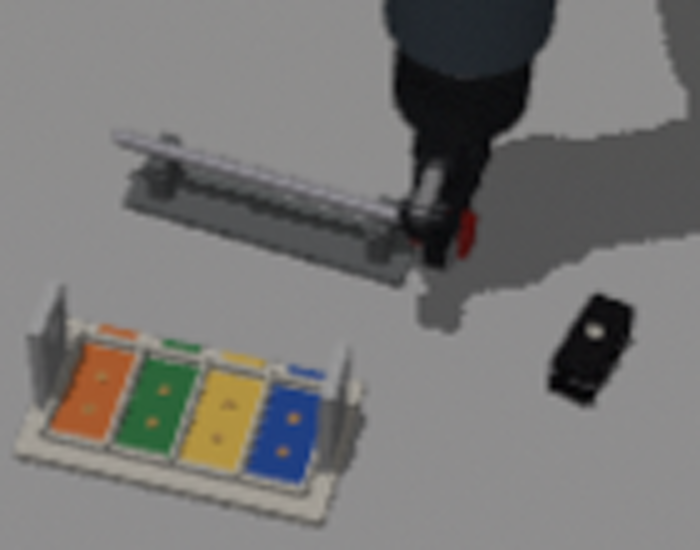

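Request:
send_rows(
  moves=[
    {"dx": 0, "dy": -0.001, "dz": 0.001, "twist": 0},
    {"dx": 0, "dy": -0.001, "dz": 0.001, "twist": 0},
    {"dx": 0, "dy": -0.001, "dz": 0.001, "twist": 0},
    {"dx": 0, "dy": -0.001, "dz": 0.001, "twist": 0},
  ],
  gripper=0.4,
)

```text
clock: 13.2
position: [0.4224, 0.0749, 0.0199]
tool_rot: [[-0.023, -1.0, -0.001], [-1.0, 0.023, -0.0], [0.0, 0.001, -1.0]]
force: [-0.9, -0.6, -0.1]
finger_gap: 0.0512
```

Request:
send_rows(
  moves=[
    {"dx": 0, "dy": 0, "dz": -0.02, "twist": 0},
    {"dx": 0, "dy": 0, "dz": -0.06, "twist": 0},
    {"dx": 0, "dy": 0, "dz": -0.1, "twist": 0},
    {"dx": 0, "dy": 0, "dz": -0.14, "twist": 0},
    {"dx": 0, "dy": 0, "dz": -0.14, "twist": 0},
    {"dx": 0, "dy": 0, "dz": -0.14, "twist": 0},
  ],
)

```text
clock: 13.8
position: [0.4231, 0.0754, 0.1607]
tool_rot: [[-0.023, -1.0, 0.001], [-1.0, 0.023, 0.001], [-0.002, -0.001, -1.0]]
force: [-0.2, 0.2, -0.9]
finger_gap: 0.0512
```

```bash
python3 - <<'E'
from h import *
s,im=snap("wrist","w12");print(s['position'])
snap("scene","n12")
for t in ["case_a"]:
  for c in ("wrist","scene"):
    for r in look_for(c,t): 
      e=r["extent"];print(c,round(r["conf"],2),np.round(e),p2w(c,(e[0]+e[2])/2,(e[1]+e[3])/2,.016).round(3))
E
```

```text
[0.42306268 0.07542133 0.16072881]
wrist 0.94 [160. 365. 207. 400.] [0.585 0.311 0.016]
wrist 0.79 [262. 253. 316. 298.] [0.455 0.174 0.016]
scene 0.8 [430. 228. 445. 246.] [0.582 0.319 0.016]
scene 0.75 [388. 180. 407. 203.] [0.471 0.177 0.016]
scene 0.37 [298. 143. 376. 171.] [ 0.405 -0.03   0.016]
```

View pics/w12.png

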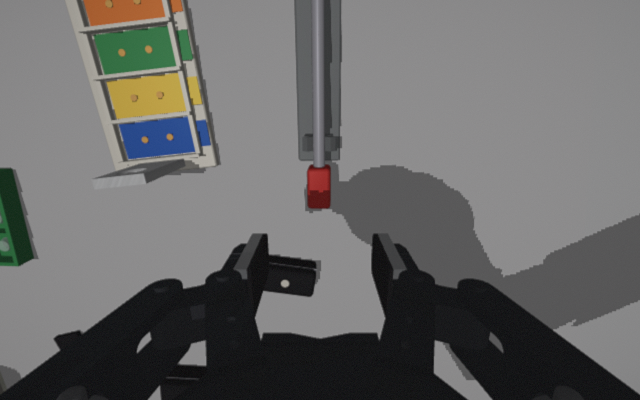

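View pics/n12.png

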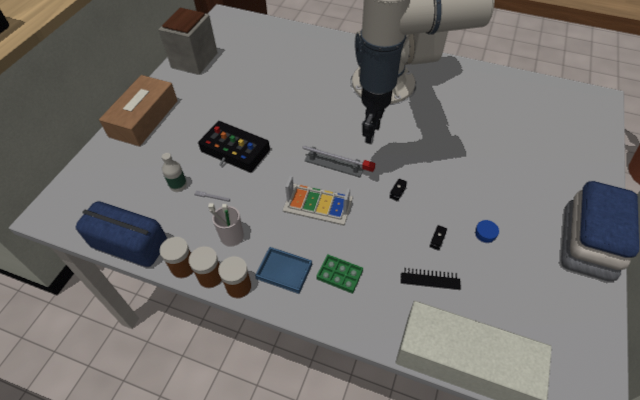

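```bash
python3 - <<'E'
from h import *
plan(.50,.32,.2,-90)
E
```

```text
dx -0.2469 dy -0.0720 dz -0.0415 twist -1.32 | t 14.0 pos [0.4222 0.0747 0.159 ] yaw -91.32 q6 -0.57
```

Request:
send_rows(
  moves=[
    {"dx": -0.247, "dy": -0.072, "dz": -0.042, "twist": -1.3},
    {"dx": -0.247, "dy": -0.072, "dz": -0.042, "twist": -1.3},
    {"dx": -0.247, "dy": -0.072, "dz": -0.042, "twist": -1.3},
    {"dx": -0.247, "dy": -0.072, "dz": -0.042, "twist": -1.3},
    {"dx": -0.247, "dy": -0.072, "dz": -0.042, "twist": -1.3},
    {"dx": -0.247, "dy": -0.072, "dz": -0.042, "twist": -1.3},
    {"dx": -0.247, "dy": -0.072, "dz": -0.042, "twist": -1.3},
    {"dx": -0.247, "dy": -0.072, "dz": -0.042, "twist": -1.3},
  ],
  gripper=0,
)

```text
clock: 14.8
position: [0.5002, 0.3197, 0.201]
tool_rot: [[-0.0, -1.0, -0.002], [-1.0, 0.0, -0.002], [0.002, 0.002, -1.0]]
force: [-0.4, -1.1, -0.4]
finger_gap: 0.0856
```

```bash
python3 - <<'E'
from h import *
s,im=snap("wrist","w13");print(s['position'],yaw(s))
for r in cut_out("wrist","case_a"):
    m=r["region"].astype(np.uint8);b=cv2.minAreaRect(cv2.findNonZero(m));print(round(r["conf"],2),np.round(r["extent"]),b)
E
```

```text
[0.50019752 0.31970997 0.20103785] -90.01232820164329
0.86 [326.   0. 394.  46.] ((360.72064208984375, 24.683584213256836), (65.0363998413086, 39.13664245605469), 11.689369201660156)
```

View pics/w13.png

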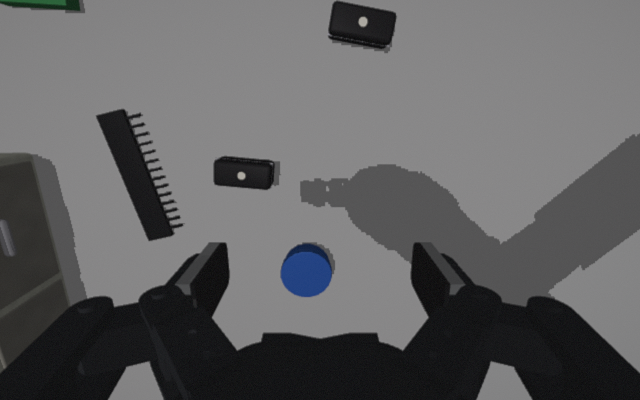

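```bash
python3 - <<'E'
from h import *
im=cv2.imread("pics/w13.png")
a=cv2.resize(im[0:55,315:415],None,fx=6,fy=6,interpolation=cv2.INTER_CUBIC)
b=cv2.resize(im[145:200,200:300],None,fx=6,fy=6,interpolation=cv2.INTER_CUBIC)
v=np.vstack([a,b]);v=np.clip(v.astype(float)*1.8,0,255).astype(np.uint8);cv2.imwrite("pics/c13.png",v[:600] if 0 else cv2.resize(v,None,fx=.9,fy=.9))
E
```

```text
(no output)
```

View pics/c13.png

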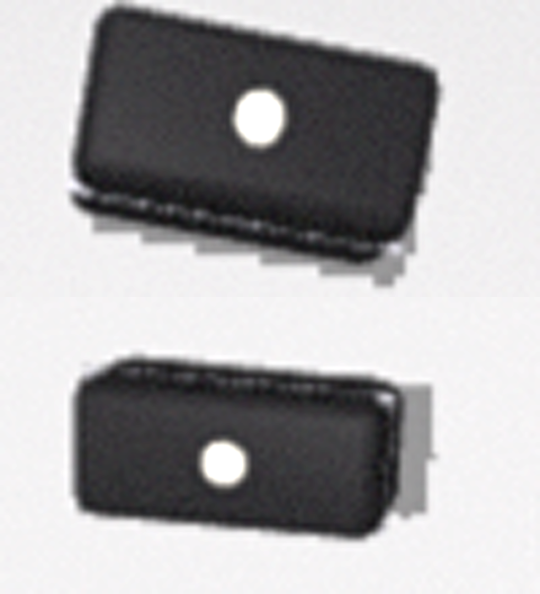

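```bash
python3 - <<'E'
from h import *
s=observe()
def f(u,v,du,dv,o): return p2w("wrist",u/5.4+du,(v-o)/5.4+dv,.032,s)[:2]
for nm,du,dv,o,d,cs in [("A",315,0,0,(260,117),[(100,8),(438,70),(402,243),(78,188)]),("B",200,145,297,(223,463),[(78,378),(388,396),(378,537),(78,513)])]:
    P=np.array([f(*c,du,dv,o) for c in cs]);D=f(*d,du,dv,o)
    e1=P[1]-P[0];e2=P[2]-P[3];a=[np.degrees(np.arctan2(-e[1],-e[0])) for e in(e1,e2)]
    print(nm,"dot",D.round(4),"mean",P.mean(0).round(4),"ang",np.round(a,2),"len",np.linalg.norm(e1).round(4),np.linalg.norm(e2).round(4),"w",np.linalg.norm(P[3]-P[0]).round(4),np.linalg.norm(P[2]-P[1]).round(4))
E
```

```text
A dot [0.46   0.1762] mean [0.4608 0.1779] ang [-9.22 -8.78] len 0.0574 0.0564 w 0.0273 0.0269
B dot [0.581  0.3195] mean [0.5794 0.3183] ang [-3.44 -4.84] len 0.0586 0.058 w 0.0265 0.0279
```

```bash
python3 - <<'E'
from h import *
plan(.580,.319,.08,-94.1)
E
```

```text
dx -0.0000 dy -0.0798 dz 0.1219 twist 4.04 | t 14.9 pos [0.5003 0.3192 0.202 ] yaw -90.06 q6 -0.83
```

Request:
send_rows(
  moves=[
    {"dx": 0, "dy": -0.04, "dz": 0.03, "twist": 4},
    {"dx": 0, "dy": -0.08, "dz": 0.07, "twist": 4},
    {"dx": 0, "dy": -0.08, "dz": 0.11, "twist": 4},
    {"dx": 0, "dy": -0.08, "dz": 0.122, "twist": 4},
    {"dx": 0, "dy": -0.08, "dz": 0.122, "twist": 4},
    {"dx": 0, "dy": -0.08, "dz": 0.122, "twist": 4},
  ],
)

```text
clock: 15.5
position: [0.5813, 0.3207, 0.0832]
tool_rot: [[-0.069, -0.998, 0.003], [-0.998, 0.069, 0.001], [-0.002, -0.003, -1.0]]
force: [-0.3, 0.7, -0.2]
finger_gap: 0.0855
```

```bash
python3 - <<'E'
from h import *
s,im=snap("wrist","w14")
plan(.580,.319,.006,-94.1)
E
```

```text
dx 0.0025 dy 0.0018 dz 0.0778 twist 0.14 | t 15.6 pos [0.5816 0.3212 0.0838] yaw -93.96 q6 -0.81
```

View pics/w14.png

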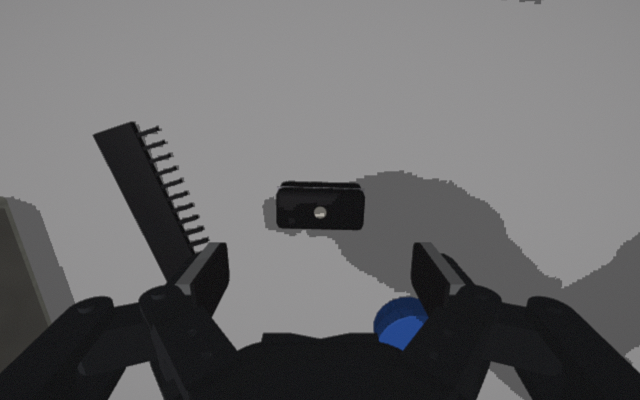

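```bash
python3 - <<'E'
from h import *
s=observe();p=p2w("wrist",320,212.5,.032,s);print(p)
l=[p2w("wrist",u,v,.032,s)[:2] for u,v in [(277,188),(364,189),(363,229),(278,227)]];print(np.round(l,4),np.mean(l,0))
plan(*((p[:2]+np.mean(l,0))/2),.006,-94.1)
E
```

```text
[0.58123571 0.32031739 0.032     ]
[[0.608  0.3015]
 [0.5515 0.3061]
 [0.553  0.3341]
 [0.6103 0.3288]] [0.58071016 0.31761667]
dx 0.0025 dy 0.0008 dz 0.0778 twist 0.14 | t 15.6 pos [0.5816 0.3212 0.0838] yaw -93.96 q6 -0.81
```

Request:
send_rows(
  moves=[
    {"dx": 0.0025, "dy": 0.001, "dz": 0.03, "twist": 0.5},
    {"dx": 0.0025, "dy": 0.001, "dz": 0.06, "twist": 0.5},
    {"dx": 0.0025, "dy": 0.001, "dz": 0.077, "twist": 0.5},
    {"dx": 0.0025, "dy": 0.001, "dz": 0.077, "twist": 0.5},
    {"dx": 0.0025, "dy": 0.001, "dz": 0.077, "twist": 0.5},
  ],
)

```text
clock: 16.05
position: [0.5806, 0.319, 0.006]
tool_rot: [[-0.078, -0.997, 0.003], [-0.997, 0.078, 0.002], [-0.002, -0.003, -1.0]]
force: [0.7, -0.2, 0.8]
finger_gap: 0.0856
```

Request:
send_rows(
  moves=[
    {"dx": 0, "dy": 0, "dz": 0, "twist": 0},
    {"dx": 0, "dy": 0, "dz": 0, "twist": 0},
    {"dx": 0, "dy": 0, "dz": 0, "twist": 0},
    {"dx": 0, "dy": 0, "dz": 0, "twist": 0},
  ],
  gripper=1,
  newtons=40,
)

```text
clock: 16.45
position: [0.5806, 0.3189, 0.0056]
tool_rot: [[-0.078, -0.997, 0.003], [-0.997, 0.078, 0.002], [-0.002, -0.003, -1.0]]
force: [-0.9, 0.5, 6.3]
finger_gap: 0.0592
```

```bash
python3 - <<'E'
from h import *
s,im=snap("wrist","w15");print(s['finger_gap'],s['force'],s['position'],yaw(s))
plan(*dock(0,.019),.15,-90+4.6)
E
```

```text
0.05921553508021577 [-0.92500286  0.48044478  6.30247404] [0.58063847 0.31886889 0.00562144] -94.47794732011128
dx 0.3241 dy -0.0224 dz -0.1451 twist -9.08 | t 16.5 pos [0.5806 0.3189 0.0056] yaw -94.48 q6 -0.82
```

View pics/w15.png

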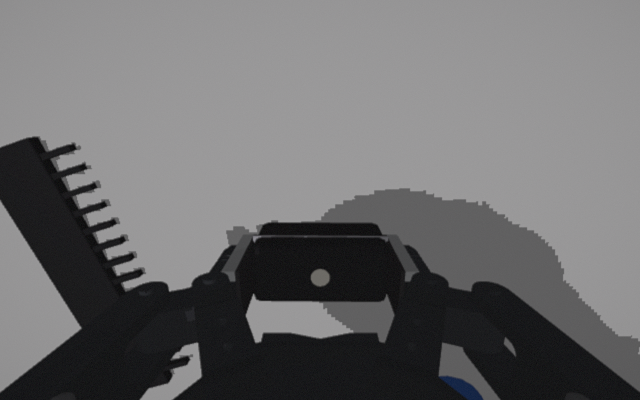

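```bash
python3 - <<'E'
from h import *
s=observe();R=s["tool_rot"]
print((R.T@(p2w("wrist",320,278,.032,s)-s["position"])).round(4))
for q in [(257,238),(386,238),(386,300),(257,300)]: print((R.T@(p2w("wrist",*q,.032,s)-s["position"])).round(4))
E
```

```text
[-0.0005  0.0004 -0.0264]
[ 0.0178 -0.0252 -0.0263]
[ 0.0179  0.0272 -0.0265]
[-0.0113  0.0289 -0.0264]
[-0.0113 -0.0269 -0.0263]
```

Request:
send_rows(
  moves=[
    {"dx": 0, "dy": 0, "dz": -0.02, "twist": 0},
    {"dx": 0, "dy": 0, "dz": -0.05, "twist": 0},
    {"dx": 0, "dy": 0, "dz": -0.09, "twist": 0},
    {"dx": 0, "dy": 0, "dz": -0.12, "twist": 0},
    {"dx": 0, "dy": 0, "dz": -0.12, "twist": 0},
  ],
)

```text
clock: 17.0
position: [0.5822, 0.3195, 0.1299]
tool_rot: [[-0.078, -0.997, 0.009], [-0.997, 0.078, 0.006], [-0.007, -0.009, -1.0]]
force: [1.6, -0.2, -0.0]
finger_gap: 0.0592
```

```bash
python3 - <<'E'
from h import *
s=observe();print(s['finger_gap'])
plan(*dock(0,-.019),.13,-90+4.6)
E
```

```text
0.059198522993046065
dx 0.3626 dy -0.0264 dz -0.0023 twist -9.08 | t 17.0 pos [0.5822 0.3195 0.1299] yaw -94.48 q6 -0.82
```

Request:
send_rows(
  moves=[
    {"dx": 0.04, "dy": -0.003, "dz": -0.002, "twist": -2},
    {"dx": 0.09, "dy": -0.007, "dz": -0.002, "twist": -4},
    {"dx": 0.14, "dy": -0.01, "dz": -0.002, "twist": -6},
    {"dx": 0.19, "dy": -0.014, "dz": -0.002, "twist": -8},
    {"dx": 0.24, "dy": -0.018, "dz": -0.002, "twist": -9},
    {"dx": 0.29, "dy": -0.021, "dz": -0.002, "twist": -9},
    {"dx": 0.34, "dy": -0.025, "dz": -0.002, "twist": -9},
    {"dx": 0.362, "dy": -0.0265, "dz": -0.002, "twist": -9},
  ],
)

```text
clock: 17.8
position: [0.5766, -0.0486, 0.1252]
tool_rot: [[0.075, -0.997, -0.001], [-0.997, -0.075, -0.0], [0.0, 0.001, -1.0]]
force: [0.1, 0.5, -0.7]
finger_gap: 0.0593
```

Request:
send_rows(
  moves=[
    {"dx": 0, "dy": 0, "dz": 0, "twist": 0},
    {"dx": 0, "dy": 0, "dz": 0.02, "twist": 0},
    {"dx": 0, "dy": 0, "dz": 0.04, "twist": 0},
    {"dx": 0, "dy": 0, "dz": 0.04, "twist": 0},
    {"dx": 0, "dy": 0, "dz": 0.04, "twist": 0},
  ],
)

```text
clock: 18.3
position: [0.5775, -0.0446, 0.0855]
tool_rot: [[0.079, -0.997, -0.0], [-0.997, -0.079, -0.0], [0.0, 0.001, -1.0]]
force: [1.0, 0.5, -0.8]
finger_gap: 0.0592
```

```bash
python3 - <<'E'
from h import *
s,im=snap("wrist","w16")
plan(*dock(0,-.019),.018,-90+4.6)
E
```

```text
dx -0.0003 dy -0.0021 dz 0.0682 twist -0.06 | t 18.4 pos [ 0.5781 -0.0446  0.0862] yaw -85.46 q6 -0.11
```

View pics/w16.png

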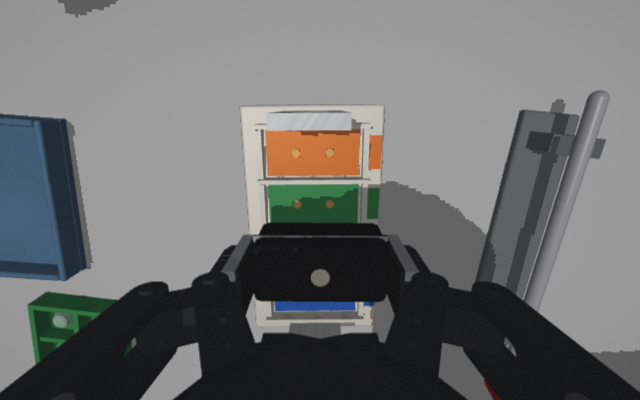

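```bash
python3 - <<'E'
from h import *
s=observe();P=lambda u,v,z:p2w("wrist",u,v,z,s)[:2]
c,sn=np.cos(DY),np.sin(DY);A=np.array([[c,sn],[-sn,c]])
for n,u,v,z in [("or L",295.5,153,.01),("or R",329.5,153,.01),("gr L",297,204,.01),("gr R",329.5,204,.01),("base TL",241,106,.01),("base TR",384,104,.01),("plate",266,129,.08),("plateR",351,129,.08),("orL",267,150,.01),("orR",360,150,.01),("grL",268.5,205,.01),("grR",359,205,.01)]:
    print(n,(A@(P(u,v,z)-DO)).round(4))
E
```

```text
or L [ 0.0146 -0.0564]
or R [-0.0095 -0.0564]
gr L [ 0.0144 -0.0183]
gr R [-0.0098 -0.0183]
base TL [ 0.0511 -0.0886]
base TR [-0.0464 -0.0898]
plate [ 0.0228 -0.0782]
plateR [-0.0174 -0.0782]
orL [ 0.0348 -0.0586]
orR [-0.0311 -0.0585]
grL [ 0.0356 -0.0176]
grR [-0.0318 -0.0175]
```

```bash
sed -i 's/DO=np.array.*/DO=np.array([.5808,-.0247]);DY=np.radians(4.6)/' h.py; python3 - <<'E'
from h import *
plan(*dock(0,-.0185),.018,-90+4.6)
E
```

```text
dx -0.0011 dy -0.0042 dz 0.0682 twist -0.06 | t 18.4 pos [ 0.5781 -0.0446  0.0862] yaw -85.46 q6 -0.11
```

Request:
send_rows(
  moves=[
    {"dx": -0.001, "dy": -0.0042, "dz": 0.02, "twist": 0},
    {"dx": -0.001, "dy": -0.0042, "dz": 0.04, "twist": 0},
    {"dx": -0.001, "dy": -0.0042, "dz": 0.056, "twist": 0},
    {"dx": -0.001, "dy": -0.0042, "dz": 0.056, "twist": 0},
    {"dx": -0.001, "dy": -0.0042, "dz": 0.056, "twist": 0},
  ],
)

```text
clock: 18.85
position: [0.5825, -0.0435, 0.0306]
tool_rot: [[0.079, -0.997, 0.002], [-0.997, -0.079, -0.0], [0.0, -0.002, -1.0]]
force: [0.8, -0.4, -1.0]
finger_gap: 0.0595
```

```bash
python3 - <<'E'
from h import *
s,im=snap("wrist","w17");print(s["force"])
plan(*dock(0,-.0185),.017,-90+4.6)
s,im=snap("side","s17");crop(im,270,180,350,260,6,"cs17")
s,im=snap("scene","n17");crop(im,270,160,370,235,6,"cn17")
E
```

```text
[ 0.75011718 -0.42693405 -1.03676986]
dx -0.0004 dy 0.0005 dz 0.0140 twist -0.07 | t 18.9 pos [ 0.5828 -0.0435  0.031 ] yaw -85.47 q6 -0.11
```

View pics/w17.png

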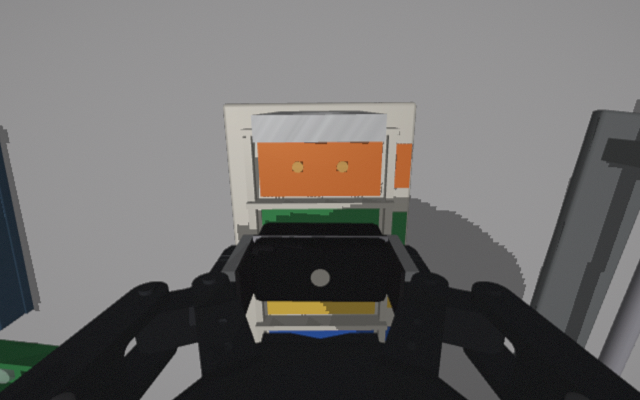

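View pics/cs17.png

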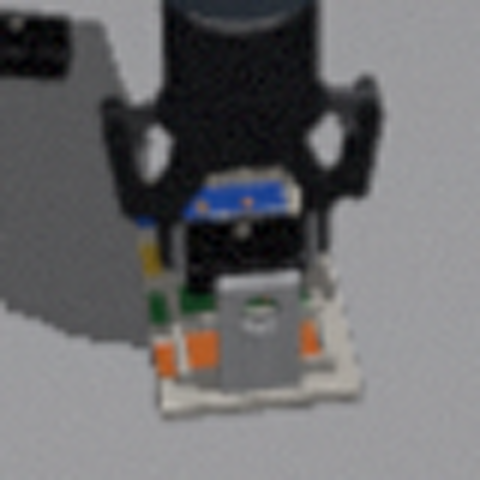

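View pics/cn17.png

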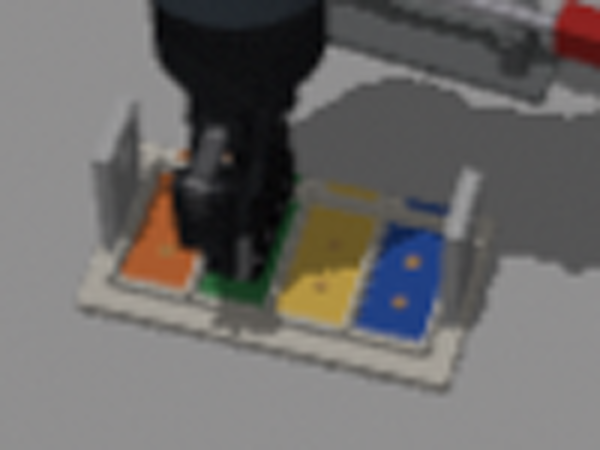

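```bash
python3 - <<'E'
from h import *
s=observe()
for y,z in [(-.038,.02),(0,.02),(.038,.02),(-.078,.08),(-.0390+.0345-.0045-.028,.01)]:
    print(y,z,w2p("wrist",[[*dock(0,y),z]],s).round(1))
R=s["tool_rot"]
for v in (224,238,300):
  for z in (.025,.031-.0056,.057): print(v,z,(R.T@(p2w("wrist",320,v,z,s)-s["position"])).round(4)[0])
E
```

```text
-0.038 0.02 [[319.7 206.1]]
0 0.02 [[319.8 271. ]]
0.038 0.02 [[319.9 328.5]]
-0.078 0.08 [[319.2 142.3]]
-0.037 0.01 [[319.7 202.1]]
224 0.025 0.0111
224 0.0254 0.0112
224 0.057 0.0238
238 0.025 0.0032
238 0.0254 0.0034
238 0.057 0.0177
300 0.025 -0.034
300 0.0254 -0.0337
300 0.057 -0.0115
```

Request:
send_rows(
  moves=[
    {"dx": 0, "dy": 0.0003, "dz": 0.004, "twist": 0},
    {"dx": 0, "dy": 0.0003, "dz": 0.008, "twist": 0},
    {"dx": 0, "dy": 0.0003, "dz": 0.011, "twist": 0},
    {"dx": 0, "dy": 0.0003, "dz": 0.013, "twist": 0},
    {"dx": 0, "dy": 0.0003, "dz": 0.014, "twist": 0},
    {"dx": 0, "dy": 0.0003, "dz": 0.014, "twist": 0},
  ],
)

```text
clock: 19.6
position: [0.5813, -0.0438, 0.0157]
tool_rot: [[0.078, -0.997, 0.0], [-0.997, -0.078, -0.0], [0.0, -0.0, -1.0]]
force: [-2.6, -0.3, 3.6]
finger_gap: 0.0593
```

Request:
send_rows(
  moves=[
    {"dx": 0, "dy": 0, "dz": 0, "twist": 0},
    {"dx": 0, "dy": 0, "dz": 0, "twist": 0},
    {"dx": 0, "dy": 0, "dz": 0, "twist": 0},
    {"dx": 0, "dy": 0, "dz": -0.03, "twist": 0},
    {"dx": 0, "dy": 0, "dz": -0.07, "twist": 0},
    {"dx": 0, "dy": 0, "dz": -0.1, "twist": 0},
    {"dx": 0, "dy": 0, "dz": -0.1, "twist": 0},
  ],
  gripper=0,
)

```text
clock: 20.3
position: [0.5844, -0.0437, 0.1205]
tool_rot: [[0.079, -0.997, 0.01], [-0.997, -0.079, 0.0], [0.001, -0.01, -1.0]]
force: [-0.2, -0.3, 0.2]
finger_gap: 0.0848
```

```bash
python3 - <<'E'
from h import *
s,im=snap("wrist","w18");print(s["force"],s["finger_gap"])
plan(.46,.24,.2,-99)
E
```

```text
[-0.18267863 -0.30512515  0.2116635 ] 0.08481505858900382
dx -0.2923 dy 0.0998 dz -0.0827 twist 13.50 | t 20.4 pos [ 0.5829 -0.0435  0.1178] yaw -85.50 q6 -0.11
```

View pics/w18.png

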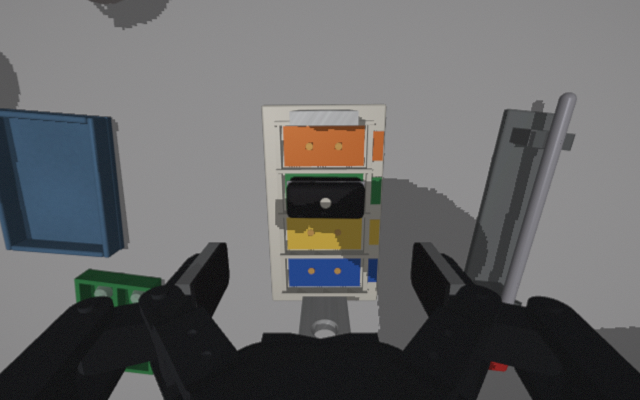

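Request:
send_rows(
  moves=[
    {"dx": -0.03, "dy": 0.01, "dz": -0.03, "twist": 4},
    {"dx": -0.07, "dy": 0.025, "dz": -0.06, "twist": 8},
    {"dx": -0.12, "dy": 0.045, "dz": -0.08, "twist": 13.5},
    {"dx": -0.17, "dy": 0.06, "dz": -0.08, "twist": 13.5},
    {"dx": -0.22, "dy": 0.08, "dz": -0.08, "twist": 13.5},
    {"dx": -0.27, "dy": 0.1, "dz": -0.08, "twist": 13.5},
    {"dx": -0.292, "dy": 0.1, "dz": -0.08, "twist": 13.5},
    {"dx": -0.292, "dy": 0.1, "dz": -0.08, "twist": 13.5},
  ],
)

```text
clock: 21.15
position: [0.4568, 0.2432, 0.1938]
tool_rot: [[-0.152, -0.988, -0.002], [-0.988, 0.152, -0.0], [0.001, 0.002, -1.0]]
force: [-1.3, -0.5, 0.2]
finger_gap: 0.0855
```

```bash
python3 - <<'E'
from h import *
s,im=snap("wrist","w19");print(s['position'],yaw(s))
for r in look_for("wrist","case_a"):
    e=r["extent"];print(round(r["conf"],2),np.round(e),p2w("wrist",(e[0]+e[2])/2,(e[1]+e[3])/2,.02,s))
E
```

```text
[0.45684034 0.24315    0.19380516] -98.7376314051097
0.81 [272.  96. 336. 125.] [0.46114729 0.17673297 0.02      ]
```

View pics/w19.png

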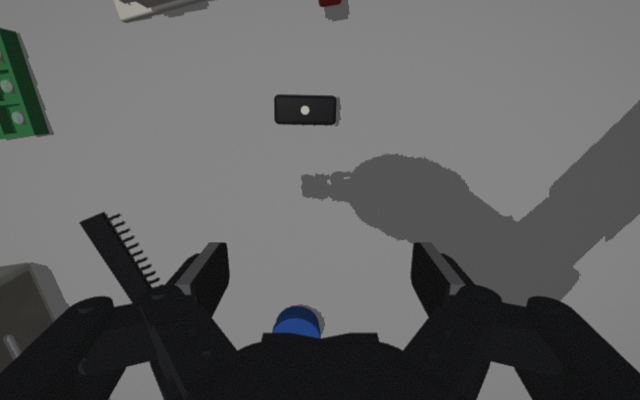

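```bash
python3 - <<'E'
from h import *
s=observe();print(p2w("wrist",305,110,.032,s))
l=[p2w("wrist",u,v,.032,s)[:2] for u,v in [(276,95.5),(336,97),(336,124.5),(275,123)]];print(np.round(l,4),np.mean(l,0))
e=l[0]-l[1];print(np.degrees(np.arctan2(e[1],e[0])))
plan(.4613,.1765,.08,-99.2);plan(.4613,.1765,.006,-99.2)
E
```

```text
[0.46097825 0.17307662 0.032     ]
[[0.4858 0.1558]
 [0.4301 0.1659]
 [0.4337 0.191 ]
 [0.4916 0.1805]] [0.46027408 0.17333795]
-10.255152273825546
dx 0.0621 dy -0.0133 dz 0.1142 twist 0.30 | t 21.2 pos [0.4579 0.2401 0.1941] yaw -98.90 q6 -0.94
dx 0.0620 dy -0.0134 dz 0.1882 twist 0.30 | t 21.2 pos [0.4579 0.2401 0.1941] yaw -98.90 q6 -0.94
```

Request:
send_rows(
  moves=[
    {"dx": 0.04, "dy": -0.0133, "dz": 0.03, "twist": 0.6},
    {"dx": 0.062, "dy": -0.0133, "dz": 0.07, "twist": 0.6},
    {"dx": 0.062, "dy": -0.0133, "dz": 0.11, "twist": 0.6},
    {"dx": 0.062, "dy": -0.0133, "dz": 0.114, "twist": 0.6},
    {"dx": 0.062, "dy": -0.0133, "dz": 0.114, "twist": 0.6},
    {"dx": 0.062, "dy": -0.0133, "dz": 0.114, "twist": 0.6},
    {"dx": 0.062, "dy": -0.0133, "dz": 0.114, "twist": 0.6},
  ],
)

```text
clock: 21.95
position: [0.4636, 0.1773, 0.0833]
tool_rot: [[-0.166, -0.986, 0.003], [-0.986, 0.166, 0.002], [-0.003, -0.003, -1.0]]
force: [1.0, 0.8, 1.5]
finger_gap: 0.0851
```

```bash
python3 - <<'E'
from h import *
s,im=snap("wrist","w20");R=s["tool_rot"];print(s['position'],yaw(s))
g=cv2.cvtColor(im,cv2.COLOR_BGR2GRAY)
plan(.461,.1763,.006,-99.4)
E
```

```text
[0.46355016 0.17726142 0.08330346] -99.58305983986922
dx 0.0014 dy 0.0023 dz 0.0770 twist -0.18 | t 22.0 pos [0.4633 0.1772 0.083 ] yaw -99.58 q6 -0.85
```

View pics/w20.png

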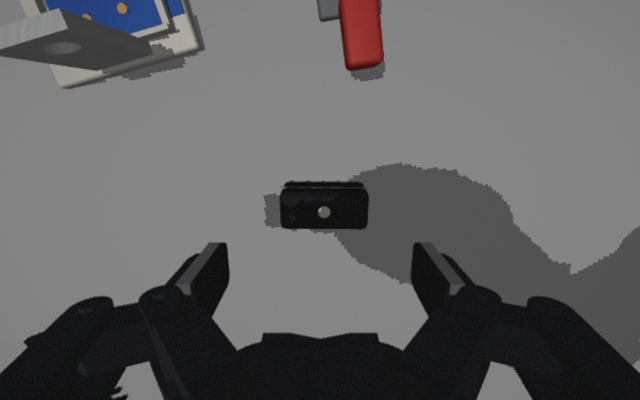

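Request:
send_rows(
  moves=[
    {"dx": 0.0022, "dy": 0.0025, "dz": 0.03, "twist": 0},
    {"dx": 0.0022, "dy": 0.0025, "dz": 0.06, "twist": 0},
    {"dx": 0.0022, "dy": 0.0025, "dz": 0.077, "twist": 0},
    {"dx": 0.0022, "dy": 0.0025, "dz": 0.077, "twist": 0},
    {"dx": 0.0022, "dy": 0.0025, "dz": 0.077, "twist": 0},
  ],
)

```text
clock: 22.5
position: [0.4601, 0.1751, 0.0054]
tool_rot: [[-0.166, -0.986, 0.001], [-0.986, 0.166, 0.001], [-0.001, -0.001, -1.0]]
force: [0.2, 0.6, 0.3]
finger_gap: 0.0855
```

Request:
send_rows(
  moves=[
    {"dx": 0, "dy": 0, "dz": 0, "twist": 0},
    {"dx": 0, "dy": 0, "dz": 0, "twist": 0},
    {"dx": 0, "dy": 0, "dz": 0, "twist": 0},
    {"dx": 0, "dy": 0, "dz": 0, "twist": 0},
  ],
  gripper=1,
)

```text
clock: 22.9
position: [0.4603, 0.1752, 0.0058]
tool_rot: [[-0.166, -0.986, 0.003], [-0.986, 0.166, 0.002], [-0.002, -0.002, -1.0]]
force: [-2.3, 0.1, 6.1]
finger_gap: 0.0589
```

```bash
python3 - <<'E'
from h import *
s,im=snap("wrist","w21");print(s['position'],yaw(s),s['finger_gap'])
E
```

```text
[0.46033398 0.17521943 0.0058295 ] -99.58406201430827 0.05890992390258562
```

View pics/w21.png

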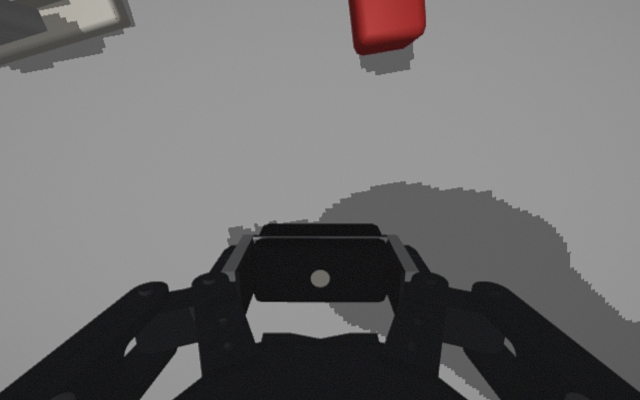

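Request:
send_rows(
  moves=[
    {"dx": 0, "dy": 0, "dz": -0.02, "twist": 0},
    {"dx": 0, "dy": 0, "dz": -0.05, "twist": 0},
    {"dx": 0, "dy": 0, "dz": -0.09, "twist": 0},
    {"dx": 0, "dy": 0, "dz": -0.12, "twist": 0},
    {"dx": 0, "dy": 0, "dz": -0.12, "twist": 0},
  ],
)

```text
clock: 23.45
position: [0.462, 0.176, 0.1294]
tool_rot: [[-0.166, -0.986, 0.009], [-0.986, 0.166, 0.005], [-0.006, -0.008, -1.0]]
force: [0.2, 0.7, -0.6]
finger_gap: 0.0594
```

```bash
python3 - <<'E'
from h import *
plan(*dock(0,.0195),.13,-85.4)
E
```

```text
dx 0.1592 dy -0.1458 dz -0.0005 twist -14.17 | t 23.4 pos [0.462  0.176  0.1294] yaw -99.57 q6 -0.85
```

Request:
send_rows(
  moves=[
    {"dx": 0.02, "dy": -0.02, "dz": 0, "twist": -3},
    {"dx": 0.05, "dy": -0.045, "dz": 0, "twist": -6},
    {"dx": 0.085, "dy": -0.08, "dz": 0, "twist": -9},
    {"dx": 0.115, "dy": -0.11, "dz": 0, "twist": -12},
    {"dx": 0.145, "dy": -0.135, "dz": 0, "twist": -14.1},
    {"dx": 0.1595, "dy": -0.1458, "dz": 0, "twist": -14.1},
    {"dx": 0.1595, "dy": -0.1458, "dz": 0, "twist": -14.1},
    {"dx": 0.1595, "dy": -0.1458, "dz": 0.02, "twist": -14.1},
  ],
)

```text
clock: 24.25
position: [0.5781, -0.0073, 0.106]
tool_rot: [[0.077, -0.997, 0.005], [-0.997, -0.077, 0.001], [-0.0, -0.005, -1.0]]
force: [0.7, -0.0, -1.2]
finger_gap: 0.0592
```

Request:
send_rows(
  moves=[
    {"dx": 0, "dy": 0, "dz": 0.02, "twist": 0},
    {"dx": 0, "dy": 0, "dz": 0.04, "twist": 0},
    {"dx": 0, "dy": 0, "dz": 0.06, "twist": 0},
    {"dx": 0, "dy": 0, "dz": 0.06, "twist": 0},
    {"dx": 0, "dy": 0, "dz": 0.06, "twist": 0},
  ],
)

```text
clock: 24.75
position: [0.5762, -0.0067, 0.0445]
tool_rot: [[0.079, -0.997, -0.001], [-0.997, -0.079, -0.0], [0.0, 0.001, -1.0]]
force: [0.3, 0.1, -0.4]
finger_gap: 0.0593
```

```bash
python3 - <<'E'
from h import *
s,im=snap("wrist","w22")
plan(*dock(0,.0195),.017,-85.4)
E
```

```text
dx -0.0012 dy -0.0024 dz 0.0283 twist -0.07 | t 24.8 pos [ 0.5769 -0.0067  0.0453] yaw -85.47 q6 -0.18
```

View pics/w22.png

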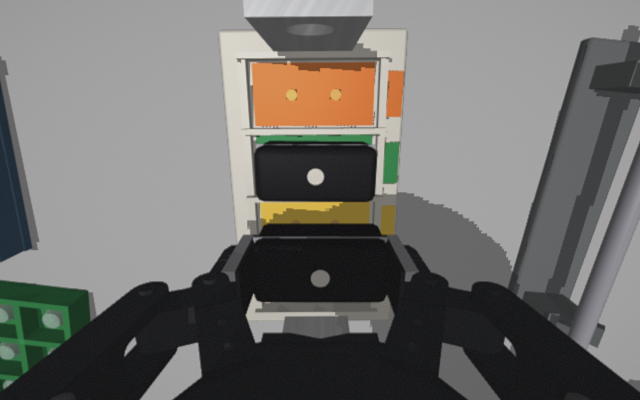

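Request:
send_rows(
  moves=[
    {"dx": -0.0012, "dy": -0.003, "dz": 0.006, "twist": 0},
    {"dx": -0.0012, "dy": -0.003, "dz": 0.014, "twist": 0},
    {"dx": -0.0012, "dy": -0.003, "dz": 0.02, "twist": 0},
    {"dx": -0.0012, "dy": -0.003, "dz": 0.025, "twist": 0},
    {"dx": -0.0012, "dy": -0.003, "dz": 0.028, "twist": 0},
    {"dx": -0.0012, "dy": -0.003, "dz": 0.0285, "twist": 0},
    {"dx": -0.0012, "dy": -0.003, "dz": 0.0285, "twist": 0},
  ],
)

```text
clock: 25.5
position: [0.5794, -0.0057, 0.0159]
tool_rot: [[0.078, -0.997, 0.0], [-0.997, -0.078, -0.0], [0.0, -0.0, -1.0]]
force: [-1.6, -0.3, 0.3]
finger_gap: 0.059
```

```bash
python3 - <<'E'
from h import *
s,im=snap("wrist","w23");print(s['position'],s['force'])
plan(*dock(0,.0195),.0157,-85.4)
E
```

```text
[ 0.57937092 -0.00574761  0.01592333] [-1.61956705 -0.3397571   0.2573868 ]
dx -0.0005 dy 0.0001 dz 0.0003 twist -0.11 | t 25.6 pos [ 0.5794 -0.0057  0.016 ] yaw -85.51 q6 -0.18
```

View pics/w23.png

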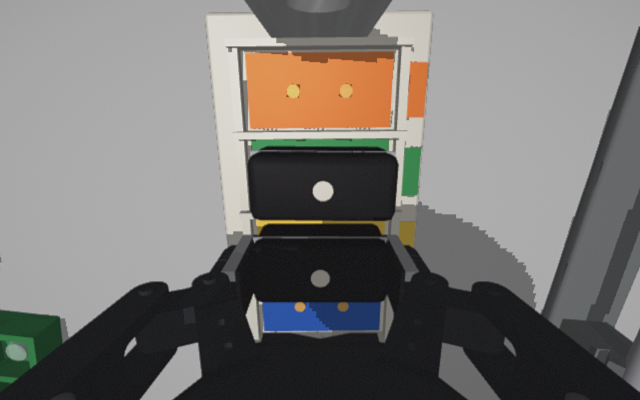

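Both in place; release and rise.

Request:
send_rows(
  moves=[
    {"dx": 0, "dy": 0, "dz": 0.0005, "twist": 0},
    {"dx": 0, "dy": 0, "dz": 0, "twist": 0},
    {"dx": 0, "dy": 0, "dz": 0, "twist": 0},
    {"dx": 0, "dy": 0, "dz": -0.03, "twist": 0},
    {"dx": 0, "dy": 0, "dz": -0.07, "twist": 0},
    {"dx": 0, "dy": 0, "dz": -0.12, "twist": 0},
    {"dx": 0, "dy": 0, "dz": -0.14, "twist": 0},
    {"dx": 0, "dy": 0, "dz": -0.14, "twist": 0},
  ],
  gripper=0,
)

```text
clock: 26.35
position: [0.5817, -0.0055, 0.1603]
tool_rot: [[0.079, -0.997, 0.008], [-0.997, -0.079, 0.001], [-0.0, -0.008, -1.0]]
force: [0.9, -0.9, -1.0]
finger_gap: 0.0856
```

```bash
python3 - <<'E'
from h import *
s,im=snap("wrist","w24");crop(im,200,60,440,320,2.4,"c24")
s,im=snap("side","s24");crop(im,280,190,340,260,7,"cs24")
plan(.423,.095,.12,-91.3)
E
```

```text
dx -0.1124 dy 0.1479 dz 0.0357 twist 5.78 | t 26.4 pos [ 0.5792 -0.0055  0.1557] yaw -85.52 q6 -0.18
```

View pics/c24.png

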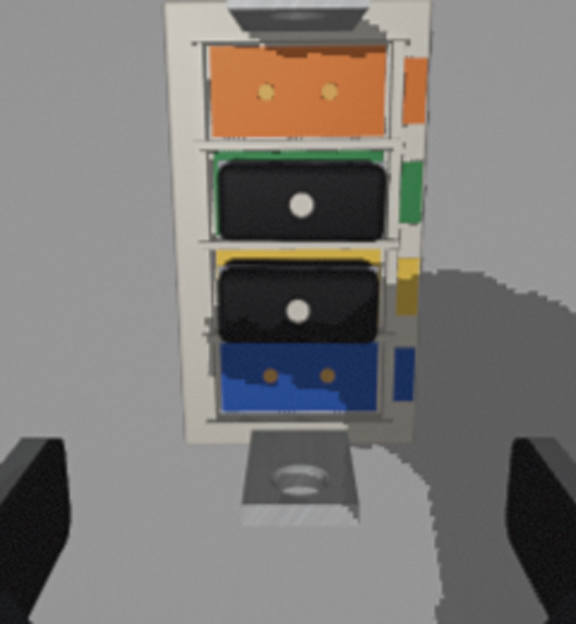

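View pics/cs24.png

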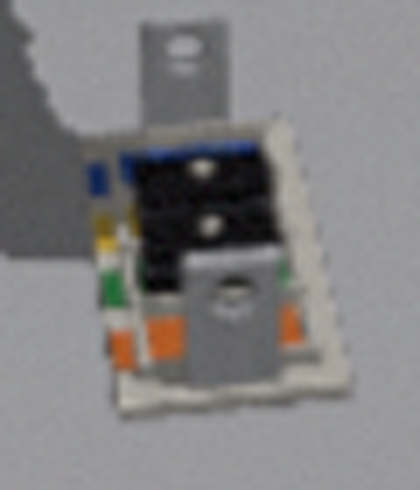

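```bash
python3 - <<'E'
from h import *
plan(.423,.0755,.10,-91.3)
E
```

```text
dx -0.0929 dy 0.1495 dz 0.0557 twist 5.78 | t 26.4 pos [ 0.5792 -0.0055  0.1557] yaw -85.52 q6 -0.18
```

Request:
send_rows(
  moves=[
    {"dx": -0.02, "dy": 0.03, "dz": 0, "twist": 3},
    {"dx": -0.05, "dy": 0.07, "dz": 0, "twist": 5.8},
    {"dx": -0.08, "dy": 0.11, "dz": 0, "twist": 5.8},
    {"dx": -0.093, "dy": 0.149, "dz": 0.01, "twist": 5.8},
    {"dx": -0.093, "dy": 0.149, "dz": 0.04, "twist": 5.8},
    {"dx": -0.093, "dy": 0.149, "dz": 0.056, "twist": 5.8},
    {"dx": -0.093, "dy": 0.149, "dz": 0.056, "twist": 5.8},
    {"dx": -0.093, "dy": 0.149, "dz": 0.056, "twist": 5.8},
  ],
)

```text
clock: 27.25
position: [0.4233, 0.0751, 0.0994]
tool_rot: [[-0.023, -1.0, -0.001], [-1.0, 0.023, -0.001], [0.001, 0.001, -1.0]]
force: [-0.2, 1.0, 0.3]
finger_gap: 0.0854
```

```bash
python3 - <<'E'
from h import *
s,im=snap("wrist","w25")
plan(.423,.0755,.022,-91.3)
for u,v,z in[(0,0,0)]:pass
E
```

```text
dx -0.0002 dy 0.0009 dz 0.0780 twist -0.01 | t 27.3 pos [0.4239 0.0753 0.1   ] yaw -91.31 q6 -0.57
```

View pics/w25.png

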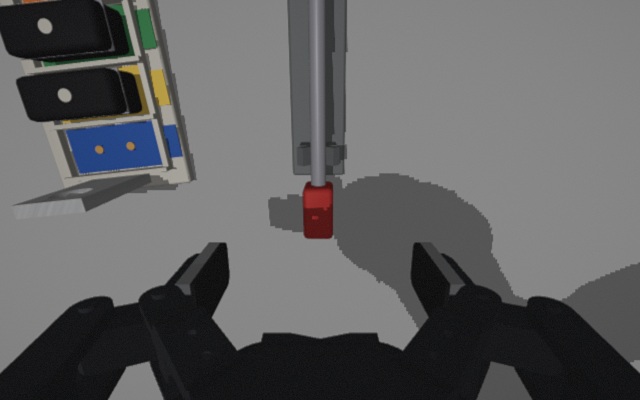

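Request:
send_rows(
  moves=[
    {"dx": 0, "dy": 0.0005, "dz": 0.03, "twist": 0},
    {"dx": 0, "dy": 0.0005, "dz": 0.06, "twist": 0},
    {"dx": 0, "dy": 0.0005, "dz": 0.0775, "twist": 0},
    {"dx": 0, "dy": 0.0005, "dz": 0.0775, "twist": 0},
    {"dx": 0, "dy": 0.0005, "dz": 0.0775, "twist": 0},
  ],
)

```text
clock: 27.8
position: [0.4239, 0.0756, 0.0232]
tool_rot: [[-0.023, -1.0, 0.001], [-1.0, 0.023, 0.0], [-0.0, -0.001, -1.0]]
force: [0.3, -0.6, 0.9]
finger_gap: 0.0856
```

Request:
send_rows(
  moves=[
    {"dx": 0, "dy": 0, "dz": 0, "twist": 0},
    {"dx": 0, "dy": 0, "dz": 0, "twist": 0},
    {"dx": 0, "dy": 0, "dz": 0, "twist": 0},
    {"dx": 0, "dy": 0, "dz": 0, "twist": 0},
    {"dx": 0, "dy": 0, "dz": 0, "twist": 0},
    {"dx": 0, "dy": 0, "dz": 0, "twist": 0},
  ],
  gripper=1,
  newtons=70,
)

```text
clock: 28.4
position: [0.4239, 0.0757, 0.0227]
tool_rot: [[-0.022, -1.0, 0.002], [-1.0, 0.022, 0.0], [-0.0, -0.002, -1.0]]
force: [1.8, 0.6, 0.9]
finger_gap: 0.019
```

Request:
send_rows(
  moves=[
    {"dx": 0, "dy": 0, "dz": -0.02, "twist": 0},
    {"dx": 0, "dy": 0, "dz": -0.05, "twist": 0},
    {"dx": 0, "dy": 0, "dz": -0.09, "twist": 0},
    {"dx": 0, "dy": 0, "dz": -0.11, "twist": 0},
    {"dx": 0, "dy": 0, "dz": -0.11, "twist": 0},
    {"dx": 0, "dy": 0, "dz": -0.11, "twist": 0},
  ],
)

```text
clock: 29.0
position: [0.4224, 0.0754, 0.1318]
tool_rot: [[-0.023, -1.0, -0.001], [-1.0, 0.023, 0.0], [-0.0, 0.001, -1.0]]
force: [-0.7, -0.7, -0.5]
finger_gap: 0.0189
```

```bash
python3 - <<'E'
from h import *
s,im=snap("wrist","w26");R=s["tool_rot"];print(s['position'],s['force'],s['finger_gap'],yaw(s))
g=im.astype(int)
for v in (3,100,200,222):
    row=g[v].sum(1)/3; print(v,row[290:345].astype(int).tolist())
z=s['position'][2]+.018
for u,v in [(318,228),(317,100),(316,3)]: print((R.T@(p2w("wrist",u,v,z,s)-s['position'])).round(4))
print(dock(0,.325),dock(0,.086))
s,im=snap("side","s26");crop(im,200,150,330,250,6,"cs26")
s,im=snap("scene","n26");crop(im,280,110,420,210,5.7,"cn26")
E
```

```text
[0.42241882 0.07541562 0.13182984] [-0.69024033 -0.72999983 -0.50928737] 0.01893194953022497 -91.33441791131393
3 [104, 87, 96, 100, 101, 100, 100, 100, 100, 100, 100, 101, 99, 90, 90, 101, 107, 114, 117, 121, 121, 125, 129, 138, 142, 147, 149, 154, 147, 138, 129, 125, 122, 117, 114, 112, 109, 105, 97, 90, 79, 79, 94, 98, 97, 98, 97, 98, 98, 97, 84, 79, 137, 148, 147]
100 [150, 151, 149, 107, 92, 102, 102, 103, 102, 103, 102, 103, 102, 102, 102, 92, 95, 104, 112, 119, 122, 125, 126, 130, 138, 147, 152, 153, 156, 151, 141, 132, 126, 123, 119, 116, 114, 109, 101, 91, 82, 80, 96, 99, 99, 98, 99, 100, 98, 90, 74, 94, 142, 151, 150]
200 [150, 149, 151, 151, 151, 150, 151, 152, 151, 109, 95, 95, 94, 93, 95, 97, 94, 86, 94, 104, 113, 119, 123, 127, 129, 133, 134, 135, 136, 139, 135, 132, 128, 125, 122, 118, 114, 111, 103, 93, 81, 84, 92, 95, 95, 93, 95, 94, 95, 94, 94, 94, 95, 95, 94]
222 [150, 151, 149, 150, 150, 151, 150, 151, 150, 108, 61, 42, 41, 42, 43, 41, 41, 45, 73, 98, 113, 119, 121, 110, 123, 130, 132, 133, 133, 134, 134, 133, 130, 126, 121, 99, 91, 89, 84, 75, 69, 49, 39, 37, 38, 38, 39, 40, 36, 43, 73, 93, 95, 94, 94]
[ 0.0187 -0.0004 -0.018 ]
[ 0.0717 -0.0008 -0.018 ]
[ 0.1047 -0.001  -0.0181]
[0.55473535 0.29925314] [0.57390289 0.06102298]
```

View pics/w26.png

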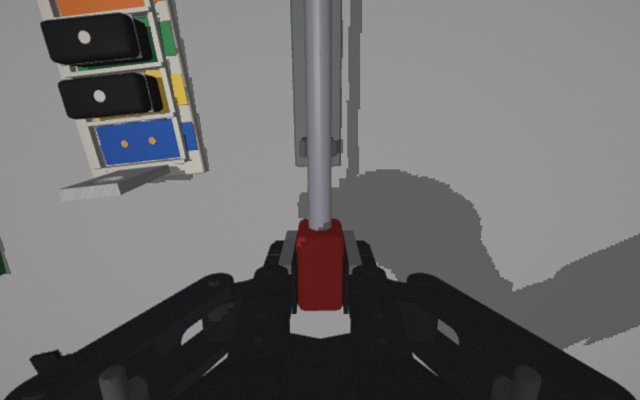

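View pics/cs26.png

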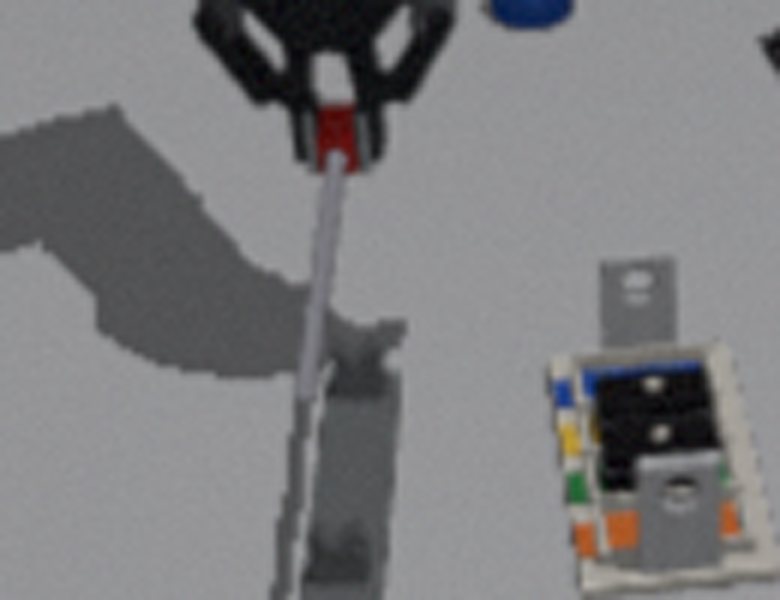

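View pics/cn26.png

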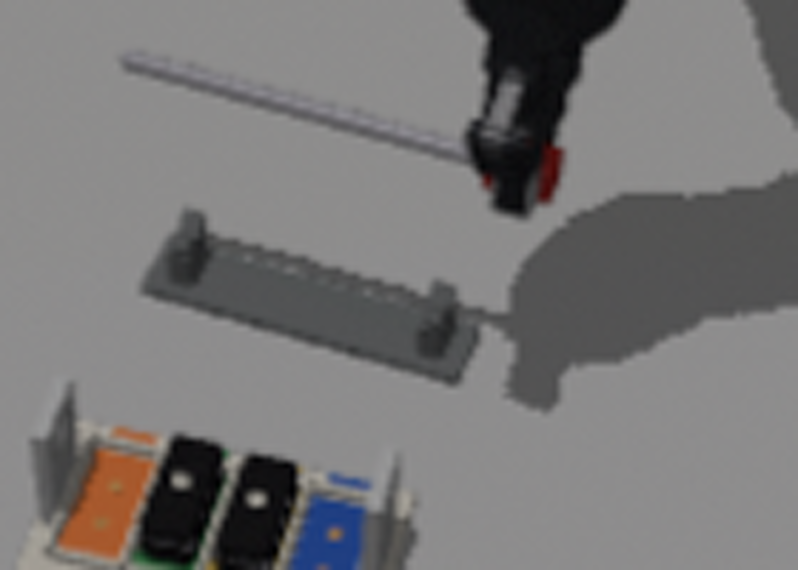

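```bash
python3 - <<'E'
from h import *
from scipy.optimize import least_squares
r=least_squares(lambda X:np.r_[(w2p("scene",[X])-[302.1,120.3]).ravel(),(w2p("side",[X])-[250.5,215.3]).ravel()],[.42,-.13,.14]);print(r.x,r.fun)
s=observe();R=s["tool_rot"];print(s["position"],(R.T@(r.x-s["position"])).round(4))
plan(.56,.32,.13,-86)
E
```

```text
[ 0.42037239 -0.13078348  0.15060922] [ 0.30358317 -0.40517603  0.36789816  0.30803852]
[0.42202955 0.07500643 0.13096204] [ 0.2058 -0.003  -0.0194]
dx -0.2481 dy -0.1323 dz 0.0003 twist -5.32 | t 29.1 pos [0.422 0.075 0.131] yaw -91.32 q6 -0.57
```

```bash
python3 - <<'E'
from h import *
print(dock(0,.315)); plan(*dock(0,.315),.12,-86)
im=cv2.imread("pics/w24.png")
# eyelet prediction in side/scene
X=np.array([[*dock(0,.086),.062]]);print(w2p("side",X),w2p("scene",X),w2p("side",[[*dock(0,-.086),.062]]),w2p("side",[[*dock(0,.086),.08]]),w2p("side",[[*dock(0,-.086),.08]]))
E
```

```text
[0.55553734 0.28928535]
dx -0.2173 dy -0.1286 dz 0.0104 twist -5.32 | t 29.1 pos [0.422 0.075 0.131] yaw -91.32 q6 -0.57
[[305.94528424 196.20016841]] [[347.97742526 197.91788406]] [[312.86188723 232.39721095]] [[305.86150228 191.71881049]] [[312.83387499 227.74697961]]
```

Request:
send_rows(
  moves=[
    {"dx": -0.03, "dy": -0.018, "dz": 0, "twist": -1},
    {"dx": -0.07, "dy": -0.04, "dz": 0, "twist": -2},
    {"dx": -0.11, "dy": -0.065, "dz": 0, "twist": -3},
    {"dx": -0.15, "dy": -0.09, "dz": 0, "twist": -4},
    {"dx": -0.19, "dy": -0.113, "dz": 0, "twist": -5.3},
    {"dx": -0.217, "dy": -0.1285, "dz": 0.01, "twist": -5.3},
    {"dx": -0.217, "dy": -0.1285, "dz": 0.01, "twist": -5.3},
    {"dx": -0.217, "dy": -0.1285, "dz": 0.01, "twist": -5.3},
  ],
)

```text
clock: 29.95
position: [0.5557, 0.2893, 0.1199]
tool_rot: [[0.07, -0.998, -0.003], [-0.998, -0.07, -0.003], [0.002, 0.004, -1.0]]
force: [-0.1, -0.5, -0.8]
finger_gap: 0.0189
```

Request:
send_rows(
  moves=[
    {"dx": 0, "dy": 0, "dz": 0.03, "twist": 0},
    {"dx": 0, "dy": 0, "dz": 0.06, "twist": 0},
    {"dx": 0, "dy": 0, "dz": 0.076, "twist": 0},
    {"dx": 0, "dy": 0, "dz": 0.076, "twist": 0},
    {"dx": 0, "dy": 0, "dz": 0.076, "twist": 0},
    {"dx": 0, "dy": 0, "dz": 0.076, "twist": 0},
  ],
)

```text
clock: 30.55
position: [0.5573, 0.2896, 0.0481]
tool_rot: [[0.07, -0.998, 0.002], [-0.998, -0.07, 0.001], [-0.001, -0.002, -1.0]]
force: [-0.1, 0.2, -0.7]
finger_gap: 0.019
```

```bash
python3 - <<'E'
from h import *
plan(*dock(0,.315),.044,-86)
s,im=snap("side","s27");crop(im,270,150,350,250,6,"cs27")
s,im=snap("scene","n27");crop(im,280,160,420,260,5.7,"cn27")
E
```

```text
dx 0.0002 dy 0.0018 dz 0.0041 twist -0.01 | t 30.6 pos [0.5573 0.2896 0.0481] yaw -86.01 q6 -0.66
```

View pics/cs27.png

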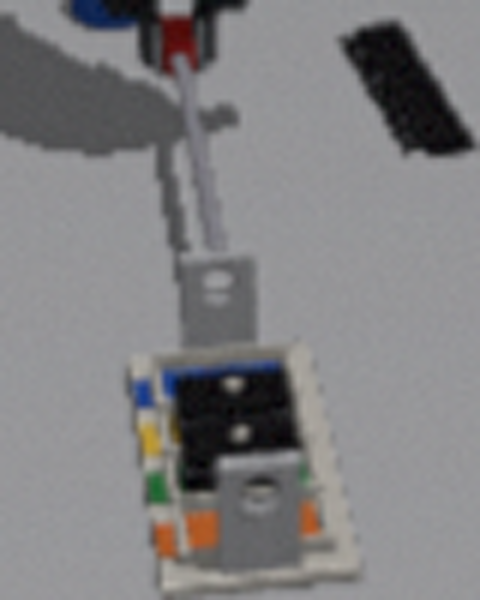

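View pics/cn27.png

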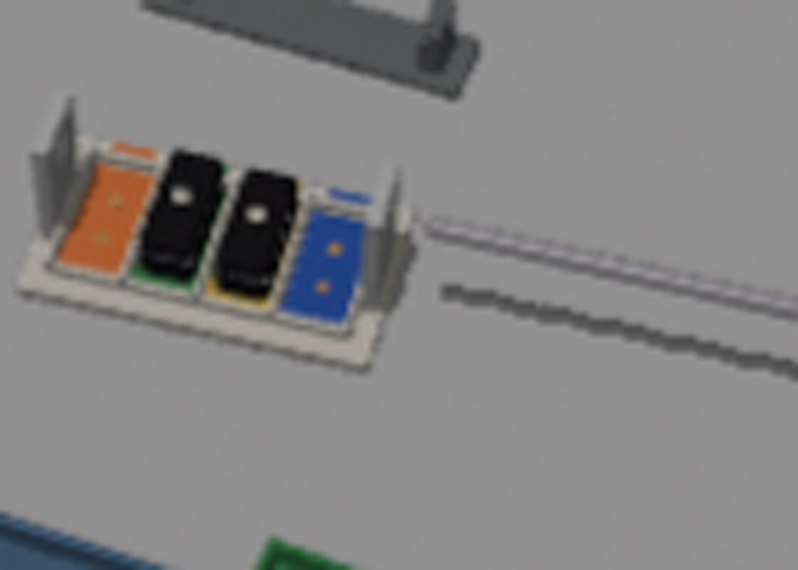

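Request:
send_rows(
  moves=[
    {"dx": 0, "dy": 0.0018, "dz": 0.004, "twist": 0},
    {"dx": 0, "dy": 0.0018, "dz": 0.004, "twist": 0},
    {"dx": 0, "dy": 0.0018, "dz": 0.004, "twist": 0},
    {"dx": 0, "dy": 0.0018, "dz": 0.004, "twist": 0},
  ],
)

```text
clock: 31.05
position: [0.5547, 0.2893, 0.0423]
tool_rot: [[0.07, -0.998, 0.0], [-0.998, -0.07, -0.0], [0.0, -0.0, -1.0]]
force: [-0.1, -0.8, -0.4]
finger_gap: 0.0189
```

```bash
python3 - <<'E'
from h import *
from scipy.optimize import least_squares
plan(*dock(0,.315),.044,-86)
s,im=snap("side","s28");crop(im,280,160,340,250,6.6,"cs28")
s,im=snap("scene","n28");crop(im,330,170,400,220,10,"cn28")
s=observe();R=s["tool_rot"];tip=s["position"]+R@[.209,-.002,-.019]
print(tip,dock(0,.106),w2p("side",[tip]),w2p("scene",[tip]))
E
```

```text
dx 0.0001 dy -0.0009 dz -0.0017 twist -0.01 | t 31.1 pos [0.5547 0.2893 0.0423] yaw -86.01 q6 -0.66
[0.57124953 0.08096908 0.06133311] [0.57229891 0.08095856] [[304.91067907 192.63475678]] [[355.24535042 199.36253165]]
```

View pics/cs28.png

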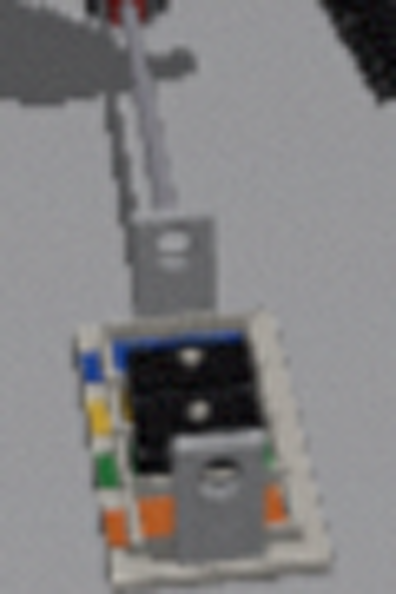

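View pics/cn28.png

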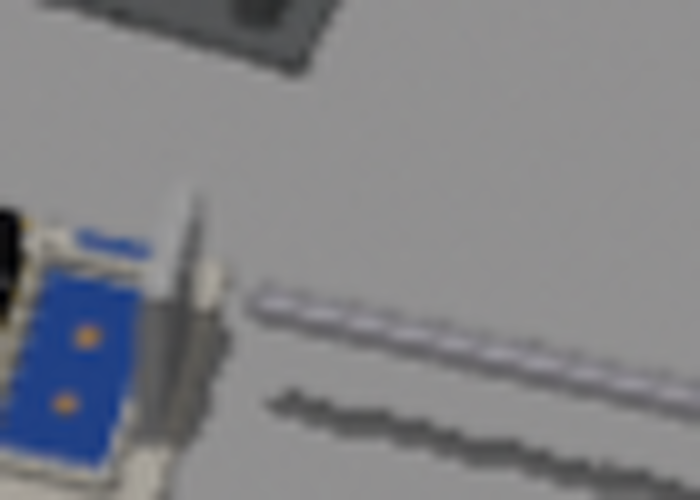

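Request:
send_rows(
  moves=[
    {"dx": 0, "dy": -0.0006, "dz": -0.0015, "twist": 0},
    {"dx": 0.008, "dy": -0.0006, "dz": -0.0015, "twist": 0},
    {"dx": 0.016, "dy": -0.0006, "dz": -0.0015, "twist": 0},
    {"dx": 0.022, "dy": -0.0006, "dz": -0.0015, "twist": 0},
    {"dx": 0.028, "dy": -0.0006, "dz": -0.0015, "twist": 0},
    {"dx": 0.034, "dy": -0.0006, "dz": -0.0015, "twist": 0},
    {"dx": 0.04, "dy": -0.0006, "dz": -0.0015, "twist": 0},
    {"dx": 0.04, "dy": -0.0006, "dz": -0.0015, "twist": 0},
  ],
)

```text
clock: 31.95
position: [0.5581, 0.2486, 0.0438]
tool_rot: [[0.069, -0.998, -0.0], [-0.998, -0.069, -0.0], [0.0, 0.0, -1.0]]
force: [-0.7, 0.5, -0.5]
finger_gap: 0.0192
```

```bash
python3 - <<'E'
from h import *
plan(*dock(0,.275),.044,-86);print(observe()["wrist_torque"])
s,im=snap("side","s29");crop(im,280,160,340,250,6.6,"cs29")
s,im=snap("scene","n29");crop(im,330,170,400,220,10,"cn29")
E
```

```text
dx -0.0008 dy -0.0007 dz -0.0002 twist -0.05 | t 31.9 pos [0.5581 0.2486 0.0438] yaw -86.05 q6 -0.61
[0.03203549 0.02454967 0.06987753]
```

View pics/cs29.png

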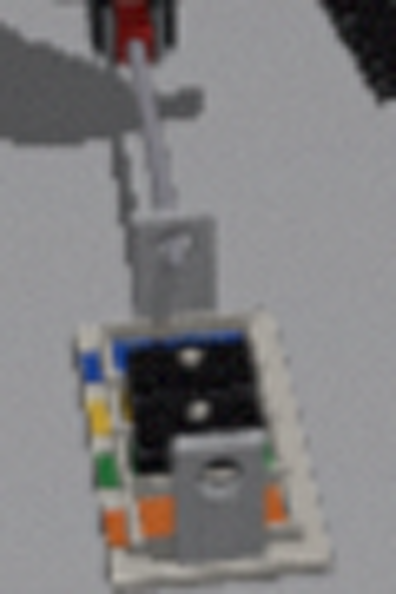

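View pics/cn29.png

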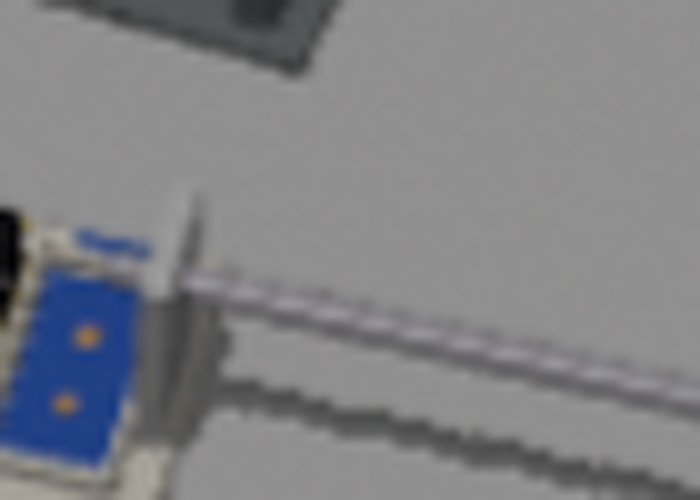

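Request:
send_rows(
  moves=[
    {"dx": 0.012, "dy": -0.0008, "dz": 0, "twist": 0},
    {"dx": 0.024, "dy": -0.001, "dz": 0, "twist": 0},
    {"dx": 0.036, "dy": -0.0011, "dz": 0, "twist": 0},
    {"dx": 0.048, "dy": -0.0012, "dz": 0, "twist": 0},
    {"dx": 0.06, "dy": -0.0014, "dz": 0, "twist": 0},
    {"dx": 0.072, "dy": -0.0015, "dz": 0, "twist": 0},
    {"dx": 0.08, "dy": -0.0016, "dz": 0, "twist": 0},
    {"dx": 0.08, "dy": -0.0016, "dz": 0, "twist": 0},
  ],
)

```text
clock: 32.85
position: [0.5653, 0.1686, 0.0438]
tool_rot: [[0.068, -0.998, -0.0], [-0.998, -0.068, -0.0], [0.0, 0.0, -1.0]]
force: [-0.2, -0.2, -0.4]
finger_gap: 0.0189
```

```bash
python3 - <<'E'
from h import *
plan(*dock(0,.195),.044,-86);print(observe()["wrist_torque"])
snap("wrist","w30")
s,im=snap("side","s30");crop(im,280,160,340,250,6.6,"cs30")
s,im=snap("scene","n30");crop(im,280,165,400,220,6.6,"cn30")
E
```

```text
dx -0.0011 dy 0.0000 dz -0.0002 twist -0.08 | t 32.9 pos [0.5653 0.1686 0.0438] yaw -86.08 q6 -0.49
[0.05301801 0.01292762 0.04321901]
```

View pics/cs30.png

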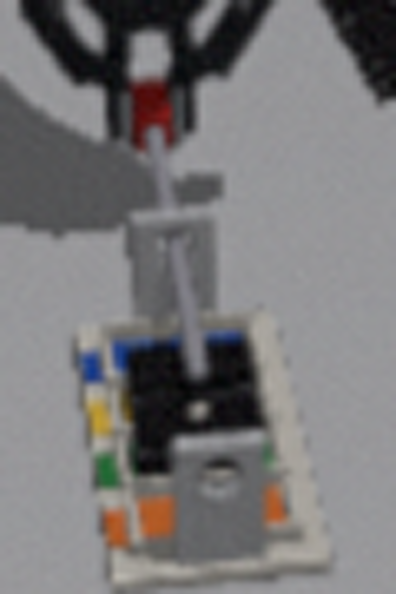

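View pics/cn30.png

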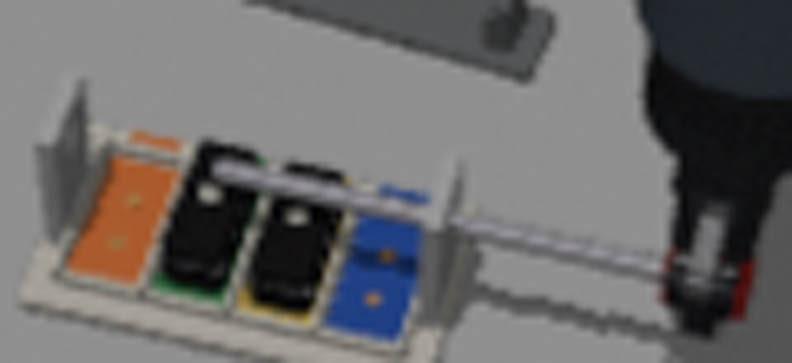

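View pics/w30.png

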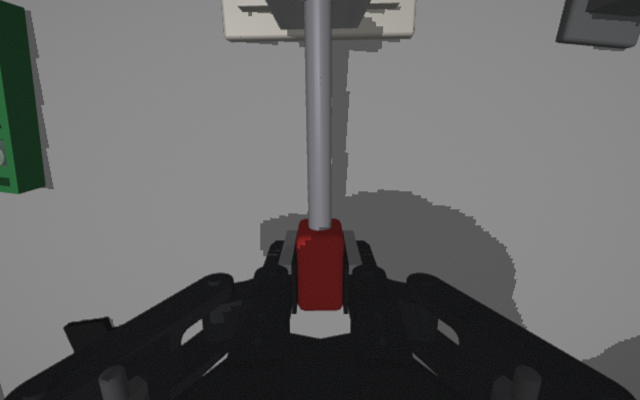

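Request:
send_rows(
  moves=[
    {"dx": 0.012, "dy": 0, "dz": 0, "twist": 0},
    {"dx": 0.024, "dy": -0.0002, "dz": 0, "twist": 0},
    {"dx": 0.036, "dy": -0.0004, "dz": 0, "twist": 0},
    {"dx": 0.046, "dy": -0.0005, "dz": 0, "twist": 0},
    {"dx": 0.054, "dy": -0.0006, "dz": 0, "twist": 0},
    {"dx": 0.054, "dy": -0.0006, "dz": 0, "twist": 0},
  ],
)

```text
clock: 33.6
position: [0.5696, 0.1146, 0.0438]
tool_rot: [[0.068, -0.998, -0.0], [-0.998, -0.068, -0.0], [0.0, 0.0, -1.0]]
force: [0.7, -0.1, -0.4]
finger_gap: 0.019
```

```bash
python3 - <<'E'
from h import *
plan(*dock(0,.1055),.044,-86);print(observe()["wrist_torque"])
s,im=snap("side","s31");crop(im,280,160,340,250,6.6,"cs31")
s,im=snap("scene","n31");crop(im,280,165,400,220,6.6,"cn31")
E
```

```text
dx 0.0343 dy -0.0004 dz -0.0002 twist -0.10 | t 33.6 pos [0.5696 0.1146 0.0438] yaw -86.10 q6 -0.40
[0.08220663 0.021751   0.04262066]
```

View pics/cs31.png

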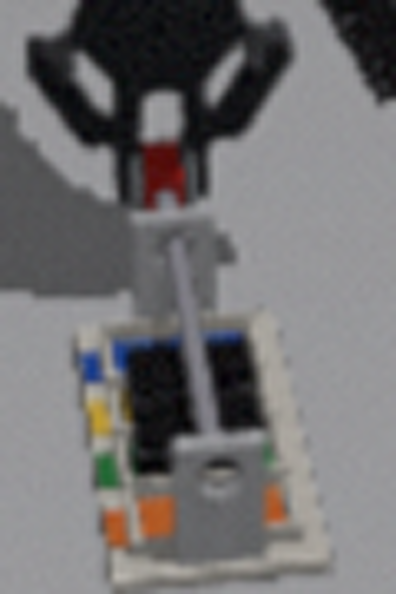

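View pics/cn31.png

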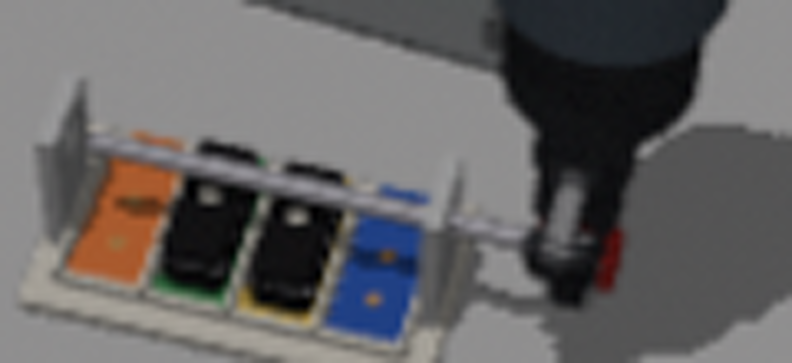

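Request:
send_rows(
  moves=[
    {"dx": 0.005, "dy": 0, "dz": 0, "twist": 0},
    {"dx": 0.01, "dy": -0.0002, "dz": 0, "twist": 0},
    {"dx": 0.015, "dy": -0.0003, "dz": 0, "twist": 0},
    {"dx": 0.02, "dy": -0.0003, "dz": 0, "twist": 0},
    {"dx": 0.025, "dy": -0.0004, "dz": 0, "twist": 0},
    {"dx": 0.028, "dy": -0.0004, "dz": 0, "twist": 0},
    {"dx": 0.028, "dy": -0.0004, "dz": 0, "twist": 0},
  ],
)

```text
clock: 34.4
position: [0.5719, 0.0875, 0.0438]
tool_rot: [[0.069, -0.998, -0.0], [-0.998, -0.069, -0.0], [0.0, 0.0, -1.0]]
force: [0.3, -0.4, -0.7]
finger_gap: 0.019
```

```bash
python3 - <<'E'
from h import *
plan(*dock(0,.1055),.044,-86);print(observe()["wrist_torque"])
snap("wrist","w32")
s,im=snap("side","s32");crop(im,280,160,340,250,6.6,"cs32")
E
```

```text
dx 0.0071 dy 0.0000 dz -0.0002 twist -0.04 | t 34.4 pos [0.5719 0.0875 0.0438] yaw -86.04 q6 -0.35
[0.03494209 0.0021666  0.0171438 ]
```

View pics/cs32.png

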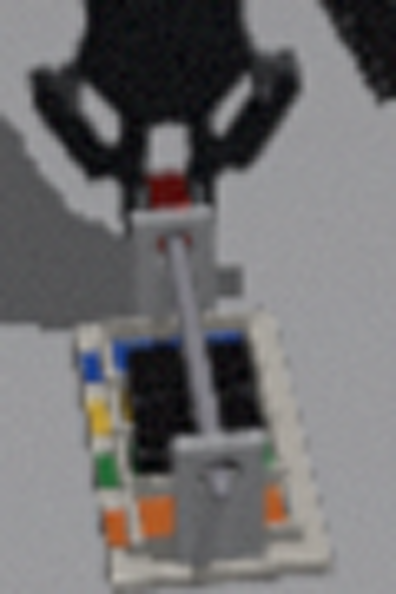

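View pics/w32.png

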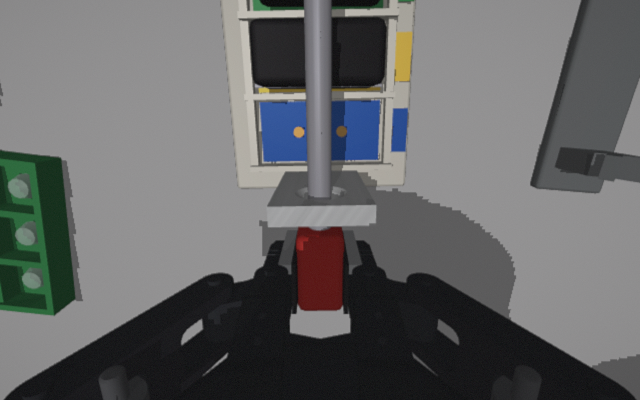

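Request:
send_rows(
  moves=[
    {"dx": 0.002, "dy": 0, "dz": 0, "twist": 0},
    {"dx": 0.004, "dy": 0, "dz": 0, "twist": 0},
    {"dx": 0.005, "dy": 0, "dz": 0, "twist": 0},
    {"dx": 0.005, "dy": 0, "dz": 0, "twist": 0},
  ],
)

```text
clock: 34.9
position: [0.5722, 0.0829, 0.0438]
tool_rot: [[0.069, -0.998, -0.0], [-0.998, -0.069, -0.0], [-0.0, 0.0, -1.0]]
force: [0.5, 0.6, -1.1]
finger_gap: 0.0189
```

Request:
send_rows(
  moves=[
    {"dx": 0.001, "dy": 0, "dz": 0, "twist": 0},
    {"dx": 0.002, "dy": 0, "dz": 0, "twist": 0},
    {"dx": 0.002, "dy": 0, "dz": 0, "twist": 0},
  ],
)

```text
clock: 35.2
position: [0.5724, 0.0809, 0.0438]
tool_rot: [[0.069, -0.998, -0.0], [-0.998, -0.069, -0.0], [0.0, 0.0, -1.0]]
force: [0.2, -0.2, -0.6]
finger_gap: 0.0192
```

Request:
send_rows(
  moves=[
    {"dx": 0.001, "dy": 0, "dz": 0, "twist": 0},
    {"dx": 0.002, "dy": 0, "dz": 0, "twist": 0},
    {"dx": 0.002, "dy": 0, "dz": 0, "twist": 0},
  ],
)

```text
clock: 35.5
position: [0.5725, 0.0801, 0.0438]
tool_rot: [[0.069, -0.998, 0.0], [-0.998, -0.069, 0.002], [-0.002, -0.0, -1.0]]
force: [-1.0, 5.2, 0.2]
finger_gap: 0.0189
```

```bash
python3 - <<'E'
from h import *
s,im=snap("wrist","w33");print(s["force"],s["position"]);crop(im,250,160,390,320,3.6,"c33")
E
```

```text
[-1.03791954  5.24871177  0.15266574] [0.57246964 0.08009036 0.04380729]
```

View pics/c33.png

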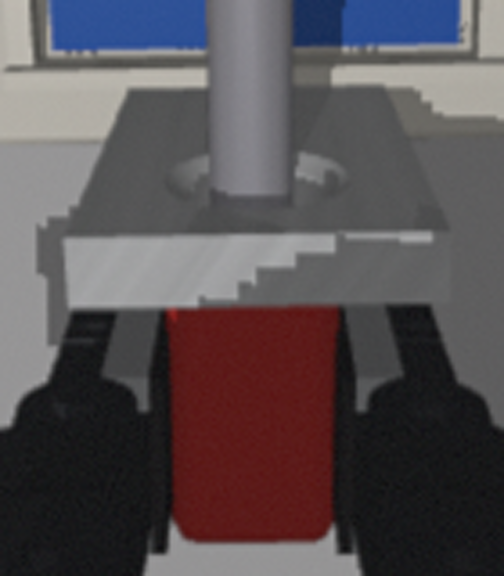

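Request:
send_rows(
  moves=[
    {"dx": 0, "dy": 0, "dz": 0.0015, "twist": 0},
    {"dx": 0, "dy": 0, "dz": 0.003, "twist": 0},
    {"dx": 0, "dy": 0, "dz": 0.0038, "twist": 0},
    {"dx": 0, "dy": 0, "dz": 0.0038, "twist": 0},
  ],
)

```text
clock: 35.95
position: [0.5731, 0.0802, 0.0409]
tool_rot: [[0.07, -0.998, 0.002], [-0.998, -0.07, 0.002], [-0.001, -0.002, -1.0]]
force: [-1.5, 5.3, 4.0]
finger_gap: 0.0189
```

Request:
send_rows(
  moves=[
    {"dx": 0, "dy": 0, "dz": 0, "twist": 0},
    {"dx": 0, "dy": 0, "dz": 0, "twist": 0},
    {"dx": 0, "dy": 0, "dz": 0, "twist": 0},
    {"dx": 0, "dy": 0, "dz": 0, "twist": 0},
  ],
  gripper=0.4,
)

```text
clock: 36.35
position: [0.5725, 0.0787, 0.0399]
tool_rot: [[0.069, -0.998, -0.0], [-0.998, -0.069, -0.0], [0.0, 0.0, -1.0]]
force: [-0.7, -1.0, -0.2]
finger_gap: 0.0514
```

```bash
python3 - <<'E'
from h import *
s,im=snap("wrist","w34");print(s["force"],s["position"]);crop(im,250,160,390,320,3.6,"c34")
E
```

```text
[-0.68713597 -1.01590646 -0.21171808] [0.57245845 0.07867361 0.03987453]
```

View pics/c34.png

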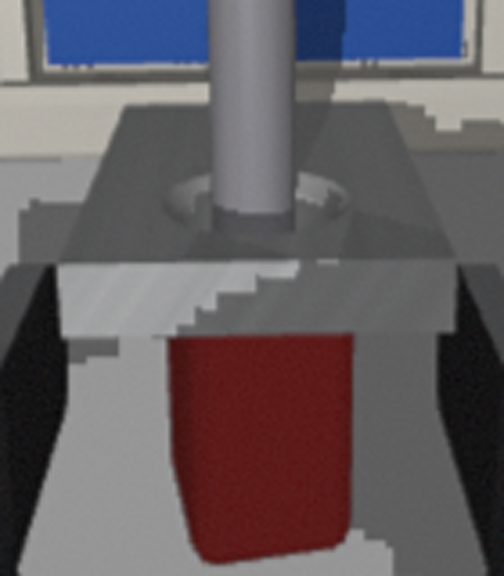

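Request:
send_rows(
  moves=[
    {"dx": 0, "dy": 0, "dz": -0.02, "twist": 0},
    {"dx": 0, "dy": 0, "dz": -0.05, "twist": 0},
    {"dx": 0, "dy": 0, "dz": -0.09, "twist": 0},
    {"dx": 0, "dy": 0, "dz": -0.13, "twist": 0},
    {"dx": 0, "dy": 0, "dz": -0.14, "twist": 0},
    {"dx": 0, "dy": 0, "dz": -0.14, "twist": 0},
  ],
)

```text
clock: 37.0
position: [0.5736, 0.0793, 0.182]
tool_rot: [[0.07, -0.998, 0.004], [-0.998, -0.07, 0.001], [-0.001, -0.004, -1.0]]
force: [-0.2, -0.1, -0.3]
finger_gap: 0.051
```

```bash
python3 - <<'E'
from h import *
s,im=snap("wrist","w35");print(s["force"],s["position"])
s,im=snap("side","s35");crop(im,280,160,340,250,6.6,"cs35")
p=hub(0,0);print(p);plan(p[0],-.29,.22,-97.7)
E
```

```text
[-0.21324964 -0.12443749 -0.2961333 ] [0.57355006 0.07925041 0.18202491]
[ 0.4741 -0.3414]
dx 0.3613 dy 0.1231 dz -0.0412 twist 11.67 | t 37.1 pos [0.5718 0.079  0.1786] yaw -86.03 q6 -0.34
```

View pics/w35.png

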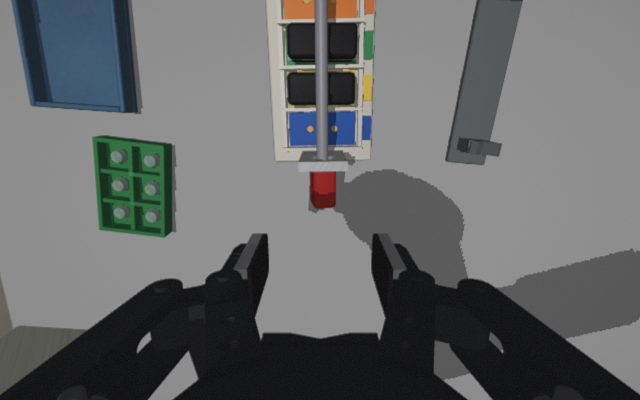

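View pics/cs35.png

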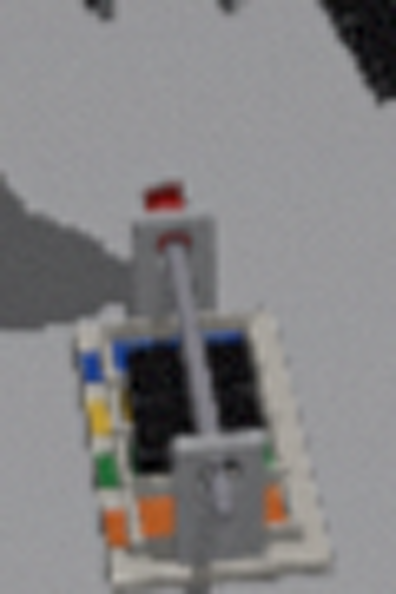

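Request:
send_rows(
  moves=[
    {"dx": 0, "dy": 0.04, "dz": -0.02, "twist": 3},
    {"dx": 0.03, "dy": 0.08, "dz": -0.04, "twist": 6},
    {"dx": 0.07, "dy": 0.11, "dz": -0.04, "twist": 9},
    {"dx": 0.12, "dy": 0.123, "dz": -0.04, "twist": 11.7},
    {"dx": 0.17, "dy": 0.123, "dz": -0.04, "twist": 11.7},
    {"dx": 0.22, "dy": 0.123, "dz": -0.04, "twist": 11.7},
    {"dx": 0.27, "dy": 0.123, "dz": -0.04, "twist": 11.7},
    {"dx": 0.32, "dy": 0.123, "dz": -0.04, "twist": 11.7},
  ],
  gripper=0.5,
  newtons=25,
)

```text
clock: 37.9
position: [0.4706, -0.2458, 0.2179]
tool_rot: [[-0.134, -0.991, -0.003], [-0.991, 0.134, 0.001], [-0.001, 0.003, -1.0]]
force: [0.8, 1.5, -0.1]
finger_gap: 0.0425
```

Request:
send_rows(
  moves=[
    {"dx": 0.041, "dy": 0, "dz": 0, "twist": 0},
    {"dx": 0.041, "dy": 0, "dz": 0, "twist": 0},
    {"dx": 0.041, "dy": 0, "dz": 0, "twist": 0},
    {"dx": 0.041, "dy": 0, "dz": 0, "twist": 0},
    {"dx": 0.041, "dy": 0, "dz": 0, "twist": 0},
  ],
)

```text
clock: 38.4
position: [0.4663, -0.2836, 0.2196]
tool_rot: [[-0.133, -0.991, -0.001], [-0.991, 0.133, 0.0], [-0.0, 0.001, -1.0]]
force: [0.5, 0.4, 0.6]
finger_gap: 0.0425
```

```bash
cat >> h.py <<'E'
def nubs(im,s):
    hsv=cv2.cvtColor(im,cv2.COLOR_BGR2HSV)
    m=((hsv[...,1]>110)&(hsv[...,2]>70)).astype(np.uint8)
    n,l,st,ce=cv2.connectedComponentsWithStats(m);c,sn=np.cos(HY),np.sin(HY);A=np.array([[c,sn],[-sn,c]])
    for i in range(1,n):
        if 25<st[i,4]<600:
            a=A@(p2w("wrist",*ce[i],.045,s)[:2]-HO);b=A@(p2w("wrist",*ce[i],.0635,s)[:2]-HO)
            if abs(a[1])<.09 and abs(a[0])<.06: print(ce[i].round(1),"hue",hsv[int(ce[i][1]),int(ce[i][0])][0],st[i,4],"at.045",a.round(4),"at.0635",b.round(4))
E
python3 - <<'E'
from h import *
s,im=snap("wrist","w36");print(s["position"],yaw(s));nubs(im,s)
E
```

```text
[ 0.46629981 -0.28363599  0.21958115] -97.62143525002263
[311.4  47.2] hue 1 211 at.045 [-0.008  -0.0662] at.0635 [-0.0085 -0.0631]
[259.9  49.9] hue 1 160 at.045 [ 0.0406 -0.0637] at.0635 [ 0.0373 -0.0607]
[261.6  85.9] hue 13 162 at.045 [ 0.0406 -0.0316] at.0635 [ 0.0373 -0.0305]
[300.4  85. ] hue 12 204 at.045 [ 0.0028 -0.0325] at.0635 [ 0.0017 -0.0313]
[263.4 119.9] hue 68 115 at.045 [0.0404 0.0006] at.0635 [ 0.0372 -0.0002]
[302.  120.1] hue 68 166 at.045 [0.0017 0.0008] at.0635 [ 0.0007 -0.    ]
[264.9 151.7] hue 24 137 at.045 [0.0404 0.0326] at.0635 [0.0372 0.0299]
[301.1 153.2] hue 23 190 at.045 [0.0032 0.034 ] at.0635 [0.0021 0.0312]
[266.1 181.4] hue 110 120 at.045 [0.0406 0.064 ] at.0635 [0.0373 0.0595]
[302.6 184.1] hue 110 177 at.045 [0.0021 0.0669] at.0635 [0.001  0.0622]
```

View pics/w36.png

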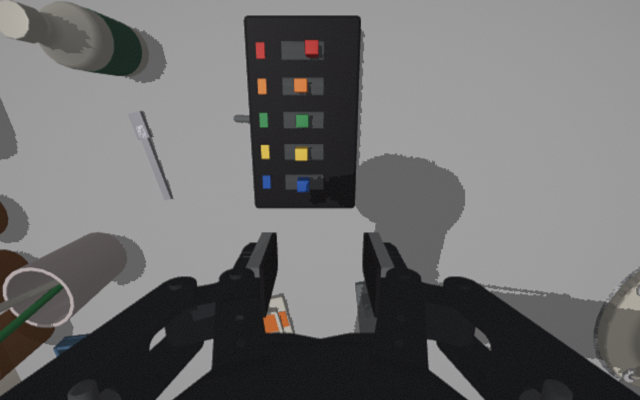

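```bash
python3 - <<'E'
from h import *
plan(*hub(.0015,.064),.08,-97.7)
E
```

```text
dx -0.0078 dy -0.0169 dz 0.1398 twist 0.09 | t 38.5 pos [ 0.4664 -0.2837  0.2198] yaw -97.61 q6 0.13
```

Request:
send_rows(
  moves=[
    {"dx": -0.008, "dy": -0.017, "dz": 0.04, "twist": 0},
    {"dx": -0.008, "dy": -0.017, "dz": 0.08, "twist": 0},
    {"dx": -0.008, "dy": -0.017, "dz": 0.12, "twist": 0},
    {"dx": -0.008, "dy": -0.017, "dz": 0.14, "twist": 0},
    {"dx": -0.008, "dy": -0.017, "dz": 0.14, "twist": 0},
    {"dx": -0.008, "dy": -0.017, "dz": 0.14, "twist": 0},
  ],
)

```text
clock: 39.05
position: [0.4849, -0.2789, 0.081]
tool_rot: [[-0.133, -0.991, 0.001], [-0.991, 0.133, -0.001], [0.001, -0.001, -1.0]]
force: [0.7, 0.5, 1.0]
finger_gap: 0.0427
```

```bash
python3 - <<'E'
from h import *
snap("wrist","w37")
plan(*hub(.0015,.064),.0525,-97.7)
E
```

```text
dx -0.0009 dy 0.0015 dz 0.0293 twist 0.06 | t 39.1 pos [ 0.4854 -0.2792  0.0818] yaw -97.64 q6 0.11
```

View pics/w37.png

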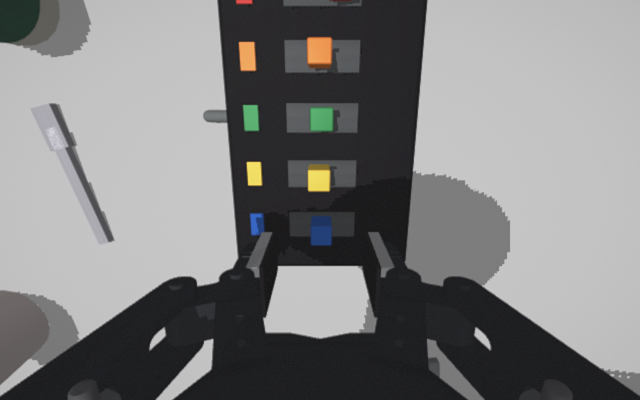

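Request:
send_rows(
  moves=[
    {"dx": -0.001, "dy": 0.001, "dz": 0.015, "twist": 0},
    {"dx": -0.001, "dy": 0.001, "dz": 0.029, "twist": 0},
    {"dx": -0.001, "dy": 0.001, "dz": 0.029, "twist": 0},
    {"dx": -0.001, "dy": 0.001, "dz": 0.029, "twist": 0},
  ],
)

```text
clock: 39.5
position: [0.4843, -0.2783, 0.0526]
tool_rot: [[-0.134, -0.991, 0.002], [-0.991, 0.134, -0.001], [0.001, -0.002, -1.0]]
force: [-0.1, -0.3, 0.1]
finger_gap: 0.0429
```

Request:
send_rows(
  moves=[
    {"dx": 0, "dy": 0, "dz": 0, "twist": 0},
    {"dx": 0, "dy": 0, "dz": 0, "twist": 0},
    {"dx": 0, "dy": 0, "dz": 0, "twist": 0},
    {"dx": 0, "dy": 0, "dz": 0, "twist": 0},
  ],
  gripper=1,
)

```text
clock: 39.9
position: [0.4841, -0.2782, 0.0521]
tool_rot: [[-0.134, -0.991, 0.002], [-0.991, 0.134, -0.001], [0.001, -0.002, -1.0]]
force: [-0.3, 1.5, 5.8]
finger_gap: 0.0111
```

```bash
python3 - <<'E'
from h import *
s=observe();print(s["finger_gap"],s["force"]);plan(*hub(-.009,.064),.0525,-97.7)
E
```

```text
0.011061981709690912 [-0.28777355  1.4559808   5.84182095]
dx -0.0001 dy 0.0104 dz -0.0004 twist 0.01 | t 39.9 pos [ 0.4841 -0.2782  0.0521] yaw -97.69 q6 0.11
```

Request:
send_rows(
  moves=[
    {"dx": 0, "dy": 0.004, "dz": 0, "twist": 0},
    {"dx": 0, "dy": 0.008, "dz": 0, "twist": 0},
    {"dx": 0, "dy": 0.011, "dz": 0, "twist": 0},
    {"dx": 0, "dy": 0.013, "dz": 0, "twist": 0},
    {"dx": 0, "dy": 0.0135, "dz": 0, "twist": 0},
    {"dx": 0, "dy": 0.0135, "dz": 0, "twist": 0},
  ],
)

```text
clock: 40.5
position: [0.4746, -0.277, 0.0522]
tool_rot: [[-0.133, -0.991, 0.01], [-0.991, 0.133, -0.002], [0.001, -0.01, -1.0]]
force: [11.1, -2.5, -3.0]
finger_gap: 0.0108
```

Request:
send_rows(
  moves=[
    {"dx": 0, "dy": -0.0015, "dz": 0, "twist": 0},
    {"dx": 0, "dy": -0.0015, "dz": 0, "twist": 0},
    {"dx": 0, "dy": -0.0015, "dz": 0, "twist": 0},
    {"dx": 0, "dy": -0.0015, "dz": -0.015, "twist": 0},
    {"dx": 0, "dy": -0.0015, "dz": -0.03, "twist": 0},
    {"dx": 0, "dy": -0.0015, "dz": -0.03, "twist": 0},
  ],
  gripper=0.5,
)

```text
clock: 41.1
position: [0.472, -0.2769, 0.0826]
tool_rot: [[-0.134, -0.991, 0.002], [-0.991, 0.134, -0.001], [0.001, -0.003, -1.0]]
force: [-0.1, -0.7, 0.4]
finger_gap: 0.0428
```

```bash
python3 - <<'E'
from h import *
plan(*hub(.002,.032),.082,-97.7);plan(*hub(.002,.032),.0525,-97.7);print(observe()["tool_rot"][:,2])
E
```

```text
dx 0.0317 dy -0.0127 dz 0.0007 twist -0.00 | t 41.1 pos [ 0.472  -0.2769  0.0826] yaw -97.70 q6 0.11
dx 0.0316 dy -0.0126 dz 0.0302 twist -0.00 | t 41.1 pos [ 0.472  -0.2769  0.0826] yaw -97.70 q6 0.11
[ 0.00240011 -0.00129245 -0.99999628]
```

Request:
send_rows(
  moves=[
    {"dx": 0.016, "dy": -0.006, "dz": 0, "twist": 0},
    {"dx": 0.0317, "dy": -0.0127, "dz": 0, "twist": 0},
    {"dx": 0.0317, "dy": -0.0127, "dz": 0, "twist": 0},
    {"dx": 0.0317, "dy": -0.0127, "dz": 0.015, "twist": 0},
    {"dx": 0.0317, "dy": -0.0127, "dz": 0.03, "twist": 0},
    {"dx": 0.0317, "dy": -0.0127, "dz": 0.03, "twist": 0},
    {"dx": 0.0317, "dy": -0.0127, "dz": 0.03, "twist": 0},
  ],
)

```text
clock: 41.8
position: [0.4793, -0.3091, 0.0508]
tool_rot: [[-0.134, -0.991, -0.001], [-0.991, 0.134, 0.0], [-0.0, 0.001, -1.0]]
force: [1.0, 0.0, 0.7]
finger_gap: 0.0427
```

Request:
send_rows(
  moves=[
    {"dx": 0, "dy": 0, "dz": 0, "twist": 0},
    {"dx": 0, "dy": 0, "dz": 0, "twist": 0},
    {"dx": 0, "dy": 0, "dz": 0, "twist": 0},
    {"dx": 0, "dy": 0, "dz": 0, "twist": 0},
  ],
  gripper=1,
)

```text
clock: 42.2
position: [0.4804, -0.3096, 0.0519]
tool_rot: [[-0.134, -0.991, 0.002], [-0.991, 0.134, -0.001], [0.0, -0.002, -1.0]]
force: [0.2, 2.7, 3.7]
finger_gap: 0.0111
```

```bash
python3 - <<'E'
from h import *
s=observe();print(s["finger_gap"],s["force"]);plan(*hub(.009,.032),.0525,-97.7)
E
```

```text
0.011094554602834239 [0.18859023 2.65240277 3.73508289]
dx 0.0004 dy -0.0071 dz -0.0006 twist 0.00 | t 42.2 pos [ 0.4804 -0.3096  0.0519] yaw -97.70 q6 0.16
```

Request:
send_rows(
  moves=[
    {"dx": 0, "dy": -0.004, "dz": 0, "twist": 0},
    {"dx": 0, "dy": -0.007, "dz": 0, "twist": 0},
    {"dx": 0, "dy": -0.009, "dz": 0, "twist": 0},
    {"dx": 0, "dy": -0.0105, "dz": 0, "twist": 0},
    {"dx": 0, "dy": -0.011, "dz": 0, "twist": 0},
    {"dx": 0, "dy": -0.011, "dz": 0, "twist": 0},
  ],
)

```text
clock: 42.8
position: [0.4887, -0.3107, 0.0518]
tool_rot: [[-0.134, -0.991, -0.004], [-0.991, 0.134, 0.001], [-0.0, 0.004, -1.0]]
force: [-7.9, 3.5, 11.9]
finger_gap: 0.0113
```

Request:
send_rows(
  moves=[
    {"dx": 0, "dy": 0.0015, "dz": 0, "twist": 0},
    {"dx": 0, "dy": 0.0015, "dz": 0, "twist": 0},
    {"dx": 0, "dy": 0.0015, "dz": 0, "twist": 0},
    {"dx": 0, "dy": 0.0015, "dz": -0.015, "twist": 0},
    {"dx": 0, "dy": 0.0015, "dz": -0.03, "twist": 0},
    {"dx": 0, "dy": 0.0015, "dz": -0.03, "twist": 0},
  ],
  gripper=0.5,
)

```text
clock: 43.4
position: [0.4907, -0.3115, 0.083]
tool_rot: [[-0.134, -0.991, 0.004], [-0.991, 0.134, -0.002], [0.001, -0.004, -1.0]]
force: [0.5, -0.2, -0.2]
finger_gap: 0.0426
```

```bash
python3 - <<'E'
from h import *
plan(*hub(.002,.0),.0525,-97.7);print(observe()["tool_rot"][:,2])
E
```

```text
dx 0.0318 dy 0.0106 dz 0.0305 twist 0.02 | t 43.4 pos [ 0.4907 -0.3115  0.083 ] yaw -97.68 q6 0.16
[ 0.00372006 -0.00196043 -0.99999116]
```

Request:
send_rows(
  moves=[
    {"dx": 0.016, "dy": 0.005, "dz": 0, "twist": 0},
    {"dx": 0.0318, "dy": 0.0108, "dz": 0, "twist": 0},
    {"dx": 0.0318, "dy": 0.0108, "dz": 0, "twist": 0},
    {"dx": 0.0318, "dy": 0.0108, "dz": 0.015, "twist": 0},
    {"dx": 0.0318, "dy": 0.0108, "dz": 0.03, "twist": 0},
    {"dx": 0.0318, "dy": 0.0108, "dz": 0.03, "twist": 0},
    {"dx": 0.0318, "dy": 0.0108, "dz": 0.03, "twist": 0},
  ],
)

```text
clock: 44.1
position: [0.4738, -0.3411, 0.0508]
tool_rot: [[-0.134, -0.991, -0.001], [-0.991, 0.134, 0.0], [0.0, 0.001, -1.0]]
force: [0.1, -0.5, 1.1]
finger_gap: 0.0426
```

Request:
send_rows(
  moves=[
    {"dx": 0, "dy": 0, "dz": 0, "twist": 0},
    {"dx": 0, "dy": 0, "dz": 0, "twist": 0},
    {"dx": 0, "dy": 0, "dz": 0, "twist": 0},
    {"dx": 0, "dy": 0, "dz": 0, "twist": 0},
  ],
  gripper=1,
)

```text
clock: 44.5
position: [0.4748, -0.3411, 0.0519]
tool_rot: [[-0.134, -0.991, 0.002], [-0.991, 0.134, -0.001], [0.001, -0.002, -1.0]]
force: [0.1, -0.1, 3.5]
finger_gap: 0.011
```

```bash
python3 - <<'E'
from h import *
s=observe();print(s["finger_gap"],s["force"]);plan(*hub(.009,0),.0525,-97.7)
E
```

```text
0.010962042970877224 [ 0.0820159  -0.12230945  3.50615035]
dx 0.0004 dy -0.0083 dz -0.0006 twist 0.01 | t 44.5 pos [ 0.4748 -0.3411  0.0519] yaw -97.69 q6 0.22
```

Request:
send_rows(
  moves=[
    {"dx": 0, "dy": -0.004, "dz": 0, "twist": 0},
    {"dx": 0, "dy": -0.008, "dz": 0, "twist": 0},
    {"dx": 0, "dy": -0.0105, "dz": 0, "twist": 0},
    {"dx": 0, "dy": -0.012, "dz": 0, "twist": 0},
    {"dx": 0, "dy": -0.0123, "dz": 0, "twist": 0},
    {"dx": 0, "dy": -0.0123, "dz": 0, "twist": 0},
  ],
)

```text
clock: 45.1
position: [0.4843, -0.3424, 0.0518]
tool_rot: [[-0.134, -0.991, -0.004], [-0.991, 0.134, 0.0], [0.0, 0.004, -1.0]]
force: [-7.4, 2.8, 10.6]
finger_gap: 0.0109
```

Request:
send_rows(
  moves=[
    {"dx": 0, "dy": 0.0015, "dz": 0, "twist": 0},
    {"dx": 0, "dy": 0.0015, "dz": 0, "twist": 0},
    {"dx": 0, "dy": 0.0015, "dz": 0, "twist": 0},
    {"dx": 0, "dy": 0.0015, "dz": -0.015, "twist": 0},
    {"dx": 0, "dy": 0.0015, "dz": -0.03, "twist": 0},
    {"dx": 0, "dy": 0.0015, "dz": -0.03, "twist": 0},
  ],
  gripper=0.5,
)

```text
clock: 45.7
position: [0.4864, -0.3429, 0.0829]
tool_rot: [[-0.134, -0.991, 0.004], [-0.991, 0.134, -0.002], [0.002, -0.004, -1.0]]
force: [-0.2, -0.2, 0.7]
finger_gap: 0.0424
```

```bash
python3 - <<'E'
from h import *
plan(*hub(.002,-.032),.0525,-97.7)
E
```

```text
dx 0.0321 dy 0.0106 dz 0.0304 twist 0.02 | t 45.7 pos [ 0.4864 -0.3429  0.0829] yaw -97.68 q6 0.22
```

Orange → off.

Request:
send_rows(
  moves=[
    {"dx": 0.016, "dy": 0.005, "dz": 0, "twist": 0},
    {"dx": 0.0321, "dy": 0.0106, "dz": 0, "twist": 0},
    {"dx": 0.0321, "dy": 0.0106, "dz": 0, "twist": 0},
    {"dx": 0.0321, "dy": 0.0106, "dz": 0.015, "twist": 0},
    {"dx": 0.0321, "dy": 0.0106, "dz": 0.03, "twist": 0},
    {"dx": 0.0321, "dy": 0.0106, "dz": 0.03, "twist": 0},
    {"dx": 0.0321, "dy": 0.0106, "dz": 0.03, "twist": 0},
  ],
)

```text
clock: 46.4
position: [0.4697, -0.373, 0.0508]
tool_rot: [[-0.134, -0.991, -0.001], [-0.991, 0.134, 0.0], [-0.0, 0.001, -1.0]]
force: [0.4, -0.2, -0.1]
finger_gap: 0.0424
```

Request:
send_rows(
  moves=[
    {"dx": 0, "dy": 0, "dz": 0, "twist": 0},
    {"dx": 0, "dy": 0, "dz": 0, "twist": 0},
    {"dx": 0, "dy": 0, "dz": 0, "twist": 0},
    {"dx": 0, "dy": 0, "dz": 0, "twist": 0},
  ],
  gripper=1,
)

```text
clock: 46.8
position: [0.4708, -0.373, 0.0519]
tool_rot: [[-0.134, -0.991, 0.002], [-0.991, 0.134, -0.001], [0.001, -0.002, -1.0]]
force: [0.6, 0.9, 3.2]
finger_gap: 0.0112
```

```bash
python3 - <<'E'
from h import *
s=observe();print(s["finger_gap"],s["force"]);plan(*hub(-.009,-.032),.0525,-97.7)
E
```

```text
0.011164895677628635 [0.64690213 0.86852201 3.1544332 ]
dx 0.0003 dy 0.0100 dz -0.0006 twist 0.01 | t 46.8 pos [ 0.4708 -0.373   0.0519] yaw -97.69 q6 0.28
```

Request:
send_rows(
  moves=[
    {"dx": 0, "dy": 0.004, "dz": 0, "twist": 0},
    {"dx": 0, "dy": 0.008, "dz": 0, "twist": 0},
    {"dx": 0, "dy": 0.011, "dz": 0, "twist": 0},
    {"dx": 0, "dy": 0.0128, "dz": 0, "twist": 0},
    {"dx": 0, "dy": 0.0132, "dz": 0, "twist": 0},
    {"dx": 0, "dy": 0.0132, "dz": 0, "twist": 0},
  ],
)

```text
clock: 47.4
position: [0.4619, -0.3718, 0.052]
tool_rot: [[-0.134, -0.991, 0.01], [-0.991, 0.133, -0.003], [0.002, -0.011, -1.0]]
force: [13.6, -1.8, -4.0]
finger_gap: 0.011
```

Request:
send_rows(
  moves=[
    {"dx": 0, "dy": -0.0015, "dz": 0, "twist": 0},
    {"dx": 0, "dy": -0.0015, "dz": 0, "twist": 0},
    {"dx": 0, "dy": -0.0015, "dz": 0, "twist": 0},
    {"dx": 0, "dy": -0.0015, "dz": -0.015, "twist": 0},
    {"dx": 0, "dy": -0.0015, "dz": -0.03, "twist": 0},
    {"dx": 0, "dy": -0.0015, "dz": -0.03, "twist": 0},
  ],
  gripper=0.5,
)

```text
clock: 48.0
position: [0.4588, -0.3718, 0.0828]
tool_rot: [[-0.134, -0.991, 0.002], [-0.991, 0.134, -0.002], [0.001, -0.002, -1.0]]
force: [0.2, 1.3, -0.0]
finger_gap: 0.0428
```

```bash
python3 - <<'E'
from h import *
plan(*hub(-.008,-.064),.0525,-97.7)
E
```

```text
dx 0.0318 dy -0.0030 dz 0.0303 twist -0.01 | t 48.0 pos [ 0.4588 -0.3718  0.0828] yaw -97.71 q6 0.28
```

Request:
send_rows(
  moves=[
    {"dx": -0.05, "dy": 0, "dz": -0.05, "twist": 0},
    {"dx": -0.08, "dy": 0, "dz": -0.1, "twist": 0},
    {"dx": -0.08, "dy": 0, "dz": -0.13, "twist": 0},
    {"dx": -0.08, "dy": 0, "dz": -0.13, "twist": 0},
    {"dx": -0.08, "dy": 0, "dz": -0.13, "twist": 0},
    {"dx": -0.08, "dy": 0, "dz": -0.13, "twist": 0},
  ],
)

```text
clock: 48.6
position: [0.4683, -0.2915, 0.2092]
tool_rot: [[-0.135, -0.991, -0.003], [-0.991, 0.135, 0.002], [-0.001, 0.003, -1.0]]
force: [-0.2, 0.5, -1.2]
finger_gap: 0.0427
```

```bash
python3 - <<'E'
from h import *
s,im=snap("wrist","w40");nubs(im,s);crop(im,230,0,390,230,2.6,"c40")
plan(*hub(-.008,-.064),.08,-97.7)
E
```

```text
[313.8  54.6] hue 1 237 at.045 [-0.008  -0.0655] at.0635 [-0.0083 -0.0628]
[260.8  57. ] hue 1 168 at.045 [ 0.0406 -0.0635] at.0635 [ 0.0374 -0.0609]
[262.6  93.6] hue 13 164 at.045 [ 0.0406 -0.0315] at.0635 [ 0.0374 -0.0308]
[314.4  93. ] hue 12 205 at.045 [-0.0084 -0.0321] at.0635 [-0.0086 -0.0314]
[264.5 128. ] hue 67 124 at.045 [0.0404 0.0004] at.0635 [ 0.0372 -0.0009]
[295. 129.] hue 68 168 at.045 [0.0107 0.0014] at.0635 [0.0093 0.    ]
[265.9 160.4] hue 23 145 at.045 [0.0406 0.0323] at.0635 [0.0374 0.029 ]
[296.  162.6] hue 23 205 at.045 [0.0105 0.0345] at.0635 [0.0091 0.0312]
[267.5 191.1] hue 110 130 at.045 [0.0405 0.0643] at.0635 [0.0373 0.0591]
[314.6 194. ] hue 110 177 at.045 [-0.0081  0.0675] at.0635 [-0.0083  0.0621]
dx 0.1127 dy -0.0052 dz 0.1286 twist -0.05 | t 48.6 pos [ 0.4681 -0.2916  0.2088] yaw -97.75 q6 0.14
```

View pics/c40.png

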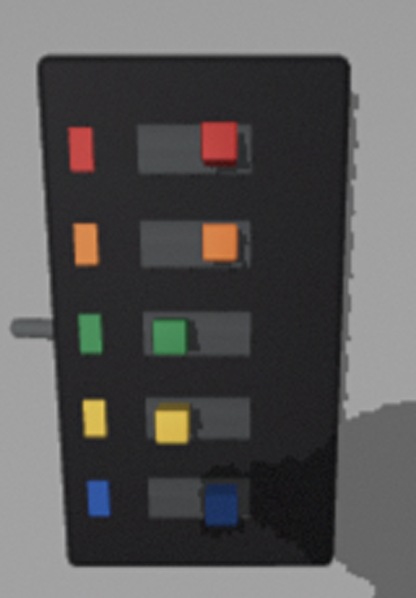

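Request:
send_rows(
  moves=[
    {"dx": 0.05, "dy": -0.005, "dz": 0.03, "twist": 0},
    {"dx": 0.09, "dy": -0.005, "dz": 0.07, "twist": 0},
    {"dx": 0.1127, "dy": -0.005, "dz": 0.11, "twist": 0},
    {"dx": 0.1127, "dy": -0.005, "dz": 0.128, "twist": 0},
    {"dx": 0.1127, "dy": -0.005, "dz": 0.128, "twist": 0},
    {"dx": 0.1127, "dy": -0.005, "dz": 0.128, "twist": 0},
  ],
)

```text
clock: 49.25
position: [0.4583, -0.4043, 0.0823]
tool_rot: [[-0.135, -0.991, -0.002], [-0.991, 0.135, 0.001], [-0.0, 0.002, -1.0]]
force: [0.8, 0.0, -0.4]
finger_gap: 0.0429
```

```bash
python3 - <<'E'
from h import *
plan(*hub(-.008,-.064),.0525,-97.7)
E
```

```text
dx -0.0004 dy 0.0007 dz 0.0298 twist -0.04 | t 49.2 pos [ 0.4583 -0.4043  0.0823] yaw -97.74 q6 0.33
```

Request:
send_rows(
  moves=[
    {"dx": 0, "dy": 0.0005, "dz": 0.015, "twist": 0},
    {"dx": 0, "dy": 0.0005, "dz": 0.029, "twist": 0},
    {"dx": 0, "dy": 0.0005, "dz": 0.029, "twist": 0},
    {"dx": 0, "dy": 0.0005, "dz": 0.029, "twist": 0},
  ],
)

```text
clock: 49.65
position: [0.4595, -0.4042, 0.0559]
tool_rot: [[-0.133, -0.991, 0.002], [-0.991, 0.133, -0.002], [0.001, -0.002, -1.0]]
force: [-0.2, -0.3, 0.1]
finger_gap: 0.043
```

Request:
send_rows(
  moves=[
    {"dx": 0, "dy": 0, "dz": 0, "twist": 0},
    {"dx": 0, "dy": 0, "dz": 0, "twist": 0},
    {"dx": 0, "dy": 0, "dz": 0, "twist": 0},
    {"dx": 0, "dy": 0, "dz": 0, "twist": 0},
  ],
  gripper=1,
)

```text
clock: 50.05
position: [0.4591, -0.4043, 0.0553]
tool_rot: [[-0.134, -0.991, 0.001], [-0.991, 0.134, -0.001], [0.001, -0.001, -1.0]]
force: [-1.0, 2.7, 6.3]
finger_gap: 0.0106
```

```bash
python3 - <<'E'
from h import *
s=observe();print(s["finger_gap"],s["force"]);plan(*hub(.009,-.064),.0525,-97.7)
E
```

```text
0.010586974101784528 [-1.03406041  2.71637582  6.32620079]
dx -0.0004 dy -0.0155 dz 0.0028 twist 0.01 | t 50.0 pos [ 0.4591 -0.4043  0.0553] yaw -97.69 q6 0.33
```

Request:
send_rows(
  moves=[
    {"dx": 0, "dy": -0.005, "dz": 0, "twist": 0},
    {"dx": 0, "dy": -0.01, "dz": 0, "twist": 0},
    {"dx": 0, "dy": -0.015, "dz": 0, "twist": 0},
    {"dx": 0, "dy": -0.0185, "dz": 0, "twist": 0},
    {"dx": 0, "dy": -0.02, "dz": 0, "twist": 0},
    {"dx": 0, "dy": -0.0205, "dz": 0, "twist": 0},
    {"dx": 0, "dy": -0.0205, "dz": 0, "twist": 0},
  ],
)

```text
clock: 50.75
position: [0.4758, -0.4066, 0.0552]
tool_rot: [[-0.134, -0.991, -0.006], [-0.991, 0.134, 0.001], [-0.0, 0.006, -1.0]]
force: [-9.7, 4.4, 12.6]
finger_gap: 0.0108
```

Request:
send_rows(
  moves=[
    {"dx": 0, "dy": 0.0015, "dz": 0, "twist": 0},
    {"dx": 0, "dy": 0.0015, "dz": 0, "twist": 0},
    {"dx": 0, "dy": 0.0015, "dz": 0, "twist": 0},
    {"dx": 0, "dy": 0.0015, "dz": -0.03, "twist": 0},
    {"dx": -0.03, "dy": 0.0015, "dz": -0.07, "twist": 0},
    {"dx": -0.08, "dy": 0.0015, "dz": -0.12, "twist": 0},
    {"dx": -0.11, "dy": 0.0015, "dz": -0.16, "twist": 0},
    {"dx": -0.11, "dy": 0.0015, "dz": -0.16, "twist": 0},
  ],
  gripper=0.5,
)

```text
clock: 51.55
position: [0.4941, -0.2962, 0.2186]
tool_rot: [[-0.132, -0.991, 0.007], [-0.991, 0.132, -0.003], [0.002, -0.007, -1.0]]
force: [0.7, -0.2, 0.2]
finger_gap: 0.0428
```

Request:
send_rows(
  moves=[
    {"dx": 0, "dy": 0, "dz": 0, "twist": 0},
    {"dx": 0, "dy": 0, "dz": 0, "twist": 0},
    {"dx": 0, "dy": 0, "dz": 0, "twist": 0},
  ],
)

```text
clock: 51.85
position: [0.4916, -0.2978, 0.2123]
tool_rot: [[-0.135, -0.991, -0.003], [-0.991, 0.135, 0.001], [-0.001, 0.003, -1.0]]
force: [-0.1, 0.4, -0.4]
finger_gap: 0.0426
```

```bash
python3 - <<'E'
from h import *
s,im=snap("wrist","w41");nubs(im,s);crop(im,230,0,390,230,2.6,"c41")
s,im=snap("scene","n41")
plan(.45,-.28,.3)
E
```

```text
[320.6  58.8] hue 0 230 at.045 [ 0.0097 -0.0656] at.0635 [ 0.0098 -0.0631]
[287.4  61.3] hue 1 168 at.045 [ 0.0405 -0.0635] at.0635 [ 0.0388 -0.0611]
[288.5  97.1] hue 13 165 at.045 [ 0.0405 -0.0316] at.0635 [ 0.0387 -0.0312]
[340.5  96.7] hue 12 199 at.045 [-0.0095 -0.032 ] at.0635 [-0.0082 -0.0315]
[289.3 131. ] hue 68 121 at.045 [0.0405 0.0003] at.0635 [ 0.0388 -0.0011]
[320.9 132.2] hue 68 168 at.045 [0.0093 0.0015] at.0635 [ 0.0095 -0.    ]
[290.1 163. ] hue 24 135 at.045 [0.0407 0.0323] at.0635 [0.0389 0.0289]
[320.9 165.1] hue 23 193 at.045 [0.0093 0.0345] at.0635 [0.0095 0.031 ]
[291.  193.4] hue 110 124 at.045 [0.0406 0.0645] at.0635 [0.0388 0.0591]
[338.4 195.9] hue 110 181 at.045 [-0.009   0.0672] at.0635 [-0.0078  0.0617]
dx -0.0123 dy 0.0438 dz -0.0875 twist 0.00 | t 52.0 pos [ 0.4915 -0.298   0.2124] yaw -97.77 q6 0.14
```

View pics/c41.png

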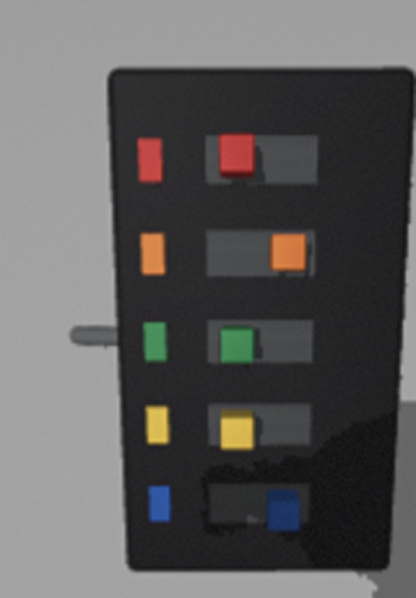

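View pics/n41.png

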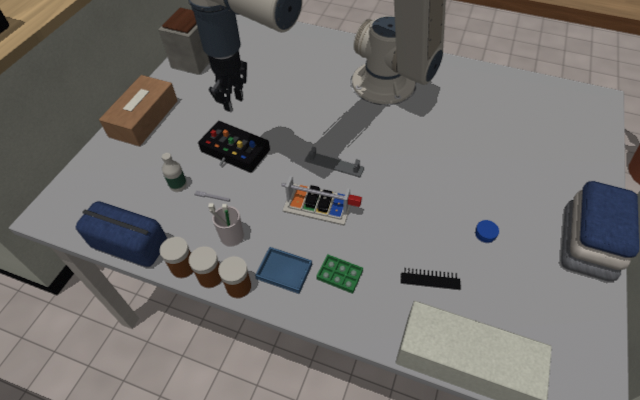

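```bash
python3 - <<'E'
from h import *
plan(.55,.01,.25,-86)
E
```

```text
dx -0.3131 dy -0.0162 dz -0.0375 twist -11.77 | t 52.0 pos [ 0.4915 -0.298   0.2124] yaw -97.77 q6 0.14
```

Request:
send_rows(
  moves=[
    {"dx": -0.05, "dy": -0.003, "dz": -0.03, "twist": -3},
    {"dx": -0.1, "dy": -0.006, "dz": -0.037, "twist": -6},
    {"dx": -0.15, "dy": -0.009, "dz": -0.037, "twist": -9},
    {"dx": -0.2, "dy": -0.012, "dz": -0.037, "twist": -11.8},
    {"dx": -0.25, "dy": -0.016, "dz": -0.037, "twist": -11.8},
    {"dx": -0.3, "dy": -0.016, "dz": -0.037, "twist": -11.8},
    {"dx": -0.313, "dy": -0.016, "dz": -0.037, "twist": -11.8},
    {"dx": -0.313, "dy": -0.016, "dz": -0.037, "twist": -11.8},
  ],
)

```text
clock: 52.75
position: [0.5502, 0.0127, 0.2496]
tool_rot: [[0.074, -0.997, -0.002], [-0.997, -0.074, -0.0], [-0.0, 0.002, -1.0]]
force: [0.2, -0.7, 0.0]
finger_gap: 0.0428
```

```bash
python3 - <<'E'
from h import *
s,im=snap("wrist","w42");crop(im,200,60,440,260,3.2,"c42")
s,im=snap("side","s42")
E
```

```text
(no output)
```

View pics/c42.png

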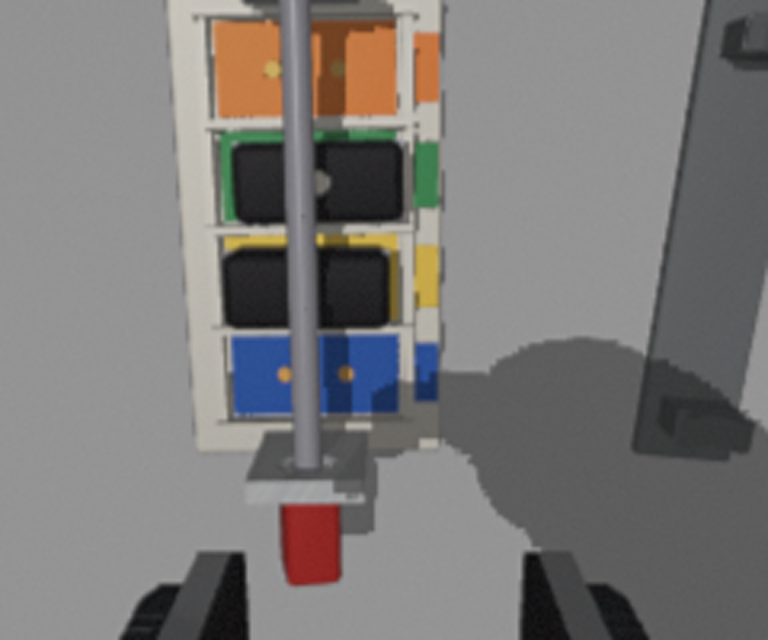

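View pics/s42.png

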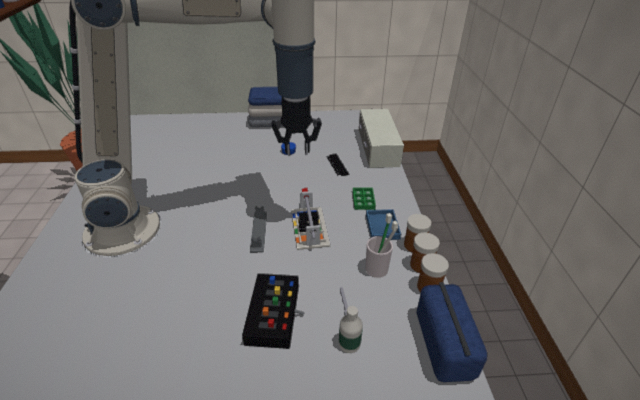

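```bash
python3 - <<'E'
from h import *
s=observe();print(s["position"])
c,sn=np.cos(DY),np.sin(DY);A=np.array([[c,sn],[-sn,c]])
f=lambda u,v,z:(A@(p2w("wrist",200+u/3.2,60+v/3.2,z,s)[:2]-DO)).round(4)
print("green L,R",f(232,180,.042),f(403,180,.042),"dot",f(320,182,.042));print("yellow",f(222,290,.042),f(391,290,.042))
print("green y edges",f(320,141,.042),f(320,222,.042),"yellow",f(345,247,.042),f(345,328,.042))
print("orange floor",f(215,70,.01),f(397,70,.01),"blue",f(231,375,.01),f(398,375,.01),"gr floor L",f(222,180,.01))
print("base",f(172,70,.01),f(440,70,.01),f(195,400,.01),f(440,400,.01))
E
```

```text
[0.54994072 0.01021391 0.25019145]
green L,R [ 0.0228 -0.0213] [-0.0362 -0.0208] dot [-0.0075 -0.0203]
yellow [0.0283 0.0167] [-0.0318  0.0172]
green y edges [-0.0079 -0.0339] [-0.0072 -0.0068] yellow [-0.0158  0.0019] [-0.0152  0.0307]
orange floor [ 0.0317 -0.0593] [-0.0348 -0.0588] blue [0.0317 0.055 ] [-0.0347  0.0556] gr floor L [ 0.0313 -0.0203]
base [ 0.0475 -0.0595] [-0.0506 -0.0587] [0.0466 0.0651] [-0.0515  0.066 ]
```

```bash
python3 - <<'E'
from h import *
plan(.50,.03,.17,-86)
im=cv2.imread("pics/n41.png");crop(im,275,165,375,230,7,"cn41")
im=cv2.imread("pics/n31.png");crop(im,275,165,375,230,7,"cn31b")
E
```

```text
dx -0.0234 dy 0.0483 dz 0.0803 twist 0.12 | t 52.9 pos [0.5499 0.0102 0.2502] yaw -85.88 q6 -0.23
```

View pics/cn41.png

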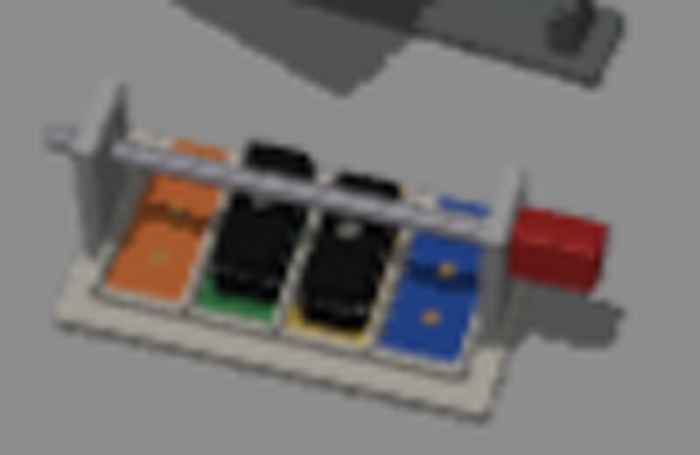

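View pics/cn31b.png

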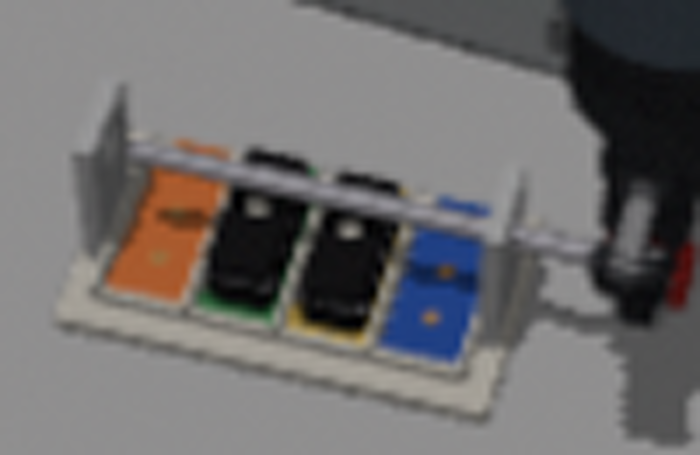

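Request:
send_rows(
  moves=[
    {"dx": -0.0234, "dy": 0.048, "dz": 0.03, "twist": 0},
    {"dx": -0.0234, "dy": 0.048, "dz": 0.06, "twist": 0},
    {"dx": -0.0234, "dy": 0.048, "dz": 0.08, "twist": 0},
    {"dx": -0.0234, "dy": 0.048, "dz": 0.08, "twist": 0},
    {"dx": -0.0234, "dy": 0.048, "dz": 0.08, "twist": 0},
    {"dx": -0.0234, "dy": 0.048, "dz": 0.08, "twist": 0},
  ],
)

```text
clock: 53.45
position: [0.5017, 0.0297, 0.1725]
tool_rot: [[0.07, -0.998, 0.003], [-0.998, -0.07, 0.0], [-0.0, -0.003, -1.0]]
force: [0.0, 0.7, 0.5]
finger_gap: 0.043
```

```bash
python3 - <<'E'
from h import *
s,im=snap("wrist","w43");crop(np.clip(im.astype(float)*1.5,0,255).astype(np.uint8),140,30,330,220,3.1,"c43")
print(s["position"],yaw(s))
for z in (.01,.016): print(z,w2p("wrist",[[*dock(-.035-.0015,-.019+d),z] for d in(-.0175,.0175)],s).round(1))
E
```

```text
[0.5016685  0.02974138 0.17247669] -85.97172793291108
0.01 [[277.6  74.9]
 [279.3 113.9]]
0.016 [[276.7  74.3]
 [278.5 114.1]]
```

View pics/c43.png

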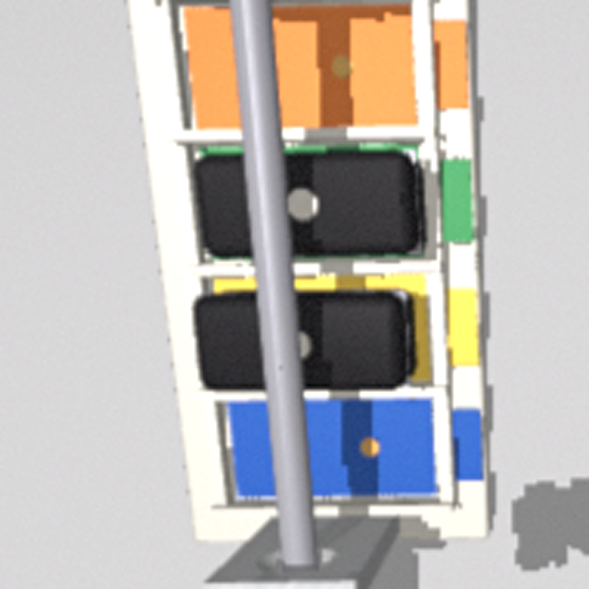

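```bash
python3 - <<'E'
from h import *
s=observe();print(s["force"],s["clock"]);print(finish_job())
E
```

```text
[1.45448176 0.48312803 0.91857684] 53.5
the job is handed in; nothing more can be done
None
```

The charger is loaded and the job was handed in at about 53.5 s of the 210 s.

**What I did, in order:**
1. Slid the red main switch fully off.
2. Drew the rod out of the dock and laid it in the two V-blocks.
3. Put the two black cases into bays 3 (green) and 2 (yellow). Only two cases were there.
4. Slid the rod back through both eyelets until the handle touched the left plate, which I felt as about 5 N.
5. Set yellow and green on, blue and orange off, then the red main switch on. Each was pushed against its end stop with about 8–14 N.

**What the last checks showed:**
- **Switches:** the wrist camera read the nub positions as red +9.8, yellow +9.5, green +9.5, orange −8.2 and blue −7.8 mm (nominal ±9 mm). The 1 mm shortfall on the two off switches is within camera error, because the arm stopped at the same point for all the off switches.
- **Rod:** the tip is out of the right eyelet and the handle is at the left plate. The handle rolled slightly about its axis when I let go.
- **Other toiletries:** they look unmoved in the scene picture.

**Doubts:**
- The case in bay 3 had moved about 4–5 mm towards the robot by the final look. This was probably the announced knock. It is still inside its pocket against the end lip and looks flat in the close-up, so I left it.
- The rod rest looks the same from both ends. I took its handle end to be on the same side as the rod's handle in the dock, and the pictures could not confirm it.

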